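Eject the round tin from the breakfast dispenser and serve it on the plate

TASK

Serve the round tin: press its lane's spring slide on the tin dispenser all the way home, so that the tin is pushed out into the trough, and let the slide spring back; then take the tin from the trough and set it down flat in the middle of the plate stack. Leave the square tin in its lane and do not push the shakers, the sugar caddy or the honey jar about.

Things in the scene. Friction and masses are not known exactly. Their poses are not given: they have to be found in the camera images.
- round_tin_mid (a point): centre (half-way up) of the ROUND plain aluminium tin, a flat disc 64 mm across, 26 mm tall, about 60 g; z is out of its lid. Starts in one of the dispenser's two lanes (at random), lid up on the slope, held by a light stiff-hinged flap under open cover wires. Pushed out, it slides down by itself and within about 1 s lies flat in the open trough.
- square_tin_mid (a point): centre (half-way up) of the SQUARE plain aluminium tin, 64 x 64 mm, 26 mm tall, held the same way in the other lane; it stays there
- dispenser: fixed tin dispenser with wooden side boards. Origin on the table under the middle of its breadth; x is level, the way the tins come out (away from the robot, 11 to 26 degrees to the right), y to its left, z up. Two lanes, middles at y = +47 mm (left) and -47 mm (right), slope down at 50 degrees towards +x; each has an ejector slide at its upper end, facing the robot.
- hood_rim (a point): middle of the steel rim bar (194 mm long, along the dispenser's y) of the wooden hood that roofs both slides, parallel to the slope, 42 mm off their axis; the bar is 13 mm up-slope of the resting pads. So press with the fingers under the hood, leaning with the slope, about 40 degrees from vertical. Boards at dispenser y = 0 and +-100 mm leave a 94 mm wide bay round each pad; the lane floor is 16 mm below the axis.
- trough (a point): centre of the trough's dark steel floor (12 mm above the table). In the dispenser's frame the open trough spans x = 0 to 115 mm, y = +-115 mm, front lip up to z = 22 mm, side lips up to z = 18 mm; nothing is above it. An ejected tin stops in it on its own lane's side, somewhere between the foot of the slope and the front lip, at most a few degrees out of level.
- pad_left (a point): middle of the outer face of the left slide's black ribbed thumb pad (44 mm wide, 30 mm high across the slope); moves with it. At rest at (-114, 47, 147) mm in the dispenser's frame. The point's x axis is the pressing direction, 40 degrees from straight down: (0.643, 0, -0.766) in the dispenser's frame; y along the pad's width.
- pad_right (a point): the same on the right slide; at rest at (-114, -47, 147) mm in the dispenser's frame
- slide_left (a joint): travel in m of the left lane's ejector slide: 0 out (rest), 0.050 fully home. Spring: about 5 N at the start, 9 N at the end; the flap adds up to 3 N. Pressed home (45 mm or more) it pushes the tin out; let go, it springs back to 0.
- slide_right (a joint): the same for the right lane
- plates: stack of blue paper plates, 203 mm across, 32 mm high at the rim, standing fast on the table on the left. Origin: middle of its underside; the hollow in its middle is nearly flat, about 23 mm above the table. Between dispenser and plates stands a fixed glass tea jar, 400 mm high, about 190 mm across, at x = 0.58, y = -0.13 m, its tap reaching towards the robot to x = 0.45 m: carry round its front.
- salt_shaker: bystander: shaker with grey contents, 44 mm across, 90 mm high; origin under its middle
- pepper_shaker: bystander: shaker with white contents, 44 mm across, 90 mm high; origin under its middle
- sugar_caddy: bystander: small black box with paper packets, 52 x 66 x 71 mm high; origin under its middle
- honey_jar: bystander: honey jar with a dark lid, 65 mm across, 86 mm high; origin under its middle

How it is judged:
On the way, in this order (a step that is already met when the one before it is completed fails the run):
1. the slide of the lane that holds the round tin is being pressed (over 12 mm) (((y of round_tin_mid in the frame of dispenser above 0.01 m and value of joint slide_left above 0.012 m) or (y of round_tin_mid in the frame of dispenser below -0.01 m and value of joint slide_right above 0.012 m))).
2. the round tin lies still in the trough and both slides have sprung back (x of round_tin_mid in the frame of dispenser above 0.01 m and z of round_tin_mid in the frame of dispenser below 0.045 m and linear speed of round_tin below 0.03 m/s and value of joint each of slide_left, slide_right below 0.006 m), for 0.2 s.
At the end, for the whole second after the job is handed in: The round tin rests on the plate stack, its middle within 50 mm (level) of the plates' middle, lid up and tilted less than 0.25 rad, at rest and let go; both slides are out again (within 6 mm) and the square tin is still in its lane (within 15 mm of its start) (horizontal distance between round_tin_mid and plates below 0.05 m and angle between round_tin_mid's own z axis and vertical below 0.25 rad and contact force between round_tin and plates above 0.1 N and linear speed of round_tin below 0.02 m/s and value of joint each of slide_left, slide_right below 0.006 m and distance of square_tin_mid from where it was at the start of the episode below 0.015 m); the robot touches nothing.
It fails at once if the square tin is moved by more than 20 mm (distance of square_tin_mid from where it was at the start of the episode above 0.02 m).
It fails at once if a bystander is pushed by more than 50 mm (distance of any of salt_shaker, pepper_shaker, sugar_caddy, honey_jar from where it was at the start of the episode above 0.05 m).
It also fails if it takes over 53 s, if anything falls off the work surface, if the arm or the gripper's body presses on something with over 40 N, if the wrist force passes 120 N, or if a joint passes its speed limit or range.

ROBOT

A 7-joint arm with a two-finger parallel gripper is mounted at the origin on a cart in front of the work surface, level with it; the furniture and walls round the work are solid. World frame = base frame: x ahead of the robot, y to its left, z up, the work surface at z = 0. Lengths are in m, angles in rad, forces in N, time in s.
With the tool pointing down it reaches from about 0.4 to 0.9 m from the base axis. Payload 5.5 kg.
Tool frame: the origin (TCP) lies where the fingers leave the gripper's body, on its centre line; the fingertips stand 66 mm ahead of it and the grasp point (between the pads) lies 47 mm ahead of it; z points along the fingers, y is the direction in which the jaws open and shut (so a half turn about z gives the same grasp; the last joint's range is limited). The gripper opens to 92 mm and grips with 3 to 60 N. Pads are 19 mm wide; open, the fingers measure 130 mm over their backs; the gripper's body (75 mm by 190 mm) begins 47 mm behind the grasp point.
Start: joints at [-0.866, 0.501, -0.427, 1.55, 0.221, 1.138, -0.21], TCP at [0.278, 0.588, 0.292] pointing down, gripper open.
Joint ranges: [-2.88, 2.88], [-0.31, 2.03], [-1.54, 1.56], [0.2, 2.42], [-1.41, 4.55], [0.19, 2.02], [-2.57, 2.57]. Speed limits (rad/s): [2.57, 2.57, 3.14, 3.14, 3.14, 3.14, 3.14].

INTERFACE

Orientations are given as a 3x3 rotation matrix whose columns are the frame's x, y, z axes.
In Python, from workcell import manip, imaging gives the robot as it stands. The module is installed in compiled form; this text tells all that it offers.
- The arm moves only by the tool play_rows, never from a script. Its argument "plan" is a list that holds one entry, the list of rows, each a list of 5 numbers: the finger opening in mm, from 0 to 91.8, then the shift along the tool's x, y, z in mm, then the turn about the tool's z in degrees. A call has 1 to 10 rows; each row is the pose to reach, as a shift and turn from the pose commanded when the call began, along the tool's axes at that moment; what a row does not reach only later rows make up. A row lasts 1/8 s, in which the tool goes at most 62.5 mm and 10.7 degrees, less where a joint would pass 70% of its speed; a pose out of reach is approached as far as the arm can. A call with a gripper value outside its range is refused whole. The fingers move at their own pace and stop on an object; "force" is the grip in N (left out, the last holds). Time passes only in rows, so rows that repeat a pose let the fingers close. It gives the time, the measured TCP pose, the force and the opening at its end, in the units of the state.
- manip.get_state(): the state, without advancing time (a new reading comes with each control period).
- imaging.camera(name): name is "scene" or "top" or "wrist"; returns (picture, depth): 480x640x3 uint8, red, green, blue; 480x640 float32, m along the optical axis (not along the pixel's ray), 0 where there is no reading.
- imaging.camera_params(name): a dict with "fx", "fy", "cx", "cy" (pixels), "dist_coeffs" ([k1, k2, p1, p2, k3] as OpenCV has them; the pictures are not rectified), "R" (3x3) and "t" (3): a world point X has camera coordinates R X + t. Camera axes: x right, y down, z forward; pixel columns grow to the right and rows downward; lengths in m; the calibration is good to about 2 mm. A picture is of the moment at which its call begins: read the wrist's pose just before it. camera_params takes no time and is no camera call; for the wrist camera it gives the pose at the moment of the call.
- manip.finish_job(): hands the job in, once; it reports no verdict.
The state is a dict: "t": time; "q": joint angles; "qvel": joint speeds; "joint_efforts": joint torques, N m; "position": TCP position; "eef_rot": TCP orientation; "contact_force": force on the tool from outside, world axes, zero at the start; "wrist_torque": the same for the moment, N m; "grip_width": finger opening in m.
Only numpy, scipy, OpenCV 4.12 (cv2) and the standard library are available. Lean on these libraries where they do the work, as an engineer would, in place of code of your own. Each camera call takes 0.05 s, during which the arm holds its last target.

## Working session

There is one attempt and no reset: what is moved stays moved. The work goes in short steps, Python scripts to look and compute and a tool call to move; the robot and the scene stay as the last step left them, time stands still between calls to the robot, and variables do not carry over. Pictures are saved under pics/ and viewed, and the job is handed in when it is done.

Besides the shell and the picture viewer there is one more tool, called after "Call:" as a command line: name --argument value ..., lists and objects as JSON in quotes. play_rows: Moves the arm, as the interface text tells. Its arguments: {"type":"object","properties":{"plan":{"type":"array","items":{"type":"array","items":{"type":"array","items":{"type":"number"}}}},"force":{"type":"number"}},"required":["plan"]}

```bash
mkdir -p pics; ls
python3 - <<'E'
from workcell import manip, imaging
import cv2
s=manip.get_state(); print({k:s[k] for k in ('t','position','eef_rot','contact_force','grip_width')})
for n in ("scene","top"):
    p,d=imaging.camera(n); cv2.imwrite(f"pics/{n}0.png",p[:,:,::-1]); 
    import numpy as np; np.save(f"{n}0_d.npy",d)
    print(n,imaging.camera_params(n))
E
```

```text
pics
{'t': 0.0, 'position': array([0.2777261 , 0.58706555, 0.29121218]), 'eef_rot': array([[-9.04018446e-01,  4.27492605e-01, -8.49890197e-04],
       [ 4.27493446e-01,  9.04016921e-01, -1.66161514e-03],
       [ 5.79869364e-05, -1.86545322e-03, -9.99998258e-01]]), 'contact_force': array([-0.95102477, -0.8391378 , -0.41585854]), 'grip_width': 0.09128929100161451}
scene {'fx': 560.4691179967542, 'fy': 560.4691179967542, 'cx': 324.66713261133305, 'cy': 246.58041322826418, 'dist_coeffs': array([-0.11799751,  0.        ,  0.        ,  0.        ,  0.        ]), 'R': array([[ 0.86508384, -0.50122468, -0.02009425],
       [-0.36509072, -0.60164273, -0.71044689],
       [ 0.34400395,  0.62193235, -0.70346388]]), 't': array([-0.43583431,  0.26889979,  1.14516611])}
top {'fx': 544.0948142336958, 'fy': 544.0948142336958, 'cx': 325.5910053506372, 'cy': 234.26482738286634, 'dist_coeffs': array([0.03285457, 0.        , 0.        , 0.        , 0.        ]), 'R': array([[-0.00551487, -0.99998192, -0.00239904],
       [-0.99108034,  0.00578519, -0.1331401 ],
       [ 0.13315157,  0.0016434 , -0.99109432]]), 't': array([-0.01036968,  0.51342396,  1.46957245])}
```

View pics/scene0.png

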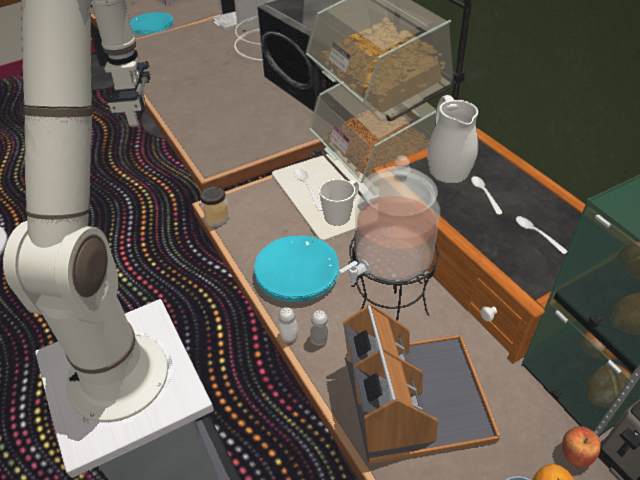

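View pics/top0.png

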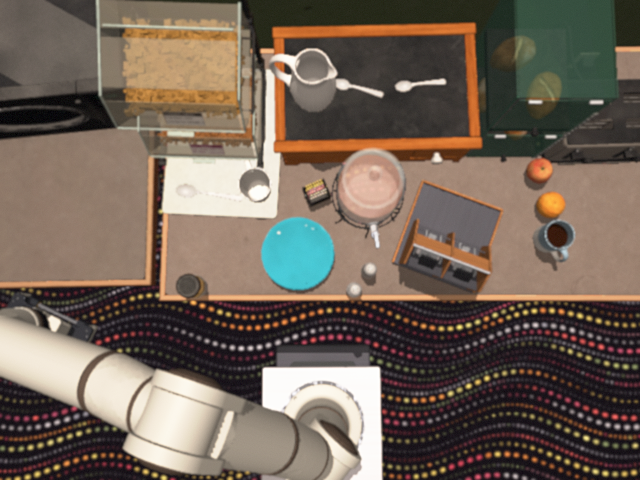

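```bash
cat > h.py <<'E'
import numpy as np,cv2
from workcell import manip, imaging
def px2w(n,pts,d=None,z=None,cp=None):
    c=cp or imaging.camera_params(n);K=np.array([[c['fx'],0,c['cx']],[0,c['fy'],c['cy']],[0,0,1]])
    out=[]
    for i,(u,v) in enumerate(pts):
        x,y=cv2.undistortPoints(np.array([[[u,v]]],float),K,c['dist_coeffs'])[0,0]
        r=c['R'].T@np.array([x,y,1]); o=-c['R'].T@c['t']
        if z is not None: s=(z-o[2])/r[2]
        else:
            w=d[int(v)-1:int(v)+2,int(u)-1:int(u)+2]; w=w[w>0]; s=np.median(w) if len(w) else np.nan
        out.append(o+s*r)
    return np.array(out)
def w2px(n,P,cp=None):
    c=cp or imaging.camera_params(n);K=np.array([[c['fx'],0,c['cx']],[0,c['fy'],c['cy']],[0,0,1]])
    return cv2.projectPoints(np.array(P,float).reshape(-1,3),cv2.Rodrigues(c['R'])[0],c['t'],K,c['dist_coeffs'])[0].reshape(-1,2)
E
python3 - <<'E'
import cv2
a=cv2.imread('pics/top0.png')[165:305,380:520]; cv2.imwrite('pics/top0c.png',cv2.resize(a,None,fx=4.2,fy=4.2,interpolation=3))
a=cv2.imread('pics/scene0.png')[290:470,330:510]; cv2.imwrite('pics/scene0c.png',cv2.resize(a,None,fx=3.3,fy=3.3,interpolation=3))
E
```

```text
(no output)
```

View pics/top0c.png

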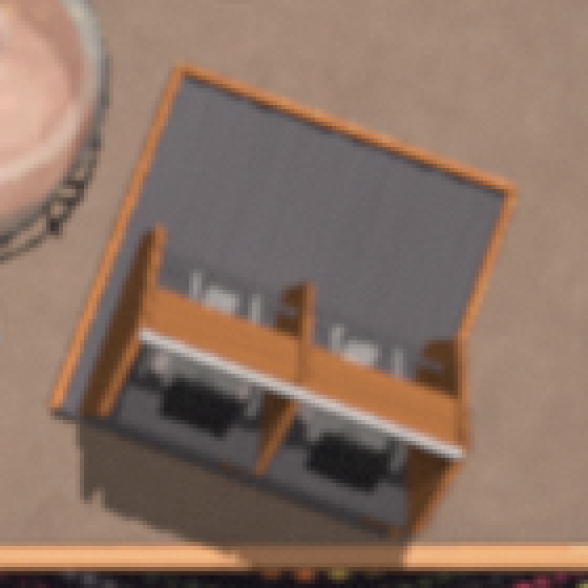

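View pics/scene0c.png

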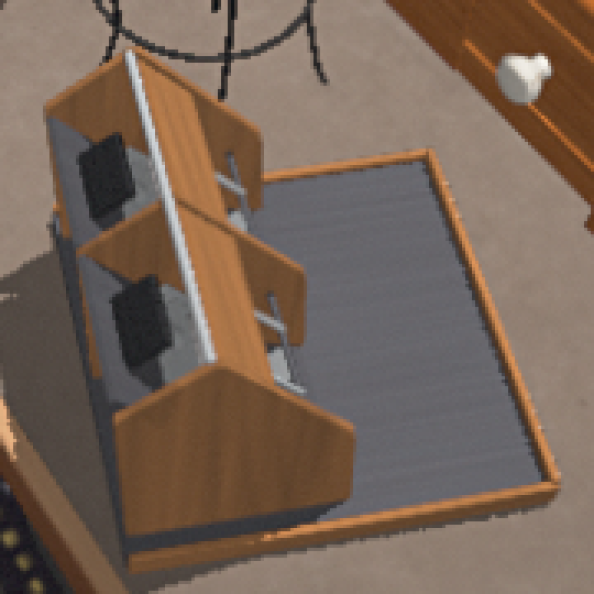

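Run:
```python
from h import *
from scipy.optimize import least_squares
pix={'top':[((183,68),(118,118,22)),((515,188),(118,-118,22)),((142,332),(-90,97,184)),((463,455),(-90,-97,184)),((205,405),(-114,47,147)),((350,462),(-114,-47,147))],
 'scene':[((429,153),(118,118,22)),((557,488),(118,-118,22)),((130,52),(-90,97,184)),((211,360),(-90,-97,184)),((106,175),(-114,47,147)),((142,322),(-114,-47,147))]}
off={'top':(380,165,4.2),'scene':(330,290,3.3)}
P={n:np.array([[a/off[n][2]+off[n][0],b/off[n][2]+off[n][1]] for (a,b),_ in v]) for n,v in pix.items()}
Q={n:np.array([q for _,q in v])/1000. for n,v in pix.items()}
def T(p,X):
    c,s=np.cos(p[2]),np.sin(p[2]); return X@np.array([[c,s,0],[-s,c,0],[0,0,1]])+[p[0],p[1],0]
cps={n:imaging.camera_params(n) for n in P}
f=lambda p,ns=('top','scene'):np.concatenate([(w2px(n,T(p,Q[n]),cps[n])-P[n]).ravel() for n in ns])
for ns in (('top',),('scene',),('top','scene')):
    r=least_squares(lambda p:f(p,ns),[0.5,-.3,-.3],loss='soft_l1',x_scale=[.01,.01,.01]); print(ns,r.x,np.degrees(r.x[2]));
print(f(r.x).reshape(2,-1,2).round(1))
print('pads',T(r.x,np.array([[-.114,.047,.147],[-.114,-.047,.147]])))
dt=np.load('top0_d.npy');ds=np.load('scene0_d.npy')
print(px2w('top',P['top'],dt)); print(px2w('scene',P['scene'],ds))
# plate, bystanders
print('plate',px2w('top',[(298,254)],z=.03),px2w('top',[(261,254),(334,254),(298,217),(298,291)],z=.032), px2w('top',[(298,254)],dt))
print('shk',px2w('top',[(370,269),(353,289)],z=.09),'honey',px2w('top',[(189,285)],z=.086),'caddy',px2w('top',[(317,190)],z=.07))
```

```text
('top',) [ 0.51476387 -0.35753418 -0.37058519] -21.232967387093108
('scene',) [ 0.51332924 -0.36206407 -0.38215301] -21.895754786183037
('top', 'scene') [ 0.51424212 -0.360089   -0.3760422 ] -21.54563117253336
[[[ 1.2 -1. ]
  [ 1.9  0.2]
  [ 2.   0.5]
  [ 0.1 -0.3]
  [-0.   0.7]
  [ 0.7  0.6]]

 [[ 0.6 -1.9]
  [ 0.5 -2.2]
  [ 0.1  0.9]
  [-0.1 -0.2]
  [-0.8 -0.8]
  [-1.1 -1. ]]]
pads [[ 0.4254682  -0.27450751  0.147     ]
 [ 0.39094744 -0.3619393   0.147     ]]
[[ 0.66513031 -0.29088522  0.0186278 ]
 [ 0.58226034 -0.50989738  0.0157528 ]
 [ 0.46748324 -0.23188991  0.18431259]
 [ 0.39408131 -0.41639543  0.18572645]
 [ 0.42701632 -0.27408102  0.1498143 ]
 [ 0.39234356 -0.35957617  0.15003422]]
[[ 0.66436692 -0.29587533  0.01982732]
 [ 0.58115411 -0.51387052  0.01366146]
 [ 0.46708047 -0.23511197  0.18416684]
 [ 0.39455384 -0.41804617  0.18482346]
 [ 0.42546387 -0.27706321  0.1475184 ]
 [ 0.39109311 -0.36515636  0.14802203]]
plate [[0.45945215 0.06313764 0.03      ]] [[ 0.45986277  0.16492365  0.032     ]
 [ 0.45868201 -0.03614059  0.032     ]
 [ 0.56254611  0.06316058  0.032     ]
 [ 0.35787635  0.06288311  0.032     ]] [[0.46051113 0.06370854 0.01918285]]
shk [[ 0.41278502 -0.12995783  0.09      ]
 [ 0.36054898 -0.08449393  0.09      ]] honey [[0.37384709 0.34669334 0.086     ]] caddy [[0.63049932 0.0094144  0.07      ]]
```

Call:
play_rows --plan '[[[0, -380, -520, -110, 0], [0, -380, -520, -110, 0], [0, -380, -520, -110, 0], [0, -380, -520, -110, 0], [0, -380, -520, -110, 0], [0, -380, -520, -110, 0], [0, -380, -520, -110, 0], [0, -380, -520, -110, 0], [0, -380, -520, -110, 0], [0, -380, -520, -110, 0]]]'

```text
t: 1.35
position: [0.3936, -0.0194, 0.3978]
eef_rot: [[-0.904, 0.427, 0.001], [0.427, 0.904, 0.0], [-0.0, 0.0, -1.0]]
contact_force: [0.5, 1.0, 0.8]
grip_width: 0.0008
```

Call:
play_rows --plan '[[[0, 0, 0, -300, -4], [0, 0, 0, -300, -4], [0, 0, 0, -300, -4], [0, 0, 0, -300, -4], [0, 0, 0, -300, -4], [0, 0, 0, -400, -4], [0, 0, 0, -500, -4], [0, 0, 0, -500, -4]]]'

```text
t: 2.35
position: [0.393, -0.0173, 0.7741]
eef_rot: [[-0.931, 0.362, 0.044], [0.362, 0.932, -0.001], [-0.041, 0.015, -0.999]]
contact_force: [-0.5, -0.4, 0.6]
grip_width: 0.0006
```

```bash
python3 -c "
from h import *
s=manip.get_state();print(s['t'],s['q'].round(3),s['position'],s['eef_rot'].round(3).tolist())
p,d=imaging.camera('wrist');cv2.imwrite('pics/w1.png',p[:,:,::-1])
print(imaging.camera_params('wrist'))"
```

```text
2.35 [ 0.445 -0.064 -0.419  1.141 -0.029  2.015  1.214] [ 0.39296232 -0.01727231  0.77409845] [[-0.931, 0.362, 0.044], [0.362, 0.932, -0.001], [-0.041, 0.015, -0.999]]
{'fx': 425.0696903615439, 'fy': 425.0696903615439, 'cx': 324.3358796036395, 'cy': 240.06745564562323, 'dist_coeffs': array([-0.10327914,  0.        ,  0.        ,  0.        ,  0.        ]), 'R': array([[ 0.36494909,  0.9309202 ,  0.01413305],
       [ 0.88278494, -0.3508219 ,  0.31243359],
       [ 0.29580892, -0.10154591, -0.94983446]]), 't': array([-0.13672672, -0.55103939,  0.7274735 ])}
```

Call:
play_rows --plan '[[[0, 0, 0, -60, 0], [0, 0, 0, -120, 0], [0, 0, 0, -180, 0], [0, 0, 0, -240, 0]]]'

```text
t: 2.9
position: [0.3895, -0.0174, 0.8042]
eef_rot: [[-0.926, 0.36, 0.115], [0.362, 0.932, -0.003], [-0.108, 0.038, -0.993]]
contact_force: [-0.5, -0.5, -0.6]
grip_width: 0.0007
```

```bash
python3 -c "
from h import *
s=manip.get_state();print(s['t'],s['q'].round(3),s['position'],s['eef_rot'].round(3).tolist())"
```

```text
2.9 [ 0.596 -0.082 -0.532  1.083 -0.051  2.015  1.238] [ 0.38945908 -0.01735897  0.80420042] [[-0.926, 0.36, 0.115], [0.362, 0.932, -0.003], [-0.108, 0.038, -0.993]]
```

View pics/w1.png

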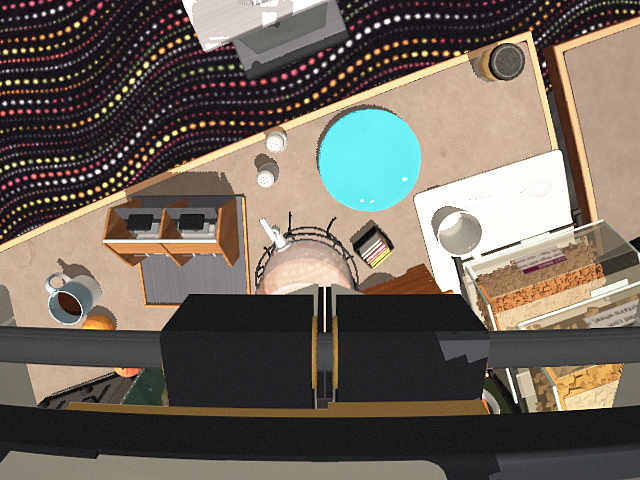

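Call:
play_rows --plan '[[[0, 0, 0, 60, 0], [0, 0, 0, 60, 0], [0, 0, 0, 60, 0]]]'

```text
t: 3.28
position: [0.3965, -0.0176, 0.748]
eef_rot: [[-0.925, 0.36, 0.12], [0.362, 0.932, -0.004], [-0.113, 0.039, -0.993]]
contact_force: [0.6, -1.0, 1.1]
grip_width: 0.0008
```

Call:
play_rows --plan '[[[0, -44, -157, -30, 0], [0, -44, -157, -60, 0], [0, -44, -157, -120, 0], [0, -44, -157, -240, 0], [0, -44, -157, -500, 0], [0, -44, -157, -500, 0]]]'

```text
t: 4.03
position: [0.3573, -0.1677, 0.8376]
eef_rot: [[-0.913, 0.361, 0.191], [0.361, 0.932, -0.035], [-0.191, 0.037, -0.981]]
contact_force: [0.5, -0.2, 0.2]
grip_width: 0.0006
```

```bash
cat > st.py <<'E'
from h import *
s=manip.get_state();z=s['eef_rot'][:,2];R=s['eef_rot']
print(round(s['t'],2),s['q'].round(3),s['position'].round(4),'tilt',np.degrees(np.arccos(-z[2])).round(1),'az',np.degrees(np.arctan2(z[1],z[0])).round(1),'R',R.round(3).tolist(),'F',s['contact_force'].round(1),'w',round(s['grip_width'],4))
a=np.radians(-21.5)
print('y.z',R[2,1].round(3),'yaw of y',np.degrees(np.arctan2(-R[0,1],R[1,1])).round(1))
E
python3 st.py
```

```text
4.03 [ 0.529 -0.077 -0.107  1.012 -0.06   2.016  1.588] [ 0.3573 -0.1677  0.8376] tilt 11.2 az -10.5 R [[-0.913, 0.361, 0.191], [0.361, 0.932, -0.035], [-0.191, 0.037, -0.981]] F [ 0.5 -0.2  0.2] w 0.0006
y.z 0.037 yaw of y -21.2
```

Call:
play_rows --plan '[[[0, 0, 0, -500, 0]]]'

```text
t: 4.15
position: [0.3489, -0.1652, 0.8549]
eef_rot: [[-0.904, 0.361, 0.228], [0.36, 0.932, -0.051], [-0.231, 0.036, -0.972]]
contact_force: [-0.2, -0.7, -0.3]
grip_width: 0.0005
```

Call:
play_rows --plan '[[[0, -100, 0, -500, 0]]]'

```text
t: 4.28
position: [0.3464, -0.1648, 0.8789]
eef_rot: [[-0.89, 0.362, 0.278], [0.356, 0.932, -0.072], [-0.285, 0.035, -0.958]]
contact_force: [-0.2, 0.3, 0.5]
grip_width: 0.0006
```

Call:
play_rows --plan '[[[0, -250, 0, -500, 0]]]'

```text
t: 4.4
position: [0.3567, -0.1691, 0.902]
eef_rot: [[-0.875, 0.362, 0.322], [0.352, 0.932, -0.091], [-0.333, 0.034, -0.942]]
contact_force: [-0.6, -0.3, 0.7]
grip_width: 0.0007
```

```bash
python3 st.py
```

```text
4.4 [ 0.542 -0.071 -0.111  0.859 -0.066  2.016  1.586] [ 0.3567 -0.1691  0.902 ] tilt 19.5 az -15.7 R [[-0.875, 0.362, 0.322], [0.352, 0.932, -0.091], [-0.333, 0.034, -0.942]] F [-0.6 -0.3  0.7] w 0.0007
y.z 0.034 yaw of y -21.2
```

Tilt ratchets nicely, about 3° per one-row call. Continue.

Call:
play_rows --plan '[[[0, -180, 0, -500, 0]]]'

```text
t: 4.53
position: [0.359, -0.171, 0.9222]
eef_rot: [[-0.859, 0.362, 0.362], [0.348, 0.931, -0.107], [-0.376, 0.034, -0.926]]
contact_force: [0.5, -0.1, 0.4]
grip_width: 0.0006
```

Call:
play_rows --plan '[[[0, -180, 0, -500, 0]]]'

```text
t: 4.65
position: [0.3567, -0.1707, 0.9438]
eef_rot: [[-0.84, 0.363, 0.404], [0.342, 0.931, -0.125], [-0.422, 0.033, -0.906]]
contact_force: [-0.2, 0.4, -0.2]
grip_width: 0.0008
```

Call:
play_rows --plan '[[[0, -180, 0, -500, 0]]]'

```text
t: 4.78
position: [0.3517, -0.1693, 0.965]
eef_rot: [[-0.818, 0.363, 0.445], [0.335, 0.931, -0.143], [-0.467, 0.032, -0.884]]
contact_force: [1.0, 0.4, 0.1]
grip_width: 0.0004
```

Call:
play_rows --plan '[[[0, -180, 0, -500, 0]]]'

```text
t: 4.9
position: [0.344, -0.1667, 0.9857]
eef_rot: [[-0.795, 0.364, 0.485], [0.328, 0.931, -0.16], [-0.51, 0.031, -0.86]]
contact_force: [-0.6, -0.2, 0.6]
grip_width: 0.0008
```

```bash
python3 st.py
```

```text
4.9 [ 0.584 -0.059 -0.132  0.65  -0.083  2.016  1.584] [ 0.344  -0.1667  0.9857] tilt 30.7 az -18.3 R [[-0.795, 0.364, 0.485], [0.328, 0.931, -0.16], [-0.51, 0.031, -0.86]] F [-0.6 -0.2  0.6] w 0.0008
y.z 0.031 yaw of y -21.3
```

Call:
play_rows --plan '[[[0, -200, -60, -500, 0]]]'

```text
t: 5.03
position: [0.3331, -0.1698, 1.0058]
eef_rot: [[-0.77, 0.364, 0.524], [0.319, 0.931, -0.178], [-0.552, 0.03, -0.833]]
contact_force: [0.8, -0.7, 0.3]
grip_width: 0.0006
```

Call:
play_rows --plan '[[[0, -250, -60, -500, 0]]]'

```text
t: 5.15
position: [0.3242, -0.1738, 1.0256]
eef_rot: [[-0.743, 0.365, 0.561], [0.31, 0.93, -0.195], [-0.593, 0.029, -0.805]]
contact_force: [-0.1, -0.6, 0.4]
grip_width: 0.0002
```

Call:
play_rows --plan '[[[0, -250, 0, -500, 0]]]'

```text
t: 5.28
position: [0.316, -0.1703, 1.0445]
eef_rot: [[-0.715, 0.367, 0.595], [0.301, 0.93, -0.211], [-0.631, 0.028, -0.775]]
contact_force: [-0.4, 0.2, 0.7]
grip_width: 0.0004
```

```bash
python3 st.py
```

```text
5.28 [ 0.466 -0.061  0.029  0.507 -0.106  2.016  1.602] [ 0.316  -0.1703  1.0445] tilt 39.2 az -19.6 R [[-0.715, 0.367, 0.595], [0.301, 0.93, -0.211], [-0.631, 0.028, -0.775]] F [-0.4  0.2  0.7] w 0.0004
y.z 0.028 yaw of y -21.5
```

Run:
```python
from h import *
p,d=imaging.camera('scene');q,_=imaging.camera('top')
cv2.imwrite('pics/scene1.png',p[:,:,::-1]);cv2.imwrite('pics/top1.png',q[:,:,::-1])
a=p[325:420,385:435,::-1]; a=cv2.resize(a,None,fx=6,fy=6,interpolation=3)
b=q[220:265,410:485,::-1]; b=cv2.resize(b,None,fx=6,fy=6,interpolation=3)
o=np.zeros((580,760,3),np.uint8);o[:570,:300]=a;o[:270,305:755]=b
cv2.imwrite('pics/c1.png',o)
```

```text
(no output)
```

View pics/c1.png

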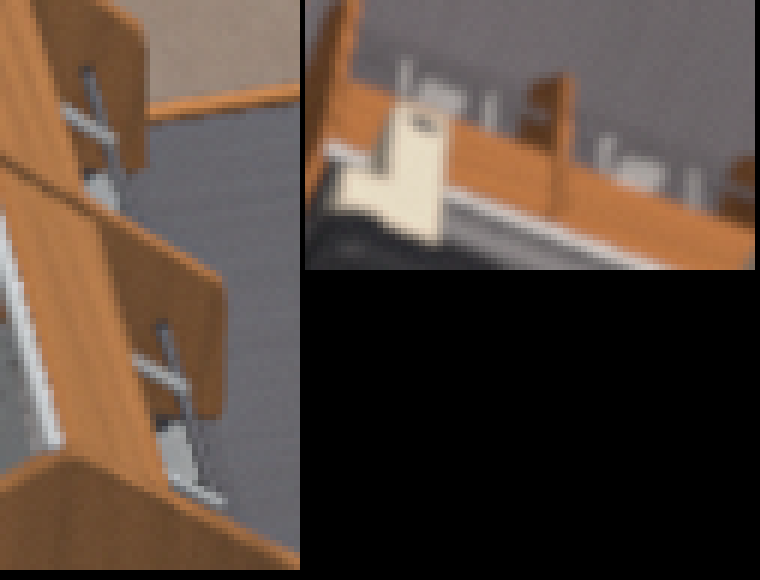

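Call:
play_rows --plan '[[[0, 354, -125, 640, 0], [0, 354, -125, 640, 0], [0, 354, -125, 640, 0], [0, 354, -125, 640, 0], [0, 354, -125, 640, 0], [0, 354, -125, 640, 0], [0, 354, -125, 640, 0], [0, 354, -125, 640, 0], [0, 354, -125, 640, 0], [0, 354, -125, 640, 0]]]'

```text
t: 6.62
position: [0.3974, -0.299, 0.477]
eef_rot: [[-0.719, 0.366, 0.591], [0.301, 0.93, -0.209], [-0.626, 0.027, -0.779]]
contact_force: [0.8, -0.5, -0.1]
grip_width: 0.0006
```

```bash
cat >> st.py <<'E'
import sys
D=np.array([.5142,-.3601,0]);a=np.radians(-21.5);Rd=np.array([[np.cos(a),-np.sin(a),0],[np.sin(a),np.cos(a),0],[0,0,1]])
sd=np.array([.643,0,-.766]);nd=np.array([.766,0,.643])
def toD(P): return Rd.T@(np.array(P)-D)
def sn(P):
    p=toD(P)-[-.114,0,.147]; return np.array([p@sd,p[1],p@nd])
def fromsn(s,y,n): return D+Rd@(np.array([-.114,0,.147])+s*sd+n*nd+[0,y,0])
if __name__=='__main__':
  tip=s['position']+.066*z
  print('disp tcp',(1e3*toD(s['position'])).round(0),'tip',(1e3*toD(tip)).round(1),'tip s,y,n',(1e3*sn(tip)).round(1),'Faxis',(Rd@sd@s['contact_force']).round(1))
  if len(sys.argv)>1:
    v=[float(x) for x in sys.argv[1:4]]
    t=fromsn(*[x/1e3 for x in v[:3]]); print('tool shift mm to bring tip there',(1e3*R.T@(t-tip)).round(1))
E
python3 st.py
```

```text
6.62 [ 0.854 -0.258 -0.095  2.099 -0.436  0.711  2.188] [ 0.3974 -0.299   0.477 ] tilt 38.8 az -19.5 R [[-0.719, 0.366, 0.591], [0.301, 0.93, -0.209], [-0.626, 0.027, -0.779]] F [ 0.8 -0.5 -0.1] w 0.0006
y.z 0.027 yaw of y -21.5
disp tcp [-131.   14.  477.] tip [-89.7  15.5 425.6] tip s,y,n [-197.8   15.5  197.7] Faxis 0.7
```

Call:
play_rows --plan '[[[0, 46, -10, 63, 0], [0, 92, -19, 126, 0], [0, 92, -19, 126, 0], [0, 92, -19, 126, 0]]]'

```text
t: 7.12
position: [0.3983, -0.3158, 0.3211]
eef_rot: [[-0.72, 0.368, 0.589], [0.304, 0.929, -0.209], [-0.624, 0.028, -0.781]]
contact_force: [-0.1, 0.1, 1.0]
grip_width: 0.0005
```

```bash
python3 st.py; python3 -c "
from h import *
p,d=imaging.camera('wrist');cv2.imwrite('pics/w2.png',p[:,:,::-1])"
```

```text
7.12 [ 0.33  -0.078  0.425  2.322 -0.729  0.345  2.573] [ 0.3983 -0.3158  0.3211] tilt 38.7 az -19.6 R [[-0.72, 0.368, 0.589], [0.304, 0.929, -0.209], [-0.624, 0.028, -0.781]] F [-0.1  0.1  1. ] w 0.0005
y.z 0.028 yaw of y -21.6
disp tcp [-124.   -1.  321.] tip [-8.280e+01  2.000e-01  2.696e+02] tip s,y,n [-73.9   0.2 102.7] Faxis -0.9
```

View pics/w2.png

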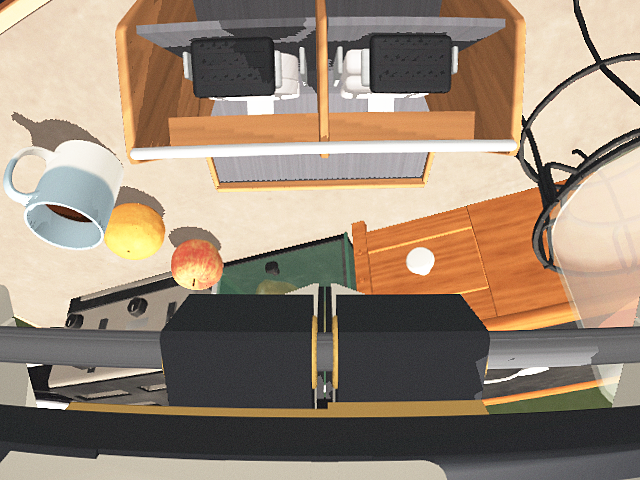

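```bash
python3 -c "
import cv2
a=cv2.imread('pics/w2.png')[20:165,120:520];cv2.imwrite('pics/w2c.png',cv2.resize(cv2.rotate(a,cv2.ROTATE_180),None,fx=2,fy=2,interpolation=3))
b=cv2.rotate(cv2.imread('pics/w2.png')[20:165,180:470],cv2.ROTATE_180);cv2.imwrite('pics/w2d.png',cv2.resize(b,None,fx=2.7,fy=4,interpolation=3))"
```

```text
(no output)
```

View pics/w2d.png

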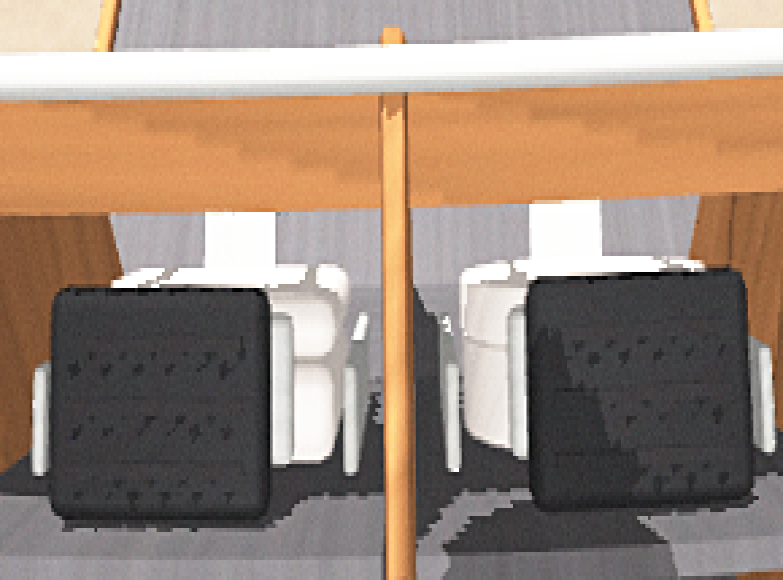

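Run:
```python
from h import *
from st import sn
cp=imaging.camera_params('wrist');p,d=imaging.camera('wrist');np.save('w2_d.npy',d)
# crop coords rotated -> orig: u=470-1-cx/2.7, v=165-1-cy/4
for lane,xs,ys in (('L',range(278,352,6),(300,320,380,400,430)),('R',range(440,520,6),(300,320,380,400,430))):
  for cy in ys:
    row=[]
    for cx in xs:
        u=469-cx/2.7;v=164-cy/4
        w=px2w('wrist',[(u,v)],d,cp=cp)[0]; r=1e3*sn(w); row.append('%d,%d,%d'%tuple(r.round()) if np.isfinite(r).all() else 'nan')
    print(lane,cy,' '.join(row))
```

```text
7.17 [ 0.314 -0.077  0.438  2.325 -0.729  0.344  2.571] [ 0.3987 -0.3141  0.3194] tilt 38.5 az -19.3 R [[-0.721, 0.367, 0.588], [0.306, 0.93, -0.206], [-0.622, 0.031, -0.782]] F [-2.  -0.6 -0.6] w 0.0003
y.z 0.031 yaw of y -21.6
L 300 1,28,11 36,30,8 35,29,8 44,29,7 44,27,7 44,26,7 44,24,7 44,23,7 44,22,7 45,20,7 47,19,6 56,18,6 92,19,2
L 320 1,28,8 32,30,5 32,29,5 33,27,5 36,26,5 43,26,4 43,24,4 43,23,4 43,22,4 45,20,4 46,19,3 88,20,-1 103,20,-3
L 380 1,28,1 32,30,-4 33,29,-4 33,27,-4 35,26,-4 44,26,-5 44,24,-5 44,23,-5 44,22,-5 44,20,-5 47,19,-6 60,19,-8 37,16,-4
L 400 1,28,-2 32,30,-6 33,29,-7 33,28,-7 35,26,-7 44,26,-8 44,24,-8 44,23,-8 44,22,-8 45,20,-8 46,19,-9 61,19,-11 37,16,-7
L 430 1,28,-6 33,30,-11 32,29,-11 32,27,-11 34,26,-11 44,26,-13 44,25,-13 44,23,-13 44,22,-13 44,20,-13 46,19,-13 61,19,-16 37,16,-12
R 300 163,-7,-5 163,-9,-5 161,-11,-5 163,-13,-6 163,-15,-6 72,-13,3 66,-14,4 63,-15,4 61,-17,4 58,-18,5 57,-20,5 55,-21,5 54,-22,5 33,-22,7
R 320 156,-7,-9 87,-7,-1 76,-8,0 82,-10,-1 155,-14,-9 73,-13,0 66,-14,1 64,-15,1 62,-17,1 58,-18,1 56,-19,2 54,-21,2 53,-22,2 34,-22,4
R 380 116,-6,-16 103,-7,-14 47,-7,-6 37,-8,-5 37,-10,-5 111,-14,-15 69,-14,-10 65,-15,-9 61,-16,-8 60,-18,-8 56,-19,-8 56,-20,-8 54,-22,-8 34,-22,-5
R 400 93,-5,-16 90,-7,-16 52,-7,-10 36,-8,-8 36,-10,-8 88,-13,-16 70,-14,-13 64,-15,-12 62,-16,-12 59,-18,-11 57,-19,-11 56,-20,-11 55,-22,-11 34,-21,-8
R 430 62,-5,-16 62,-6,-16 59,-7,-16 37,-8,-12 37,-10,-12 61,-12,-16 61,-13,-16 61,-15,-16 57,-16,-16 57,-17,-16 56,-19,-16 56,-20,-16 54,-21,-15 53,-23,-15
```

Call:
play_rows --plan '[[[0, 0, 0, 0, -10], [0, 0, 0, 0, -20]]]'

```text
t: 7.48
position: [0.3981, -0.3168, 0.327]
eef_rot: [[-0.777, 0.218, 0.591], [0.107, 0.97, -0.216], [-0.621, -0.105, -0.777]]
contact_force: [-0.9, -0.6, 0.8]
grip_width: 0.0007
```

```bash
python3 st.py;  python3 - <<'E'
from h import *
from st import sn
c=imaging.camera_params('top');d=np.load('top0_d.npy')
def show(name,pts):
    for q in pts:
        w=px2w('top',[(q[0]/4.2+380,q[1]/4.2+165)],d)[0]; print(name,q,(1e3*sn(w)).round(0))
show('floor',[(200,440),(190,450),(330,500),(360,515),(130,400),(230,455)])
show('boards',[(100,405),(110,380),(262,465),(270,440),(415,520),(420,500)])
E
```

```text
7.47 [-0.114 -0.147  0.834  2.329 -0.474  0.308  2.546] [ 0.3981 -0.3168  0.327 ] tilt 39.0 az -20.1 R [[-0.777, 0.218, 0.591], [0.107, 0.97, -0.216], [-0.621, -0.105, -0.777]] F [-0.9 -0.6  0.8] w 0.0007
y.z -0.105 yaw of y -12.7
disp tcp [-124.   -2.  327.] tip [-82.4  -1.2 275.7] tip s,y,n [-78.3  -1.2 106.9] Faxis -1.0
7.47 [-0.114 -0.147  0.834  2.329 -0.474  0.308  2.546] [ 0.3981 -0.3168  0.327 ] tilt 39.0 az -20.1 R [[-0.777, 0.218, 0.591], [0.107, 0.97, -0.216], [-0.621, -0.105, -0.777]] F [-0.9 -0.6  0.8] w 0.0007
y.z -0.105 yaw of y -12.7
floor (200, 440) [ -7.  42. -18.]
floor (190, 450) [ 94.  28. -92.]
floor (330, 500) [-10. -43. -23.]
floor (360, 515) [ 90. -89. -90.]
floor (130, 400) [  4.  89. -17.]
floor (230, 455) [-13.  23. -17.]
boards (100, 405) [ -0. 105. -25.]
boards (110, 380) [ -5. 106.  -2.]
boards (262, 465) [-15.   4. -14.]
boards (270, 440) [-10.   6.   1.]
boards (415, 520) [  3. -97. -23.]
boards (420, 500) [  7. -94. -11.]
```

```bash
cat > kin.py <<'E'
import numpy as np
from scipy.optimize import least_squares
from scipy.spatial.transform import Rotation as Ro
S=[
([-0.866,0.501,-0.427,1.55,0.221,1.138,-0.21],[.2777,.5871,.2912],[[-.904,.4275,-.00085],[.4275,.904,-.0017],[0,-.0019,-1]]),
([0.445,-0.064,-0.419,1.141,-0.029,2.015,1.214],[.39296,-.01727,.7741],[[-0.931,0.362,0.044],[0.362,0.932,-0.001],[-0.041,0.015,-0.999]]),
([0.596,-0.082,-0.532,1.083,-0.051,2.015,1.238],[.38946,-.01736,.8042],[[-0.926,0.36,0.115],[0.362,0.932,-0.003],[-0.108,0.038,-0.993]]),
([0.529,-0.077,-0.107,1.012,-0.06,2.016,1.588],[.3573,-.1677,.8376],[[-0.913,0.361,0.191],[0.361,0.932,-0.035],[-0.191,0.037,-0.981]]),
([0.542,-0.071,-0.111,0.859,-0.066,2.016,1.586],[.3567,-.1691,.902],[[-0.875,0.362,0.322],[0.352,0.932,-0.091],[-0.333,0.034,-0.942]]),
([0.584,-0.059,-0.132,0.65,-0.083,2.016,1.584],[.344,-.1667,.9857],[[-0.795,0.364,0.485],[0.328,0.931,-0.16],[-0.51,0.031,-0.86]]),
([0.466,-0.061,0.029,0.507,-0.106,2.016,1.602],[.316,-.1703,1.0445],[[-0.715,0.367,0.595],[0.301,0.93,-0.211],[-0.631,0.028,-0.775]]),
([0.854,-0.258,-0.095,2.099,-0.436,0.711,2.188],[.3974,-.299,.477],[[-0.719,0.366,0.591],[0.301,0.93,-0.209],[-0.626,0.027,-0.779]]),
([0.33,-0.078,0.425,2.322,-0.729,0.345,2.573],[.3983,-.3158,.3211],[[-0.72,0.368,0.589],[0.304,0.929,-0.209],[-0.624,0.028,-0.781]]),
([-0.114,-0.147,0.834,2.329,-0.474,0.308,2.546],[.3981,-.3168,.327],[[-0.777,0.218,0.591],[0.107,0.97,-0.216],[-0.621,-0.105,-0.777]]),
]
SG=[1,1,1,1,1,1,1]
def fk(q,p,sg=SG):
    R=Ro.from_euler('z',p[0]); t=np.zeros(3)
    L=p[2:].reshape(7,3)
    for i in range(7):
        t=t+R.apply(L[i]); R=R*Ro.from_euler('zyzyzyz'[i],sg[i]*q[i])
    R=R*Ro.from_euler('z',p[1]); return t,R
def base(x): # x: yaw0, yaw7, d1,d3,d5,d7, a-offsets
    L=np.zeros((7,3)); L[1,2]=x[2];L[3]=[x[6],x[8],x[3]];L[4]=[x[7],x[9],0];L[5]=[0,x[10],x[4]];L[6]=[x[11],x[12],x[5]]
    L[1,1]=x[13]
    p=np.concatenate([[x[0],x[1]],L.ravel()]); return p
def res(x,sg):
    p=base(x);o=[]
    for q,t,R in S:
        a,B=fk(q,p,sg);a=a+B.apply([0,0,x[14]]); o+=list((a-t)*1000)+list(((Ro.from_matrix(R).inv()*B).as_rotvec())*300)
    return np.array(o+list(np.array(x[6:14])*20))
def fit():
    import itertools
    best=None
    for sg in itertools.product([1],[1],[1,-1],[1],[1,-1],[1],[1,-1]):
      for y0 in (-1.5,0,1.5,3):
        for y7 in (-1.5,0,1.5,3):
          x0=np.array([y0,y7,.35,.4,.4,.1]+[0]*9,float)
          r=least_squares(lambda x:res(x,sg),x0,loss='soft_l1',max_nfev=60)
          if best is None or r.cost<best[0]: best=(r.cost,sg,r.x); print(r.cost,sg,r.x.round(3),flush=True)
    return best
if __name__=='__main__':
    b=fit(); np.save('kin.npy',np.concatenate([b[1],b[2]])); print(res(b[2],b[1])[:60].reshape(-1,6).round(1))
E
timeout 400 python3 kin.py
```

```text
2676.180150764444 (1, 1, 1, 1, 1, 1, 1) [-0.685 -1.493  1.017  0.161  0.528  0.259 -0.025  0.244  0.059  0.059
 -0.128  0.302 -0.128  0.073  0.159]
[[-3.977e+02 -6.183e+02  3.000e-01 -4.000e-01 -1.000e-01 -3.620e+01]
 [-2.557e+02 -1.808e+02  7.300e+00  8.300e+00 -3.000e-01  6.400e+00]
 [-2.366e+02 -1.888e+02  9.000e-01  2.130e+01 -4.000e-01  5.000e+00]
 [-9.040e+01  1.430e+01 -3.000e-01  1.860e+01 -5.000e-01  3.000e+00]
 [-4.520e+01  4.900e+00 -9.500e+00  1.360e+01 -2.000e-01  7.000e-01]
 [ 1.300e+01 -5.700e+00 -9.000e+00  7.200e+00 -4.000e-01 -1.800e+00]
 [ 7.640e+01  3.000e+00  1.000e+00  5.000e-01  1.000e-01 -2.600e+00]
 [ 1.330e+01  9.090e+01 -5.980e+01  9.000e-01  1.000e-01 -2.000e+00]
 [ 6.600e+00  3.170e+01  4.850e+01  3.000e-01 -3.000e-01 -3.400e+00]
 [-1.970e+01 -1.100e+00 -1.750e+01 -3.200e+00  1.000e-01  1.195e+02]]
```

```bash
sed -i 's/itertools.product(\[1\],\[1\]/itertools.product([-1],[1]/; s/max_nfev=60/max_nfev=40/' kin.py; timeout 500 python3 kin.py
```

```text
5884.1020030700265 (-1, 1, 1, 1, 1, 1, 1) [-0.875 -1.874  0.522  0.46   0.486  0.195 -0.16   0.149  0.033  0.033
 -0.041  0.127 -0.041  0.383  0.095]
5809.5094052545155 (-1, 1, 1, 1, 1, 1, 1) [-1.322  3.117  0.462  0.422  0.469  0.179 -0.211  0.037  0.043  0.043
 -0.065  0.142 -0.065  0.453  0.079]
4529.257839499174 (-1, 1, 1, 1, 1, 1, 1) [ 0.316 -1.56   0.435  0.468  0.465  0.204 -0.02   0.04   0.058  0.058
 -0.007  0.034 -0.007 -0.097  0.104]
2906.864427850521 (-1, 1, -1, 1, 1, 1, 1) [ 0.294 -1.495  0.315  0.437  0.475  0.142 -0.021  0.026  0.005  0.005
 -0.032 -0.023 -0.032 -0.058  0.042]
2006.3149579713606 (-1, 1, -1, 1, 1, 1, -1) [ 0.353  1.867  0.326  0.441  0.473  0.151 -0.032  0.022 -0.011 -0.011
 -0.03  -0.023 -0.03  -0.051  0.051]
2000.136515118851 (-1, 1, -1, 1, 1, 1, -1) [ 6.390e-01  2.157e+00  3.440e-01  5.000e-01  4.750e-01  1.920e-01
 -8.900e-02  1.400e-02 -8.100e-02 -8.100e-02 -3.200e-02 -4.000e-03
 -3.200e-02 -2.000e-03  9.200e-02]
1993.8497030646802 (-1, 1, -1, 1, 1, 1, -1) [ 0.622  2.141  0.352  0.498  0.476  0.196 -0.087  0.013 -0.081 -0.081
 -0.03  -0.003 -0.03  
[... 211 characters left out ...]
) [ 6.900e-02  1.689e+00  3.790e-01  4.700e-01  4.710e-01  1.980e-01
 -5.000e-03  1.000e-03 -2.300e-02 -2.300e-02  4.000e-03 -2.000e-03
  4.000e-03 -1.600e-02  9.800e-02]
1.2993289165256523 (-1, 1, -1, 1, -1, 1, -1) [-1.00e-03  1.57e+00  3.46e-01  5.06e-01  4.71e-01  1.00e-01  0.00e+00
  1.00e-03 -6.00e-03 -6.00e-03  1.00e-03  1.00e-03  1.00e-03 -1.50e-02
  1.98e-01]
[[-0.   0.1  0.3 -0.8 -0.  -0.1]
 [ 0.   0.1  0.1  0.  -0.  -0.2]
 [ 0.1 -0.3 -0.3 -0.   0.4  0.3]
 [ 0.1 -0.2 -0.   0.1  0.2  0.1]
 [ 0.1 -0.3 -0.3  0.   0.4  0. ]
 [-0.1  0.1  0.1 -0.1 -0.1 -0.1]
 [-0.1  0.1  0.1  0.1  0.1 -0.2]
 [ 0.1  0.4 -0.2 -0.1  0.1 -0. ]
 [ 0.3 -0.3  0.4  0.1 -0.3 -0. ]
 [-0.1  0.1 -0.3  0.   0.   0.1]]
```

```bash
cat > ik.py <<'E'
import numpy as np
from kin import fk,base,Ro
from scipy.optimize import least_squares
k=np.load('kin.npy');sg=k[:7];X=k[7:];P=base(X)
lo=np.array([-2.88,-.31,-1.54,.2,-1.41,.19,-2.57]);hi=np.array([2.88,2.03,1.56,2.42,4.55,2.02,2.57])
def FK(q):
    t,R=fk(q,P,sg); return t+R.apply([0,0,X[14]]),R
def IK(t,R,q0,w=0.02,qref=None):
    Rt=Ro.from_matrix(R)
    qref=(lo+hi)/2 if qref is None else qref
    f=lambda q:np.concatenate([(FK(q)[0]-t)*100,(Rt.inv()*FK(q)[1]).as_rotvec()*50,w*(q-qref)])
    r=least_squares(f,np.clip(q0,lo+1e-3,hi-1e-3),bounds=(lo,hi),max_nfev=100)
    e=f(r.x); return r.x,np.linalg.norm(e[:3])*10,np.degrees(np.linalg.norm(e[3:6])/50)
def solve(t,R,n=25,seed=0,extra=[]):
    rng=np.random.default_rng(seed);out=[]
    for q0 in list(extra)+[rng.uniform(lo,hi) for _ in range(n)]:
        q,ep,er=IK(t,R,q0)
        if ep<1.5 and er<.8: out.append(q)
    return out
E
cat > geo.py <<'E'
import numpy as np
D=np.array([.5142,-.3601,0]);a=np.radians(-21.5);Rd=np.array([[np.cos(a),-np.sin(a),0],[np.sin(a),np.cos(a),0],[0,0,1]])
sd=np.array([.643,0,-.766]);nd=np.array([.766,0,.643])
def fromsn(s,y,n): return D+Rd@(np.array([-.114,0,.147])+s*sd+n*nd+[0,y,0])
E
python3 - <<'E'
from ik import *; from geo import *
Rt=np.column_stack([-Rd@nd,Rd@[0,1,0],Rd@sd])
flip=Rt@np.diag([-1,-1,1])
q=[-0.114,-0.147,0.834,2.329,-0.474,0.308,2.546]
for nm,R in (('same',Rt),('flip',flip)):
  for s in (-80,-6,47):
    t=fromsn(s/1e3-.066,-.047,.004)
    o=solve(t,R,25,extra=[q]); print(nm,s,t.round(3),len(o))
    o.sort(key=lambda q:-np.min(np.minimum(q-lo,hi-q)))
    for x in o[:4]: print('   ',x.round(2),np.min(np.minimum(x-lo,hi-x)).round(2))
E
```

```text
same -80 [ 0.306 -0.329  0.261] 0
same -6 [ 0.351 -0.346  0.205] 10
    [ 2.1   0.57 -1.35  2.41  1.82  0.19  0.4 ] 0.0
    [ 2.1   0.57 -1.35  2.41  1.82  0.19  0.4 ] 0.0
    [ 2.1   0.57 -1.35  2.41  1.82  0.19  0.4 ] 0.0
    [ 1.64  0.26 -0.76  2.42  4.33  0.19 -2.24] 0.0
same 47 [ 0.382 -0.359  0.164] 12
    [ 1.92  0.73 -1.24  2.37  2.09  0.34  0.19] 0.05
    [ 1.9   0.7  -1.21  2.37  2.14  0.3   0.12] 0.05
    [ 1.87  0.66 -1.17  2.37  2.22  0.27  0.02] 0.05
    [ 1.86  0.64 -1.14  2.37  2.27  0.25 -0.04] 0.05
flip -80 [ 0.306 -0.329  0.261] 0
flip -6 [ 0.351 -0.346  0.205] 12
    [ 2.17  0.84 -1.54  2.41  1.7   0.47 -2.53] 0.0
    [ 2.17  0.84 -1.54  2.41  1.7   0.47 -2.53] 0.0
    [ 2.17  0.84 -1.54  2.41  1.7   0.47 -2.53] 0.0
    [ 2.17  0.84 -1.54  2.41  1.7   0.47 -2.53] 0.0
flip 47 [ 0.382 -0.359  0.164] 15
    [0.61 0.35 0.29 2.41 4.18 0.47 0.93] 0.01
    [0.58 0.35 0.33 2.41 4.18 0.48 0.92] 0.01
    [0.52 0.36 0.4  2.41 4.2  0.5  0.9 ] 0.01
    [0.48 0.36 0.44 2.41 4.21 0.52 0.88] 0.01
```

```bash
cat > path.py <<'E'
from ik import *; from geo import *
def track(q,wps,Rs,verbose=True,w=.05):
    for (s,y,n) in wps:
        t=fromsn(s/1e3,y/1e3,n/1e3)-.066*Rs[:,2]
        q,ep,er=IK(t,Rs,q,w=w,qref=q)
        if verbose: print((s,y,n),q.round(2),'ep',ep.round(1),'er',er.round(2))
    return q
E
python3 - <<'E'
from path import *
q0=np.array([-0.114,-0.147,0.834,2.329,-0.474,0.308,2.546])
Rc=FK(q0)[1].as_matrix()
def lev(R,flip=False): # turn about z so y horizontal
    z=R[:,2]; y=np.cross([0,0,1],z);y/=np.linalg.norm(y); 
    if y[1]<0:y=-y
    if flip:y=-y
    return np.column_stack([np.cross(y,z),y,z])
from scipy.spatial.transform import Rotation as Ro
z=Rc[:,2]
for fl in (0,1):
  Rt=lev(Rc,fl); print('flip',fl,'turn',np.degrees((Ro.from_matrix(Rc).inv()*Ro.from_matrix(Rt)).as_rotvec()).round(1))
  wp=[(-78,-1,107),(-60,-30,90),(-40,-53,60),(-18,-53,40),(-14,-53,27),(-8,-53,18),(0,-53,12),(10,-53,10),(25,-53,10),(47,-53,10)]
  if fl==0: track(q0,wp,Rt)
  else:
    R=Rc;q=q0
    for k in range(1,19):
        Rk=Rc@Ro.from_euler('z',-10*k,degrees=True).as_matrix()
        q=track(q,[(-78,-1,107)],Rk,verbose=k%3==0)
    track(q,wp,Rt)
E
```

```text
flip 0 turn [ 0.  -0.   9.6]
(-78, -1, 107) [-0.08 -0.14  0.8   2.33 -0.5   0.31  2.41] ep 0.0 er 0.0
(-60, -30, 90) [-0.54 -0.16  1.33  2.34 -0.57  0.27  2.57] ep 0.0 er 0.0
(-40, -53, 60) [-0.75 -0.31  1.56  2.36 -0.15  0.19  2.27] ep 7.1 er 0.22
(-18, -53, 40) [-0.73 -0.31  1.56  2.38 -0.16  0.19  2.29] ep 30.2 er 1.14
(-14, -53, 27) [-0.71 -0.31  1.56  2.4  -0.23  0.19  2.37] ep 36.3 er 1.47
(-8, -53, 18) [-0.7  -0.31  1.56  2.41 -0.26  0.19  2.42] ep 43.5 er 1.74
(0, -53, 12) [-0.7  -0.31  1.56  2.41 -0.26  0.19  2.42] ep 51.9 er 2.01
(10, -53, 10) [-0.71 -0.31  1.56  2.41 -0.21  0.19  2.36] ep 61.2 er 2.3
(25, -53, 10) [-0.73 -0.31  1.56  2.41 -0.1   0.19  2.23] ep 74.3 er 2.74
(47, -53, 10) [-0.78 -0.31  1.56  2.4   0.11  0.19  1.99] ep 93.1 er 3.5
flip 1 turn [  -0.     0.  -170.4]
(-78, -1, 107) [-0.46 -0.27  1.1   2.33  0.06  0.29  2.57] ep 0.0 er 0.0
(-78, -1, 107) [-0.6  -0.31  1.15  2.35  0.55  0.27  2.57] ep 16.8 er 2.23
(-78, -1, 107) [-0.71 -0.31  1.25  2.41  1.06  0.19  2.57] ep 36.7 er 4.41
(-78, -1, 107) [-0.89 -0.31  1.41  2.42  1.58  0.19  2.57] ep 52.8 er 6.18
(
[... 206 characters left out ...]
7] ep 63.3 er 11.59
(-60, -30, 90) [-0.97 -0.3   1.56  2.42  2.5   0.19  2.57] ep 54.5 er 12.5
(-40, -53, 60) [-0.94 -0.31  1.56  2.42  2.52  0.19  2.57] ep 68.4 er 13.26
(-18, -53, 40) [-0.94 -0.31  1.56  2.42  2.52  0.19  2.57] ep 86.8 er 13.23
(-14, -53, 27) [-0.94 -0.31  1.56  2.42  2.52  0.19  2.57] ep 98.8 er 13.29
(-8, -53, 18) [-0.94 -0.31  1.56  2.42  2.51  0.19  2.57] ep 108.1 er 13.3
(0, -53, 12) [-0.94 -0.31  1.56  2.42  2.51  0.19  2.57] ep 115.7 er 13.29
(10, -53, 10) [-0.94 -0.31  1.56  2.42  2.51  0.19  2.57] ep 120.9 er 13.23
(25, -53, 10) [-0.94 -0.31  1.56  2.42  2.5   0.19  2.57] ep 127.2 er 13.13
(47, -53, 10) [-0.95 -0.31  1.56  2.42  2.5   0.19  2.57] ep 138.9 er 12.99
```

```bash
cat > sim.py <<'E'
from ik import *; from geo import *
from kin import S
def go(q,t1,R1,step=.06,w=.05,verbose=False,turnstep=10.):
    """local track of TCP from FK(q) to t1,R1 straight; returns q, max errs"""
    t0,R0=FK(q); rv=(R0.inv()*Ro.from_matrix(R1)).as_rotvec()
    n=max(1,int(np.ceil(np.linalg.norm(t1-t0)/step)),int(np.ceil(np.degrees(np.linalg.norm(rv))/turnstep)))
    mp=mr=0
    for k in range(1,n+1):
        q,ep,er=IK(t0+(t1-t0)*k/n,(R0*Ro.from_rotvec(rv*k/n)).as_matrix(),q,w=w,qref=q); mp=max(mp,ep);mr=max(mr,er)
        if verbose: print('   ',q.round(2),round(ep,1),round(er,1))
    return q,mp,mr
E
python3 - <<'E'
from sim import *
for a,b in ((6,7),(7,8)):
    for w in (.01,.05,.3):
        q,mp,mr=go(np.array(S[a][0]),np.array(S[b][1]),np.array(S[b][2]),w=w); print(q.round(2),S[b][0],mp.round(1),mr.round(1))
q=np.array(S[0][0]);q,mp,mr=go(q,np.array([.3936,-.0194,.3978]),np.array(S[0][2])); print(q.round(2))
q,mp,mr=go(q,np.array(S[1][1]),np.array(S[1][2])); print(q.round(2),S[1][0])
E
```

```text
[ 0.89 -0.26 -0.12  2.1  -0.45  0.71  2.2 ] [0.854, -0.258, -0.095, 2.099, -0.436, 0.711, 2.188] 29.0 1.9
[ 0.89 -0.26 -0.12  2.1  -0.45  0.71  2.2 ] [0.854, -0.258, -0.095, 2.099, -0.436, 0.711, 2.188] 29.0 1.9
[ 0.89 -0.26 -0.12  2.1  -0.45  0.71  2.2 ] [0.854, -0.258, -0.095, 2.099, -0.436, 0.711, 2.188] 29.0 1.9
[ 0.32 -0.08  0.44  2.32 -0.73  0.34  2.57] [0.33, -0.078, 0.425, 2.322, -0.729, 0.345, 2.573] 0.0 0.0
[ 0.32 -0.08  0.44  2.32 -0.73  0.34  2.57] [0.33, -0.078, 0.425, 2.322, -0.729, 0.345, 2.573] 0.0 0.0
[ 0.35 -0.08  0.41  2.32 -0.73  0.35  2.57] [0.33, -0.078, 0.425, 2.322, -0.729, 0.345, 2.573] 0.3 0.0
[-0.14 -0.11  0.11  2.01  0.01  1.24  1.09]
[-0.15 -0.08  0.11  1.16  0.01  2.02  1.16] [0.445, -0.064, -0.419, 1.141, -0.029, 2.015, 1.214]
```

```bash
cat > back.py <<'E'
from sim import *
import time
z=FK(np.array([-0.114,-0.147,0.834,2.329,-0.474,0.308,2.546]))[1].as_matrix()[:,2]
def lev(flip=0,turn=0):
    y=np.cross([0,0,1],z);y/=np.linalg.norm(y)
    if y[1]<0:y=-y
    if flip:y=-y
    return np.column_stack([np.cross(y,z),y,z])@Ro.from_euler('z',turn,degrees=True).as_matrix()
def tcp(s,y,n): return fromsn(s/1e3,y/1e3,n/1e3)-.066*z
wp=[(-18,-53,42),(-14,-53,27),(-8,-53,18),(0,-53,12),(10,-53,10),(25,-53,10),(47,-53,10)]
if __name__=='__main__':
  for fl in (0,1):
    R=lev(fl); sols=solve(tcp(*wp[-1]),R,40)
    seen=[]
    for q in sols:
        if any(np.abs(q-x).max()<.3 for x in seen): continue
        seen.append(q)
        c=q;log=[]
        for w in wp[-2::-1]+[(-40,-53,80)]:
            c,mp,mr=go(c,tcp(*w),R); log.append((round(mp),round(mr,1)))
        print(fl,q.round(2),log,c.round(2))
E
time timeout 500 python3 back.py
```

```text
0 [ 1.88  0.65 -1.17  2.33  2.01  0.23  0.25] [(0, np.float64(0.0)), (0, np.float64(0.0)), (0, np.float64(0.0)), (0, np.float64(0.0)), (0, np.float64(0.0)), (0, np.float64(0.0)), (0, np.float64(0.0))] [ 2.2   0.51 -1.54  2.26  0.82  0.29  1.34]
0 [ 1.07  0.34 -0.2   2.36  4.22  0.31 -2.17] [(0, np.float64(0.0)), (0, np.float64(0.0)), (0, np.float64(0.0)), (5, np.float64(0.5)), (9, np.float64(1.1)), (15, np.float64(1.7)), (32, np.float64(4.0))] [ 1.08  0.13 -0.23  2.37  4.55  0.28 -2.57]
0 [ 0.75  0.33  0.15  2.37  4.3   0.41 -2.28] [(0, np.float64(0.0)), (0, np.float64(0.0)), (0, np.float64(0.0)), (5, np.float64(0.5)), (9, np.float64(1.1)), (15, np.float64(1.7)), (32, np.float64(4.0))] [ 1.08  0.13 -0.23  2.37  4.55  0.28 -2.57]
0 [ 0.18  0.46  0.83  2.39  4.36  0.67 -2.44] [(0, np.float64(0.0)), (0, np.float64(0.0)), (0, np.float64(0.0)), (5, np.float64(0.5)), (9, np.float64(1.1)), (15, np.float64(1.7)), (32, np.float64(4.0))] [ 1.08  0.13 -0.23  2.37  4.55  0.28 -2.57]
0 [ 1.41  0.38 -0.58  2.35  4.    0.19 -1.89] [(0, np.float64(0.0)), (0, np.float64(0.0)), (1, np.float64(0.1)), (
[... 671 characters left out ...]
64(0.0)), (0, np.float64(0.0)), (0, np.float64(0.0)), (5, np.float64(0.5)), (9, np.float64(1.1)), (15, np.float64(1.7)), (32, np.float64(3.9))] [0.72 0.12 0.15 2.38 4.55 0.32 0.55]
1 [0.14 0.48 0.87 2.39 4.37 0.7  0.69] [(0, np.float64(0.0)), (0, np.float64(0.0)), (0, np.float64(0.0)), (5, np.float64(0.5)), (9, np.float64(1.1)), (15, np.float64(1.7)), (32, np.float64(3.9))] [0.72 0.12 0.15 2.38 4.55 0.32 0.55]
1 [-0.17  1.07  1.44  2.4   4.31  1.35  0.44] [(0, np.float64(0.0)), (2, np.float64(0.1)), (3, np.float64(0.2)), (2, np.float64(0.1)), (0, np.float64(0.0)), (2, np.float64(0.2)), (26, np.float64(2.0))] [-0.29  0.75  1.56  2.35  4.55  1.13  0.35]
real	0m9.264s
user	0m9.740s
sys	0m0.056s
```

```bash
cat > srch.py <<'E'
from back import *
import sys
seed=int(sys.argv[1]);rng=np.random.default_rng(seed)
q0=np.array([-0.114,-0.147,0.834,2.329,-0.474,0.308,2.546])
t0=time.time();best=[]
while time.time()-t0<270:
    k=rng.integers(1,4); pts=[(rng.uniform([.2,-.55,.4],[.42,-.1,.9]),rng.uniform(-90,90) if rng.random()<.7 else 0) for _ in range(k)]
    q=q0;bad=0;L=0
    fl=rng.integers(0,2)*0
    for p,tn in pts:
        L+=np.linalg.norm(FK(q)[0]-p); q,mp,mr=go(q,p,lev(0,tn)); bad=max(bad,mp)
        if mp>8 or mr>2: break
    if bad>8 or mr>2: continue
    q,mp,mr=go(q,tcp(-40,-53,80),lev(0)); bad=max(bad,mp)
    if mp>8: continue
    e=0
    for w in wp:
        q,mp,mr=go(q,tcp(*w),lev(0)); e=max(e,mp)
    best.append((e,bad,L,[(p.round(2).tolist(),round(tn)) for p,tn in pts],q.round(2).tolist()))
best.sort(key=lambda b:b[0])
for b in best[:4]: print(b)
print(len(best))
E
for i in 1 2 3 4 5 6 7 8; do python3 srch.py $i > s$i.txt & done; wait; cat s*.txt; nproc
```

```text
(np.float64(43.83475138935597), np.float64(0.009165084390915894), np.float64(1.00804895505048), [([0.24, -0.41, 0.89], 76), ([0.37, -0.5, 0.51], 69)], [1.72, 0.38, -0.88, 2.23, -0.42, 0.19, 2.57])
(np.float64(43.834751794807744), np.float64(0.008621784015932728), np.float64(1.3514522613358333), [([0.3, -0.47, 0.81], 25), ([0.39, -0.53, 0.46], 0), ([0.22, -0.55, 0.89], 65)], [1.72, 0.38, -0.88, 2.23, -0.42, 0.19, 2.57])
(np.float64(43.834752908228), np.float64(0.014814945203304973), np.float64(0.9693873382525312), [([0.26, -0.37, 0.87], 15), ([0.21, -0.53, 0.51], 87)], [1.72, 0.38, -0.88, 2.23, -0.42, 0.19, 2.57])
(np.float64(93.14005419465187), np.float64(5.722426766696001), np.float64(0.20409380281139897), [([0.32, -0.43, 0.48], 0)], [-0.78, -0.31, 1.56, 2.4, 0.11, 0.19, 1.99])
65
(np.float64(43.834752532008245), np.float64(0.01629412698505107), np.float64(0.3057910288788134), [([0.39, -0.53, 0.45], 38), ([0.34, -0.5, 0.46], 0)], [1.72, 0.38, -0.88, 2.23, -0.42, 0.19, 2.57])
(np.float64(43.83475275790584), np.float64(0.009344926233522193), np.float64(0.40826640053853863), [([0.42, -
[... 4272 characters left out ...]
7303), np.float64(0.7391500670006201), [([0.35, -0.3, 0.8], 16), ([0.4, -0.47, 0.6], 60)], [1.72, 0.38, -0.88, 2.23, -0.42, 0.19, 2.57])
(np.float64(93.14005396655685), np.float64(5.722443324539058), np.float64(0.5192786243976099), [([0.26, -0.38, 0.82], -14)], [-0.78, -0.31, 1.56, 2.4, 0.11, 0.19, 1.99])
(np.float64(93.14005500015767), np.float64(5.722491733614088), np.float64(0.8002676600627052), [([0.2, -0.45, 0.65], 2), ([0.39, -0.41, 0.57], 22), ([0.36, -0.33, 0.76], -3)], [-0.78, -0.31, 1.56, 2.4, 0.11, 0.19, 1.99])
(np.float64(93.14005511989055), np.float64(5.722469313877143), np.float64(0.3697036943973931), [([0.37, -0.3, 0.7], -10)], [-0.78, -0.31, 1.56, 2.4, 0.11, 0.19, 1.99])
68
4
```

```bash
cat > t2.py <<'E'
from back import *
q0=np.array([-0.114,-0.147,0.834,2.329,-0.474,0.308,2.546])
for first in ([.41,-.48,.44],[.40,-.52,.46],[.37,-.54,.51],[.27,-.54,.40]):
  for tn in (90,178):
    q=q0;bad=[]
    for p,a in ((first,0),(first,60),(first,120),(first,178)):
        if a>tn: continue
        q,mp,mr=go(q,np.array(p),lev(0,a)); bad.append(round(mp))
    qa=q
    for end in ((tn,) if tn==178 else (90,60,40,20)):
        q=qa;e=[]
        R=lev(0,end if end!=178 else 180)
        for w in [(-40,-53,80)]+wp:
            q,mp,mr=go(q,tcp(*w),R); e.append(round(mp))
        print(first,end,bad,qa.round(2),e,q.round(2))
E
python3 t2.py
```

```text
[0.41, -0.48, 0.44] 90 [5, 5] [-0.75 -0.31  1.56  1.92 -0.04  0.63  1.1 ] [6, 30, 36, 43, 52, 61, 74, 93] [-0.78 -0.31  1.56  2.4   0.11  0.19  0.42]
[0.41, -0.48, 0.44] 60 [5, 5] [-0.75 -0.31  1.56  1.92 -0.04  0.63  1.1 ] [6, 30, 36, 43, 52, 61, 74, 93] [-0.78 -0.31  1.56  2.4   0.11  0.19  0.94]
[0.41, -0.48, 0.44] 40 [5, 5] [-0.75 -0.31  1.56  1.92 -0.04  0.63  1.1 ] [6, 30, 36, 43, 52, 61, 74, 93] [-0.78 -0.31  1.56  2.4   0.11  0.19  1.29]
[0.41, -0.48, 0.44] 20 [5, 5] [-0.75 -0.31  1.56  1.92 -0.04  0.63  1.1 ] [6, 30, 36, 43, 52, 61, 74, 93] [-0.78 -0.31  1.56  2.4   0.11  0.19  1.64]
[0.41, -0.48, 0.44] 178 [5, 5, 5, 5] [-0.75 -0.31  1.56  1.92 -0.04  0.63 -0.96] [6, 30, 36, 43, 52, 61, 74, 93] [-0.78 -0.31  1.56  2.4   0.11  0.19 -1.16]
[0.4, -0.52, 0.46] 90 [23, 23] [-0.71 -0.31  1.56  1.86 -0.06  0.68  1.14] [6, 30, 36, 43, 52, 61, 74, 93] [-0.78 -0.31  1.56  2.4   0.11  0.19  0.42]
[0.4, -0.52, 0.46] 60 [23, 23] [-0.71 -0.31  1.56  1.86 -0.06  0.68  1.14] [6, 30, 36, 43, 52, 61, 74, 93] [-0.78 -0.31  1.56  2.4   0.11  0.19  0.94]
[0.4, -0.52, 0.46] 40 [23, 23] [-0.71 -0.
[... 1253 characters left out ...]
0.68  1.55] [6, 30, 36, 43, 52, 61, 74, 93] [-0.78 -0.31  1.56  2.4   0.11  0.19  0.42]
[0.27, -0.54, 0.4] 60 [25, 25] [-0.43 -0.31  1.56  1.99 -0.27  0.68  1.55] [6, 30, 36, 43, 52, 61, 74, 93] [-0.78 -0.31  1.56  2.4   0.11  0.19  0.94]
[0.27, -0.54, 0.4] 40 [25, 25] [-0.43 -0.31  1.56  1.99 -0.27  0.68  1.55] [6, 30, 36, 43, 52, 61, 74, 93] [-0.78 -0.31  1.56  2.4   0.11  0.19  1.29]
[0.27, -0.54, 0.4] 20 [25, 25] [-0.43 -0.31  1.56  1.99 -0.27  0.68  1.55] [6, 30, 36, 43, 52, 61, 74, 93] [-0.78 -0.31  1.56  2.4   0.11  0.19  1.64]
[0.27, -0.54, 0.4] 178 [25, 25, 25, 25] [-0.43 -0.31  1.56  1.99 -0.27  0.68 -0.51] [6, 30, 36, 43, 52, 61, 74, 93] [-0.78 -0.31  1.56  2.4   0.11  0.19 -1.16]
```

```bash
sed -e 's/uniform(-90,90) if rng.random()<.7 else 0/uniform(0,200)/' -e "s/go(q,tcp(-40,-53,80),lev(0))/go(q,tcp(-40,-53,80),lev(0,180))/; s/go(q,tcp(\*w),lev(0))/go(q,tcp(*w),lev(0,180))/" -e 's/<270/<200/' srch.py > srch2.py; grep -n lev srch2.py
for i in 1 2 3 4 ; do python3 srch2.py $i > s$i.txt & done; wait; cat s[1-4].txt
```

```text
11:        L+=np.linalg.norm(FK(q)[0]-p); q,mp,mr=go(q,p,lev(0,tn)); bad=max(bad,mp)
14:    q,mp,mr=go(q,tcp(-40,-53,80),lev(0,180)); bad=max(bad,mp)
18:        q,mp,mr=go(q,tcp(*w),lev(0,180)); e=max(e,mp)
(np.float64(23.597919331440043), np.float64(0.0010988520413800782), np.float64(0.4416961750060861), [([0.27, -0.38, 0.74], 120)], [1.43, 0.34, -0.57, 2.29, -1.41, 0.19, 0.39])
(np.float64(23.597919438540607), np.float64(0.0007938520504752808), np.float64(0.19350154477117054), [([0.37, -0.47, 0.44], 162)], [1.43, 0.34, -0.57, 2.29, -1.41, 0.19, 0.39])
(np.float64(23.597919544983927), np.float64(0.00044426663972208506), np.float64(0.33766034932710604), [([0.22, -0.55, 0.5], 101)], [1.43, 0.34, -0.57, 2.29, -1.41, 0.19, 0.39])
(np.float64(23.597919556723575), np.float64(0.004805191490542595), np.float64(0.6544023255014532), [([0.31, -0.34, 0.86], 2), ([0.42, -0.34, 0.81], 97)], [1.43, 0.34, -0.57, 2.29, -1.41, 0.19, 0.39])
115
(np.float64(23.597919433757106), np.float64(0.0008909110199449865), np.float64(0.4227091802762801), [([0.25, -0.47, 0.69], 41)], [1.43, 0.34, -0.57, 2.29, -1.4
[... 1379 characters left out ...]
035413545), np.float64(0.21009335810849158), [([0.33, -0.5, 0.41], 74)], [1.43, 0.34, -0.57, 2.29, -1.41, 0.19, 0.39])
(np.float64(23.597919227783866), np.float64(0.0026531233185639173), np.float64(0.572039672468152), [([0.25, -0.38, 0.88], 33)], [1.43, 0.34, -0.57, 2.29, -1.41, 0.19, 0.39])
(np.float64(23.597919381338784), np.float64(0.0013432979142659525), np.float64(0.5803334386976575), [([0.32, -0.51, 0.81], 23), ([0.34, -0.47, 0.85], 92)], [1.43, 0.34, -0.57, 2.29, -1.41, 0.19, 0.39])
(np.float64(23.597919445327847), np.float64(0.001313920818049855), np.float64(0.5172997653132687), [([0.29, -0.43, 0.53], 22), ([0.35, -0.38, 0.77], 178)], [1.43, 0.34, -0.57, 2.29, -1.41, 0.19, 0.39])
114
```

```bash
cat > srch3.py <<'E'
from back import *
import sys
seed=int(sys.argv[1]);rng=np.random.default_rng(seed)
q0=np.array([-0.114,-0.147,0.834,2.329,-0.474,0.308,2.546])
t0=time.time();best=[]
qb,mp,mr=go(q0,np.array([.40,-.52,.46]),lev(0,56))
if seed==1: print('base',qb.round(2),mp,mr)
while time.time()-t0<200:
    k=rng.integers(1,4); pts=[(rng.uniform([.2,-.55,.35],[.42,-.15,.8]),rng.uniform(-130,60)) for _ in range(k)]
    q=qb;bad=0;L=0
    for p,tn in pts:
        L+=np.linalg.norm(FK(q)[0]-p); q,mp,mr=go(q,p,lev(0,tn)); bad=max(bad,mp)
        if mp>8 or mr>2: break
    if bad>8 or mr>2: continue
    q,mp,mr=go(q,tcp(-40,-53,80),lev(0)); bad=max(bad,mp)
    if mp>8: continue
    e=0;qq=q
    for w in wp:
        q,mp,mr=go(q,tcp(*w),lev(0)); e=max(e,mp)
    best.append((round(e,1),round(bad,1),round(L,2),[(p.round(2).tolist(),round(tn)) for p,tn in pts],qq.round(2).tolist(),q.round(2).tolist()))
best.sort(key=lambda b:b[0])
for b in best[:4]: print(b)
print(len(best))
E
for i in 1 2 3 4 ; do python3 srch3.py $i > s$i.txt & done; wait; cat s[1-4].txt
```

```text
base [ 0.15  0.19  1.05  1.81 -0.86  0.9   1.83] 0.00017671316061503372 1.893839442362863e-05
(np.float64(43.8), np.float64(0.0), np.float64(0.11), [([0.37, -0.45, 0.38], 53)], [2.04, 0.24, -1.23, 2.27, -0.5, 0.22, 2.57], [1.72, 0.38, -0.88, 2.23, -0.42, 0.19, 2.57])
(np.float64(43.8), np.float64(0.0), np.float64(0.71), [([0.35, -0.53, 0.73], 55), ([0.38, -0.55, 0.56], -18), ([0.4, -0.35, 0.38], 47)], [2.04, 0.24, -1.23, 2.27, -0.5, 0.22, 2.57], [1.72, 0.38, -0.88, 2.23, -0.42, 0.19, 2.57])
(np.float64(43.8), np.float64(0.0), np.float64(0.1), [([0.33, -0.52, 0.39], 54)], [2.04, 0.24, -1.23, 2.27, -0.5, 0.22, 2.57], [1.72, 0.38, -0.88, 2.23, -0.42, 0.19, 2.57])
(np.float64(43.8), np.float64(0.0), np.float64(0.13), [([0.32, -0.49, 0.36], 55)], [2.04, 0.24, -1.23, 2.27, -0.5, 0.22, 2.57], [1.72, 0.38, -0.88, 2.23, -0.42, 0.19, 2.57])
56
(np.float64(0.0), np.float64(0.0), np.float64(0.04), [([0.38, -0.54, 0.49], -26)], [2.12, 0.3, -1.34, 2.27, -0.15, 0.2, 2.24], [1.97, 0.79, -1.31, 2.33, 1.86, 0.38, 0.47])
(np.float64(43.8), np.float64(0.0), np.float64(0.15), [([0.27, -0.54, 0.39], 37)],
[... 1135 characters left out ...]
])
50
(np.float64(0.0), np.float64(5.0), np.float64(0.13), [([0.34, -0.48, 0.35], -41)], [2.15, 0.35, -1.39, 2.27, 0.11, 0.2, 1.99], [1.97, 0.79, -1.31, 2.33, 1.86, 0.38, 0.47])
(np.float64(43.8), np.float64(0.0), np.float64(0.08), [([0.33, -0.51, 0.42], 2)], [2.05, 0.25, -1.25, 2.27, -0.46, 0.21, 2.53], [1.72, 0.38, -0.88, 2.23, -0.42, 0.19, 2.57])
(np.float64(43.8), np.float64(0.0), np.float64(0.08), [([0.33, -0.54, 0.44], 49)], [2.04, 0.24, -1.23, 2.27, -0.5, 0.22, 2.57], [1.72, 0.38, -0.88, 2.23, -0.42, 0.19, 2.57])
(np.float64(43.8), np.float64(0.0), np.float64(0.11), [([0.3, -0.52, 0.41], 5)], [2.06, 0.25, -1.25, 2.27, -0.43, 0.21, 2.5], [1.72, 0.38, -0.88, 2.23, -0.42, 0.19, 2.57])
48
```

Call:
play_rows --plan '[[[0, -15, -30, -8, 9.4], [0, -30, -60, -17, 18.8], [0, -45, -90, -25, 28.1], [0, -61, -120, -33, 37.5], [0, -76, -150, -42, 46.9], [0, -91, -180, -50, 56.3], [0, -106, -210, -58, 65.6]]]'

```text
t: 8.35
position: [0.4002, -0.5198, 0.4592]
eef_rot: [[-0.118, 0.797, 0.592], [0.931, 0.296, -0.213], [-0.345, 0.526, -0.777]]
contact_force: [-0.5, -0.9, -0.6]
grip_width: 0.0006
```

```bash
python3 st.py
```

```text
8.35 [ 0.14   0.199  1.064  1.81  -0.868  0.905  1.833] [ 0.4002 -0.5198  0.4592] tilt 39.0 az -19.8 R [[-0.118, 0.797, 0.592], [0.931, 0.296, -0.213], [-0.345, 0.526, -0.777]] F [-0.5 -0.9 -0.6] w 0.0006
y.z 0.526 yaw of y -69.6
disp tcp [ -48. -190.  459.] tip [  -6.  -189.1  407.9] tip s,y,n [-130.5 -189.1  250.5] Faxis 0.4
```

```bash
cat > t3.py <<'E'
from back import *
qb=np.array([0.14,0.199,1.064,1.81,-0.868,0.905,1.833])
for p in ([.34,-.48,.35],[.34,-.48,.38],[.36,-.50,.40],[.38,-.54,.49],[.38,-.48,.36],[.36,-.42,.36]):
  for tn in (-20,-30,-40,-50,-60,-80):
    q,m1,r1=go(qb,np.array(p),lev(0,tn)); qa=q
    q,m2,r2=go(q,tcp(-40,-53,80),lev(0)); qm=q;e=[]
    for w in wp:
        q,mp,mr=go(q,tcp(*w),lev(0)); e.append(round(mp))
    print(p,tn,round(m1,1),round(r1,1),qa.round(2),round(m2,1),qm.round(2),max(e))
E
python3 t3.py
```

```text
[0.34, -0.48, 0.35] -20 0.0 0.0 [ 2.3   0.44 -1.41  2.03  0.05  0.48  2.57] 0.0 [ 2.11  0.3  -1.33  2.27 -0.16  0.2   2.25] 0
[0.34, -0.48, 0.35] -30 0.0 0.0 [ 2.33  0.52 -1.48  2.02  0.25  0.49  2.57] 0.0 [ 2.13  0.32 -1.36  2.27 -0.04  0.2   2.13] 0
[0.34, -0.48, 0.35] -40 3.6 0.2 [ 2.33  0.6  -1.54  2.02  0.45  0.52  2.57] 0.0 [ 2.15  0.34 -1.39  2.27  0.09  0.2   2.01] 0
[0.34, -0.48, 0.35] -50 20.1 1.1 [ 2.27  0.65 -1.54  2.02  0.63  0.53  2.57] 0.0 [ 2.16  0.37 -1.41  2.26  0.21  0.2   1.9 ] 0
[0.34, -0.48, 0.35] -60 36.0 2.5 [ 2.23  0.69 -1.54  2.04  0.8   0.52  2.57] 0.0 [ 2.17  0.39 -1.44  2.26  0.32  0.21  1.79] 0
[0.34, -0.48, 0.35] -80 61.4 5.8 [ 2.19  0.72 -1.54  2.12  1.14  0.47  2.57] 0.0 [ 2.19  0.44 -1.48  2.26  0.55  0.24  1.58] 0
[0.34, -0.48, 0.38] -20 0.0 0.0 [ 2.36  0.42 -1.48  1.99  0.03  0.54  2.57] 0.0 [ 2.11  0.3  -1.33  2.27 -0.16  0.2   2.25] 0
[0.34, -0.48, 0.38] -30 2.8 0.1 [ 2.37  0.5  -1.54  1.99  0.23  0.55  2.57] 0.0 [ 2.13  0.32 -1.36  2.27 -0.04  0.2   2.13] 0
[0.34, -0.48, 0.38] -40 19.0 0.9 [ 2.3   0.57 -1.54  1.97  0.41  0.56  2.57] 0.0 [ 2.14  
[... 2750 characters left out ...]
7  0.44  2.57] 0.0 [ 2.1   0.29 -1.32  2.27 -0.21  0.2   2.3 ] 44
[0.36, -0.42, 0.36] -30 13.1 0.4 [ 2.34  0.4  -1.54  2.09  0.12  0.44  2.57] 0.0 [ 2.12  0.31 -1.35  2.27 -0.11  0.2   2.21] 0
[0.36, -0.42, 0.36] -40 23.0 0.7 [ 2.29  0.46 -1.54  2.09  0.31  0.44  2.57] 0.0 [ 2.13  0.33 -1.37  2.27 -0.01  0.2   2.11] 0
[0.36, -0.42, 0.36] -50 34.0 1.2 [ 2.25  0.51 -1.54  2.09  0.49  0.44  2.57] 0.0 [ 2.15  0.34 -1.39  2.27  0.09  0.2   2.01] 0
[0.36, -0.42, 0.36] -60 45.1 2.0 [ 2.21  0.55 -1.54  2.1   0.67  0.43  2.57] 0.0 [ 2.16  0.36 -1.41  2.26  0.19  0.2   1.91] 0
[0.36, -0.42, 0.36] -80 64.3 4.3 [ 2.17  0.59 -1.54  2.16  1.01  0.39  2.57] 0.0 [ 2.18  0.4  -1.45  2.26  0.4   0.22  1.72] 0
```

Call:
play_rows --plan '[[[0, 7, -6, 6, -9.8], [0, 15, -11, 11, -19.6], [0, 22, -17, 17, -29.4], [0, 29, -23, 23, -39.2], [0, 37, -28, 28, -49], [0, 44, -34, 34, -58.8], [0, 52, -40, 40, -68.6], [0, 59, -45, 45, -78.4], [0, 66, -51, 51, -88.2], [0, 74, -57, 57, -98]]]'

```text
t: 9.6
position: [0.3791, -0.4859, 0.3531]
eef_rot: [[-0.771, 0.338, 0.54], [0.295, 0.941, -0.169], [-0.565, 0.029, -0.825]]
contact_force: [0.4, -0.3, -1.6]
grip_width: 0.0004
```

```bash
python3 st.py
```

```text
9.6 [ 1.587  0.213 -0.604  1.934 -0.466  0.615  2.566] [ 0.3791 -0.4859  0.3531] tilt 34.5 az -17.3 R [[-0.771, 0.338, 0.54], [0.295, 0.941, -0.169], [-0.565, 0.029, -0.825]] F [ 0.4 -0.3 -1.6] w 0.0004
y.z 0.029 yaw of y -19.8
disp tcp [ -80. -167.  353.] tip [ -42.3 -163.9  298.7] tip s,y,n [ -70.1 -163.9  152.4] Faxis 1.5
```

Run:
```python
from sim import *
q=np.array(S[4][0]);t,R=FK(q);d=np.array([-180,0,-500.]);d/=np.linalg.norm(d)
for L in (.0625,):
  for wr in (20,50,100,200):
    tt=t+R.apply(d*L)
    f=lambda x:np.concatenate([(FK(x)[0]-tt)*100,(R.inv()*FK(x)[1]).as_rotvec()*wr,.05*(x-q)])
    from scipy.optimize import least_squares
    r=least_squares(f,np.clip(q,lo+1e-3,hi-1e-3),bounds=(lo,hi)); a,B=FK(r.x); z=B.as_matrix()[:,2]
    print(wr,a.round(4),z.round(3),r.x.round(3))
print('actual .359 -.171 .9222  .362 -.107 -.926')
```

```text
20 [ 0.3571 -0.1714  0.9533] [ 0.42  -0.132 -0.898] [ 0.66  -0.046 -0.211  0.713 -0.08   2.02   1.588]
50 [ 0.3589 -0.1711  0.9294] [ 0.373 -0.112 -0.921] [ 0.636 -0.053 -0.192  0.777 -0.076  2.02   1.589]
100 [ 0.3601 -0.1709  0.913 ] [ 0.34  -0.099 -0.935] [ 0.626 -0.057 -0.186  0.818 -0.073  2.02   1.589]
200 [ 0.3607 -0.1708  0.9062] [ 0.326 -0.093 -0.941] [ 0.623 -0.058 -0.184  0.835 -0.072  2.02   1.589]
actual .359 -.171 .9222  .362 -.107 -.926
```

```bash
cat > rs.py <<'E'
from sim import *
vmax=np.array([2.57,2.57,3.14,3.14,3.14,3.14,3.14])*.7*.125
def row(q,t,R,wr=65,w=.05):
    c,C=FK(q); d=t-c;n=np.linalg.norm(d)
    if n>.0625: t=c+d*.0625/n
    rv=(C.inv()*R).as_rotvec();m=np.linalg.norm(rv)
    if m>np.radians(10.7): R=C*Ro.from_rotvec(rv*np.radians(10.7)/m)
    l=np.maximum(lo+.003,q-vmax);h=np.minimum(hi-.003,q+vmax)
    q=np.clip(q,lo+.003,hi-.003)
    f=lambda x:np.concatenate([(FK(x)[0]-t)*100,(R.inv()*FK(x)[1]).as_rotvec()*wr,w*(x-q)])
    return least_squares(f,np.clip(q,l+1e-9,h-1e-9),bounds=(np.minimum(l,q-1e-6),np.maximum(h,q+1e-6)),max_nfev=40).x
def call(q,rows,**k):
    t0,R0=FK(q)
    for r in rows:
        q=row(q,t0+R0.apply(np.array(r[:3])/1e3),R0*Ro.from_euler('z',r[3],degrees=True),**k)
    return q
def desc(q):
    t,R=FK(q);z=R.as_matrix()[:,2];y=R.as_matrix()[:,1]
    return '%s t=%s tilt %.1f az %.1f ylev %.3f'%(q.round(2),t.round(3),np.degrees(np.arccos(-z[2])),np.degrees(np.arctan2(z[1],z[0])),y[2])
E
python3 - <<'E'
from rs import *
qb=np.array([0.14,0.199,1.064,1.81,-0.868,0.905,1.833])
rows=[[7,-6,6,-9.8],[15,-11,11,-19.6],[22,-17,17,-29.4],[29,-23,23,-39.2],[37,-28,28,-49],[44,-34,34,-58.8],[52,-40,40,-68.6],[59,-45,45,-78.4],[66,-51,51,-88.2],[74,-57,57,-98]]
for w in (.05,.5,2): print(desc(call(qb,rows,w=w)))
print(desc(np.array([1.587,.213,-.604,1.934,-.466,.615,2.566])))
E
```

```text
[ 1.47  0.23 -0.71  1.95  0.01  0.41  2.57] t=[ 0.443 -0.47   0.344] tilt 35.1 az -32.4 ylev -0.388
[ 1.47  0.23 -0.7   1.95  0.    0.41  2.57] t=[ 0.443 -0.469  0.344] tilt 35.1 az -32.4 ylev -0.388
[ 1.46  0.23 -0.69  1.95  0.    0.41  2.57] t=[ 0.443 -0.469  0.345] tilt 35.0 az -32.6 ylev -0.389
[ 1.59  0.21 -0.6   1.93 -0.47  0.62  2.57] t=[ 0.379 -0.486  0.353] tilt 34.5 az -17.4 ylev 0.029
```

```bash
cat > rs2.py <<'E'
from rs import *
def row(q,t,R,wr=65,w=.05):
    c,C=FK(q); d=t-c;n=np.linalg.norm(d)
    if n>.0625: t=c+d*.0625/n
    rv=(C.inv()*R).as_rotvec();m=np.linalg.norm(rv)
    if m>np.radians(10.7): R=C*Ro.from_rotvec(rv*np.radians(10.7)/m)
    q=np.clip(q,lo+.003,hi-.003)
    f=lambda x:np.concatenate([(FK(x)[0]-t)*100,(R.inv()*FK(x)[1]).as_rotvec()*wr,w*(x-q)])
    x=least_squares(f,q,bounds=(lo+.0029,hi-.0029),max_nfev=40).x
    k=max(1,np.max(np.abs(x-q)/vmax)); return q+(x-q)/k
def call(q,rows,**k):
    t0,R0=FK(q)
    for r in rows:
        q=row(q,t0+R0.apply(np.array(r[:3])/1e3),R0*Ro.from_euler('z',r[3],degrees=True),**k)
    return q
E
python3 - <<'E'
from rs2 import *
qb=np.array([0.14,0.199,1.064,1.81,-0.868,0.905,1.833])
rows=[[7,-6,6,-9.8],[15,-11,11,-19.6],[22,-17,17,-29.4],[29,-23,23,-39.2],[37,-28,28,-49],[44,-34,34,-58.8],[52,-40,40,-68.6],[59,-45,45,-78.4],[66,-51,51,-88.2],[74,-57,57,-98]]
for w in (.05,1): print(desc(call(qb,rows,w=w)))
E
```

```text
[ 1.78  0.24 -0.83  1.94 -0.37  0.58  2.56] t=[ 0.38  -0.484  0.356] tilt 35.3 az -18.3 ylev -0.024
[ 1.58  0.21 -0.6   1.93 -0.46  0.62  2.57] t=[ 0.381 -0.487  0.354] tilt 34.5 az -17.5 ylev 0.024
```

```bash
cat > beam.py <<'E'
from rs2 import *
import sys,time
zd=Rd@sd
def err(q): 
    z=FK(q)[1].as_matrix()[:,2]; return np.degrees(np.arccos(np.clip(z@zd,-1,1)))
def safe(q):
    t,R=FK(q); M=R.as_matrix()
    if t[2]<.30 or t[0]>.45 or t[1]>-.15 and t[0]>.38: return False
    return True
def levturn(q,off=0):
    M=FK(q)[1].as_matrix();z=M[:,2];y=np.cross([0,0,1],z);y/=np.linalg.norm(y)
    if y@M[:,1]<0:y=-y
    x=np.cross(y,z); return np.degrees(np.arctan2(M[:,1]@-x, M[:,1]@y)) # angle of current y from level y
WP=[(-35,-53,80),(-20,-53,45),(-16,-53,26),(-8,-53,16),(0,-53,8),(12,-53,6),(25,-53,6),(46,-53,6)]
def tipsn(q):
    t,R=FK(q);tip=t+R.apply([0,0,.066]);p=Rd.T@(tip-D)-[-.114,0,.147];return np.array([p@sd,p[1],p@nd])*1e3
def shift_to(q,wp):
    t,R=FK(q);tip=t+R.apply([0,0,.066]);g=fromsn(*[v/1e3 for v in wp]);return R.inv().apply(g-tip)*1e3
def runpath(q,verbose=False):
    tot=0;worst=0
    for i,w in enumerate(WP):
        s=shift_to(q,w);th=-levturn(q) if i<4 else 0
        n=int(max(2,np.ceil(np.linalg.norm(s)/45),np.ceil(abs(th)/9)))
        q=call(q,[list(s*k/n)+[th*k/n] for k in range(1,n+1)]+[list(s)+[th]]*(2 if i<2 else 1)); e=tipsn(q)-np.array(w)
        if i>0: worst=max(worst,np.linalg.norm(e))
        if verbose: print(w,e.round(1),desc(q),'err',err(q).round(1),'lev',levturn(q).round(1))
    return q,worst,err(q)
if __name__=='__main__':
    q0=np.array([1.587,.213,-.604,1.934,-.466,.615,2.566])
    print('direct'); runpath(q0,True)
    for tn in (-20,-40,-60):
        q=call(q0,[[0,0,0,tn*k/8] for k in range(1,9)]+[[0,0,0,tn]]*2); print(tn,desc(q)); r=runpath(q); print(r[1:],desc(r[0]))
E
python3 beam.py
```

```text
direct
(-35, -53, 80) [-0.  0.  0.] [ 1.74  0.18 -0.92  2.2  -0.5   0.35  2.57] t=[ 0.389 -0.371  0.28 ] tilt 34.5 az -17.4 ylev -0.000 err 6.0 lev -0.0
(-20, -53, 45) [-0.  0.  0.] [ 1.82  0.26 -0.99  2.26 -0.44  0.25  2.57] t=[ 0.373 -0.364  0.246] tilt 34.5 az -17.4 ylev -0.000 err 6.0 lev -0.0
(-16, -53, 26) [-0.  0.  0.] [ 1.86  0.29 -1.03  2.29 -0.41  0.2   2.57] t=[ 0.362 -0.36   0.23 ] tilt 34.5 az -17.4 ylev -0.000 err 6.0 lev -0.0
(-8, -53, 16) [-3.8 -1.5  2.8] [ 1.85  0.31 -1.01  2.3  -0.4   0.19  2.57] t=[ 0.359 -0.361  0.223] tilt 34.2 az -17.0 ylev 0.003 err 6.4 lev 0.3
(0, -53, 8) [-6.9 -2.8  5.1] [ 1.82  0.33 -0.98  2.29 -0.39  0.19  2.57] t=[ 0.358 -0.362  0.216] tilt 33.6 az -16.2 ylev 0.009 err 7.0 lev 1.0
(12, -53, 6) [-8.  -3.5  6.2] [ 1.74  0.34 -0.91  2.28 -0.39  0.19  2.57] t=[ 0.364 -0.366  0.207] tilt 33.0 az -15.3 ylev 0.017 err 7.9 lev 1.8
(25, -53, 6) [-7.9 -3.7  6.6] [ 1.66  0.36 -0.83  2.26 -0.39  0.19  2.57] t=[ 0.372 -0.37   0.198] tilt 32.3 az -14.3 ylev 0.025 err 8.7 lev 2.6
(46, -53, 6) [-9.1 -4.8  8.5] [ 1.55  0.4  -0.74  2.22 -0.4   0.19  2.57] t
[... 174 characters left out ...]
(np.float64(13.366787944911534), np.float64(9.78051234824976)) [ 1.55  0.4  -0.74  2.22 -0.4   0.19  2.57] t=[ 0.386 -0.377  0.184] tilt 31.5 az -13.0 ylev 0.034
-40 [ 2.15  0.55 -1.42  1.92  0.38  0.62  2.57] t=[ 0.379 -0.486  0.353] tilt 34.5 az -17.4 ylev -0.341
(np.float64(0.010095080528662398), np.float64(6.021336058107607)) [ 1.84  0.6  -1.12  2.28  1.36  0.19  0.9 ] t=[ 0.385 -0.369  0.17 ] tilt 34.5 az -17.4 ylev -0.000
-60 [ 2.11  0.73 -1.54  1.92  0.77  0.69  2.57] t=[ 0.396 -0.486  0.337] tilt 34.3 az -19.1 ylev -0.477
(np.float64(0.01009507924672306), np.float64(5.838847485526915)) [ 1.81  0.58 -1.11  2.29  1.44  0.19  0.78] t=[ 0.385 -0.368  0.17 ] tilt 34.3 az -19.1 ylev -0.000
```

```bash
cat > beam2.py <<'E'
from beam import *
seed=int(sys.argv[1]);rng=np.random.default_rng(seed)
q0=np.array([1.587,.213,-.604,1.934,-.466,.615,2.566])
beam=[(err(q0),q0,[])]
T=time.time();fin=[]
for depth in range(4):
    new=list(beam)
    for _ in range(90):
        e,q,h=beam[rng.integers(len(beam))]
        mag=rng.choice([20,60,200]); s=rng.normal(size=3);s*=mag/np.linalg.norm(s); th=rng.choice([0,-40,-25,25,-60]); n=int(rng.choice([2,4,6]))
        a=[float(v) for v in s.round()]+[float(th)]
        rows=[a]*n
        q2=q;ok=True
        q2=call(q,rows)
        if not safe(q2): continue
        new.append((err(q2)+.15*len(h),q2,h+[(a,n)]))
    new.sort(key=lambda b:b[0]); beam=new[:12]
    for e,q,h in beam[:8]:
        r=runpath(q)
        if r[1]<6: fin.append((r[2],r[1],h,r[0].round(2).tolist(),desc(q)))
    if time.time()-T>400: break
fin.sort(key=lambda f:f[0])
for f in fin[:3]: print(f)
print([round(b[0],1) for b in beam[:3]])
E
for i in 1 2 3 4; do timeout 560 python3 beam2.py $i > b$i.txt & done; wait; cat b[1-4].txt
```

```text
(np.float64(5.490945085498624), np.float64(0.010095079247036889), [([10.0, -15.0, -9.0, -40.0], 6), ([16.0, -12.0, -3.0, -25.0], 4), ([-80.0, -110.0, -147.0, 25.0], 6)], [1.8, 0.58, -1.12, 2.3, 1.61, 0.23, 0.55], '[ 2.14  0.43 -1.54  1.65  0.3   0.9   2.49] t=[ 0.42  -0.493  0.514] tilt 34.5 az -22.0 ylev -0.359')
(np.float64(5.490945911261724), np.float64(0.010095079246629272), [([10.0, -15.0, -9.0, -40.0], 6), ([16.0, -12.0, -3.0, -25.0], 4), ([-10.0, -16.0, 6.0, 25.0], 6)], [1.8, 0.58, -1.12, 2.3, 1.61, 0.23, 0.55], '[ 2.05  0.72 -1.45  1.9   0.79  0.65  2.2 ] t=[ 0.403 -0.51   0.323] tilt 34.5 az -22.0 ylev -0.359')
(np.float64(5.490945911261724), np.float64(0.010095079246629272), [([10.0, -15.0, -9.0, -40.0], 6), ([16.0, -12.0, -3.0, -25.0], 4), ([-10.0, -16.0, 6.0, 25.0], 6)], [1.8, 0.58, -1.12, 2.3, 1.61, 0.23, 0.55], '[ 2.05  0.72 -1.45  1.9   0.79  0.65  2.2 ] t=[ 0.403 -0.51   0.323] tilt 34.5 az -22.0 ylev -0.359')
[np.float64(5.6), np.float64(5.7), np.float64(5.7)]
(np.float64(4.724486101837046), np.float64(0.01009507924703617), [([25.0, -29.0, 46.0, -60.0], 6), ([-38.0, 
[... 1966 characters left out ...]
1 -1.54  2.05  1.07  0.61  2.57] t=[ 0.425 -0.435  0.302] tilt 35.3 az -24.8 ylev -0.575')
(np.float64(5.486916831814005), np.float64(0.010095151634961564), [([-48.0, 2.0, -35.0, -60.0], 6), ([17.0, 30.0, -49.0, -25.0], 4)], [1.83, 0.63, -1.2, 2.33, 1.8, 0.34, 0.3], '[ 1.97  0.72 -1.54  1.99  1.08  0.67  2.57] t=[ 0.447 -0.446  0.319] tilt 35.4 az -26.5 ylev -0.578')
(np.float64(5.486916831814005), np.float64(0.010095151634961564), [([-48.0, 2.0, -35.0, -60.0], 6), ([17.0, 30.0, -49.0, -25.0], 4)], [1.83, 0.63, -1.2, 2.33, 1.8, 0.34, 0.3], '[ 1.97  0.72 -1.54  1.99  1.08  0.67  2.57] t=[ 0.447 -0.446  0.319] tilt 35.4 az -26.5 ylev -0.578')
[np.float64(5.2), np.float64(5.6), np.float64(5.8)]
```

```bash
cat > high.py <<'E'
from beam import *
q0=np.array([1.587,.213,-.604,1.934,-.466,.615,2.566])
def goto(q,p,th,per=55,extra=0):
    t,R=FK(q);s=R.inv().apply(np.array(p)-t)*1e3
    n=int(max(1,np.ceil(np.linalg.norm(s)/per),np.ceil(abs(th)/9)));
    rows=[[*(s*k/n),th*k/n] for k in range(1,n+1)]+[[*s,th]]*extra
    nr=0;out=q
    return call(q,rows),len(rows)
if __name__=='__main__':
  for hp in ([.36,-.30,.95],[.30,-.25,.98],[.35,-.25,1.0],[.40,-.35,.9],[.42,-.30,.9]):
   for pre in (0,-50):
    q=q0;N=0
    if pre: q,n=goto(q,FK(q)[0],pre,extra=1);N+=n
    q,n=goto(q,hp,0,per=60);N+=n
    k=0
    while FK(q)[1].as_matrix()[2,2]<-.77 and k<14:
        q=call(q,[[-180,0,-500,0]]);k+=1
    N+=k; e1=err(q);d1=desc(q)
    for tn in (-30,-50,-70):
      q2=q;n2=N
      q2,n=goto(q2,[.38,-.49,.5],tn-levturn(q),per=55);n2+=n
      q2,n=goto(q2,[.38,-.48,.36],0,extra=4);n2+=n
      r=runpath(q2); print(hp,pre,k,n2,round(e1,1),d1,'|',tn,desc(q2),'|',round(r[1],1),round(r[2],1))
E
timeout 500 python3 high.py
```

```text
[0.36, -0.3, 0.95] 0 4 37 1.4 [ 1.64  0.1  -1.02  0.38 -0.13  2.02  1.76] t=[ 0.299 -0.265  1.051] tilt 41.1 az -19.8 ylev 0.009 | -30 [-0.73 -0.31  1.56  2.1  -0.02  0.4   2.57] t=[ 0.391 -0.456  0.375] tilt 40.6 az -25.2 ylev -0.307 | 82.7 7.5
[0.36, -0.3, 0.95] 0 4 38 1.4 [ 1.64  0.1  -1.02  0.38 -0.13  2.02  1.76] t=[ 0.299 -0.265  1.051] tilt 41.1 az -19.8 ylev 0.009 | -50 [-0.78 -0.31  1.56  2.1   0.17  0.39  2.57] t=[ 0.401 -0.45   0.368] tilt 39.5 az -28.4 ylev -0.434 | 79.9 9.4
[0.36, -0.3, 0.95] 0 4 39 1.4 [ 1.64  0.1  -1.02  0.38 -0.13  2.02  1.76] t=[ 0.299 -0.265  1.051] tilt 41.1 az -19.8 ylev 0.009 | -70 [-0.79 -0.31  1.56  2.11  0.24  0.37  2.57] t=[ 0.404 -0.448  0.364] tilt 39.8 az -29.8 ylev -0.478 | 79.8 9.6
[0.36, -0.3, 0.95] -50 9 46 2.2 [ 1.09  0.04 -0.52  0.38 -0.17  2.02  2.51] t=[ 0.33  -0.206  1.059] tilt 41.4 az -18.5 ylev -0.478 | -30 [-0.75 -0.31  1.56  2.09  0.06  0.43  2.57] t=[ 0.392 -0.454  0.373] tilt 39.1 az -26.1 ylev -0.351 | 81.0 8.5
[0.36, -0.3, 0.95] -50 9 49 2.2 [ 1.09  0.04 -0.52  0.38 -0.17  2.02  2.51] t=[ 0.33  -0.206  1.059] tilt 41.4 az
[... 5611 characters left out ...]
0.13  0.39 -0.16  2.02  2.48] t=[ 0.345 -0.19   1.057] tilt 41.0 az -17.9 ylev -0.471 | -30 [-0.75 -0.31  1.56  2.08  0.07  0.44  2.57] t=[ 0.393 -0.452  0.373] tilt 38.7 az -25.8 ylev -0.349 | 81.3 8.3
[0.42, -0.3, 0.9] -50 10 48 2.4 [ 0.66  0.03 -0.13  0.39 -0.16  2.02  2.48] t=[ 0.345 -0.19   1.057] tilt 41.0 az -17.9 ylev -0.471 | -50 [-0.83 -0.31  1.56  2.13  0.36  0.35  2.57] t=[ 0.411 -0.439  0.357] tilt 39.7 az -31.2 ylev -0.536 | 79.8 9.7
[0.42, -0.3, 0.9] -50 10 50 2.4 [ 0.66  0.03 -0.13  0.39 -0.16  2.02  2.48] t=[ 0.345 -0.19   1.057] tilt 41.0 az -17.9 ylev -0.471 | -70 [-0.86 -0.31  1.56  2.22  0.67  0.23  2.57] t=[ 0.418 -0.415  0.332] tilt 42.5 az -32.3 ylev -0.660 | 80.1 9.7
```

```bash
cat > unt.py <<'E'
from beam import *
seed=int(sys.argv[1]);rng=np.random.default_rng(seed)
q0=np.array([1.84,.62,-1.17,2.31,1.68,.26,.5])
# tilt-up to ~39: start from path end in good branch; retreat
def tilt(q): return np.degrees(np.arccos(-FK(q)[1].as_matrix()[2,2]))
def safe2(q):
    t=FK(q)[0]; return t[2]>.26 and t[0]<.40 and -.5<t[1]<.35 and not(t[0]>.3 and t[1]<-.2 and t[2]<.33)
def rp(q,w):
    s=shift_to(q,w);n=int(max(1,np.ceil(np.linalg.norm(s)/50)));return call(q,[list(s*k/n)+[0] for k in range(1,n+1)])
q=q0
for w in ((5,-53,6),(-10,-53,16),(-18,-53,35),(-35,-53,80),(-40,-53,130)): q=rp(q,w)
if seed==1: print('retreat',desc(q))
beam=[(tilt(q),q,[],0)]
for depth in range(9):
    new=list(beam)
    for _ in range(70):
        e,q,h,n0=beam[rng.integers(len(beam))]
        s=rng.normal(size=3);s*=rng.choice([62,125,250])/np.linalg.norm(s); n=int(rng.choice([1,2,4])); 
        a=[float(v) for v in s.round()]+[0.]
        q2=call(q,[a]*n)
        if not safe2(q2): continue
        new.append((tilt(q2)+.5*(n0+n),q2,h+[(a[:3],n)],n0+n))
    new.sort(key=lambda b:b[0]); beam=new[:10]
b=beam[0]; print(seed,round(tilt(b[1]),1),b[3],desc(b[1]))
q=None
for a in b[2]: print(a)
E
for i in 1 2 3 4; do timeout 560 python3 unt.py $i > b$i.txt & done; wait; cat b[1-4].txt
```

```text
retreat [ 2.08  0.51 -1.54  2.12  0.74  0.48  1.32] t=[ 0.422 -0.381  0.315] tilt 35.0 az -21.3 ylev 0.006
1 19.9 17 [ 1.21 -0.31 -0.05  2.4  -0.41  0.91  2.57] t=[ 0.181 -0.251  0.312] tilt 19.9 az -5.5 ylev 0.099
([24.0, -24.0, -120.0], 4)
([59.0, 89.0, -65.0], 1)
([22.0, 6.0, -249.0], 2)
([101.0, 71.0, -23.0], 1)
([167.0, 186.0, 11.0], 4)
([108.0, -52.0, -35.0], 2)
([201.0, -7.0, -149.0], 1)
([113.0, 45.0, -29.0], 1)
([19.0, 108.0, -61.0], 1)
2 21.2 9 [ 2.16  0.03 -0.96  2.06 -0.33  0.84  2.57] t=[ 0.222 -0.43   0.346] tilt 21.2 az -21.6 ylev 0.009
([-59.0, -4.0, -110.0], 2)
([-45.0, 168.0, -180.0], 1)
([68.0, 32.0, -100.0], 1)
([11.0, -55.0, -25.0], 1)
([64.0, -95.0, -50.0], 2)
([221.0, 113.0, -31.0], 1)
([47.0, -113.0, -25.0], 1)
3 23.6 10 [ 2.1   0.01 -0.93  2.   -0.39  0.91  2.56] t=[ 0.257 -0.428  0.382] tilt 23.6 az -16.4 ylev 0.038
([-37.0, -79.0, -90.0], 2)
([53.0, 32.0, -2.0], 1)
([10.0, 7.0, -61.0], 1)
([29.0, -39.0, -38.0], 1)
([25.0, 50.0, -27.0], 1)
([-27.0, -18.0, -121.0], 1)
([83.0, -94.0, -0.0], 2)
([-60.0, 3.0, -110.0], 1)
4 25.5 7 [ 1.89 -0.05 -0.85  2.1  -0.45  0.77  2.47] t=[ 0.308 -0.383  0.36 ] tilt 25.5 az -20.8 ylev 0.017
([5.0, -57.0, -24.0], 2)
([-20.0, -54.0, -243.0], 2)
([-37.0, 36.0, -34.0], 1)
([122.0, 161.0, -147.0], 1)
([101.0, -12.0, -72.0], 1)
```

Call:
play_rows --plan '[[[0, 0, 0, 0, -8.3], [0, 0, 0, 0, -16.7], [0, 0, 0, 0, -25], [0, 0, 0, 0, -33.3], [0, 0, 0, 0, -41.7], [0, 0, 0, 0, -50], [0, 0, 0, 0, -50]]]'

```text
t: 10.48
position: [0.3781, -0.4873, 0.3538]
eef_rot: [[-0.756, -0.367, 0.542], [-0.526, 0.833, -0.169], [-0.39, -0.413, -0.823]]
contact_force: [0.5, 0.1, 0.8]
grip_width: 0.0008
```

```bash
cat > leg.py <<'E'
from high import *
st=manip_state=None
from workcell import manip
def cur(): 
    s=manip.get_state(); return np.array(s['q'])
def rows_to(q,p,th,per=55,extra=0):
    t,R=FK(q);s=R.inv().apply(np.array(p)-t)*1e3
    n=int(max(1,np.ceil(np.linalg.norm(s)/per),np.ceil(abs(th)/9)))
    return [[*(s*k/n).round().astype(int).tolist(),round(th*k/n,1)] for k in range(1,n+1)]+[[*s.round().astype(int).tolist(),round(th,1)]]*extra
E
python3 - <<'E'
from leg import *
q=cur();print(desc(q),manip.get_state()['t'])
r=rows_to(q,[.4,-.35,.9],0,per=60);print(r)
q=call(q,r);print(desc(q));k=0
while FK(q)[1].as_matrix()[2,2]<-.77 and k<14:
    q=call(q,[[-180,0,-500,0]]);k+=1
print(k,desc(q))
for tn in (-30,-40,-50,-60,-70):
      q2,n=goto(q,[.38,-.49,.5],tn-levturn(q),per=55)
      q2,n2=goto(q2,[.38,-.48,.36],0,extra=4)
      r=runpath(q2); print(tn,n+n2,desc(q2),'|',round(r[1],1),round(r[2],1))
E
```

```text
[ 2.18  0.66 -1.53  1.92  0.59  0.67  2.56] t=[ 0.378 -0.486  0.352] tilt 34.6 az -17.4 ylev -0.413 10.475
[[-30, -12, -46, 0.0], [-60, -24, -92, 0.0], [-91, -36, -138, 0.0], [-121, -49, -185, 0.0], [-151, -61, -231, 0.0], [-181, -73, -277, 0.0], [-211, -85, -323, 0.0], [-241, -97, -369, 0.0], [-272, -109, -415, 0.0], [-302, -121, -462, 0.0]]
[ 1.89  0.27 -1.54  0.98  0.2   1.54  2.57] t=[ 0.446 -0.386  0.831] tilt 34.2 az -17.4 ylev -0.407
8 [ 1.08  0.08 -0.49  0.37 -0.16  2.02  2.53] t=[ 0.339 -0.239  1.049] tilt 40.3 az -18.3 ylev -0.462
-30 21 [ 2.21  0.5  -1.42  1.98  0.22  0.49  2.57] t=[ 0.38 -0.48  0.36] tilt 39.7 az -18.2 ylev -0.315 | 0.0 2.0
-40 22 [ 2.22  0.57 -1.49  1.97  0.41  0.52  2.57] t=[ 0.38 -0.48  0.36] tilt 39.3 az -18.7 ylev -0.403 | 0.0 1.7
-50 22 [ 2.21  0.63 -1.54  1.97  0.59  0.55  2.57] t=[ 0.384 -0.482  0.356] tilt 38.9 az -19.9 ylev -0.479 | 0.0 1.2
-60 23 [ 2.17  0.67 -1.54  1.98  0.75  0.55  2.57] t=[ 0.395 -0.483  0.345] tilt 38.9 az -22.1 ylev -0.544 | 0.0 0.9
-70 24 [ 2.13  0.69 -1.54  2.01  0.91  0.54  2.57] t=[ 0.404 -0.48   0.333] tilt 39.5 az -24.5 ylev -0.601 | 0.0 1.8
```

Call:
play_rows --plan '[[[0, -30, -12, -46, 0], [0, -60, -24, -92, 0], [0, -91, -36, -138, 0], [0, -121, -49, -185, 0], [0, -151, -61, -231, 0], [0, -181, -73, -277, 0], [0, -211, -85, -323, 0], [0, -241, -97, -369, 0], [0, -272, -109, -415, 0], [0, -302, -121, -462, 0]]]'

```text
t: 11.72
position: [0.4386, -0.375, 0.8483]
eef_rot: [[-0.76, -0.37, 0.534], [-0.524, 0.835, -0.167], [-0.385, -0.407, -0.828]]
contact_force: [0.6, -0.8, 1.0]
grip_width: 0.0004
```

Call:
play_rows --plan '[[[0, -180, 0, -500, 0]]]'

```text
t: 11.85
position: [0.422, -0.3541, 0.9057]
eef_rot: [[-0.761, -0.368, 0.534], [-0.523, 0.836, -0.169], [-0.384, -0.408, -0.828]]
contact_force: [0.9, -0.2, 1.1]
grip_width: 0.0007
```

Call:
play_rows --plan '[[[0, -180, 0, -500, 0]]]'

```text
t: 11.98
position: [0.4098, -0.3371, 0.9535]
eef_rot: [[-0.759, -0.369, 0.537], [-0.526, 0.833, -0.171], [-0.384, -0.412, -0.826]]
contact_force: [1.0, 0.1, 2.0]
grip_width: 0.0005
```

Call:
play_rows --plan '[[[0, -180, 0, -500, 0]]]'

```text
t: 12.1
position: [0.4079, -0.3332, 0.9673]
eef_rot: [[-0.758, -0.37, 0.536], [-0.521, 0.839, -0.158], [-0.392, -0.399, -0.829]]
contact_force: [0.5, -1.2, -1.4]
grip_width: 0.0005
```

Call:
play_rows --plan '[[[0, -180, 0, -500, 0]]]'

```text
t: 12.22
position: [0.405, -0.3438, 0.9723]
eef_rot: [[-0.764, -0.339, 0.55], [-0.485, 0.863, -0.141], [-0.427, -0.374, -0.823]]
contact_force: [-0.3, -1.8, -1.2]
grip_width: 0.0004
```

Call:
play_rows --plan '[[[0, -180, 0, -500, 0]]]'

```text
t: 12.35
position: [0.3985, -0.3527, 0.9837]
eef_rot: [[-0.761, -0.305, 0.573], [-0.456, 0.879, -0.137], [-0.462, -0.365, -0.808]]
contact_force: [0.2, -1.3, 0.2]
grip_width: 0.0004
```

Call:
play_rows --plan '[[[0, -180, 0, -500, 0]]]'

```text
t: 12.48
position: [0.39, -0.3487, 1.0102]
eef_rot: [[-0.743, -0.273, 0.611], [-0.45, 0.879, -0.155], [-0.495, -0.39, -0.776]]
contact_force: [-0.9, -2.2, -0.7]
grip_width: 0.0004
```

Call:
play_rows --plan '[[[0, -180, 0, -500, 0]]]'

```text
t: 12.6
position: [0.3722, -0.3354, 1.0367]
eef_rot: [[-0.739, -0.226, 0.634], [-0.438, 0.877, -0.198], [-0.512, -0.424, -0.747]]
contact_force: [-8.9, 6.0, 28.0]
grip_width: 0.0002
```

```bash
cat > after.py <<'E'
from leg import *
q=cur();print(desc(q),manip.get_state()['t'],'err',err(q))
for k in range(3):
  for tn in (-40,-50,-60,-70):
      q2,n=goto(q,[.38,-.49,.5],tn-levturn(q),per=55)
      q2,n2=goto(q2,[.38,-.48,.36],0,extra=4)
      r=runpath(q2); print(k,tn,n+n2,desc(q2),'|',round(r[1],1),round(r[2],1))
  q=call(q,[[-180,0,-500,0]])
E
python3 after.py
```

```text
[ 1.03  0.26 -0.46  0.2  -0.11  2.01  2.5 ] t=[ 0.372 -0.335  1.037] tilt 41.6 az -17.4 ylev -0.424 12.6 err 3.0438902480193035
0 -40 20 [ 2.24  0.6  -1.51  1.98  0.43  0.51  2.57] t=[ 0.38 -0.48  0.36] tilt 40.6 az -18.1 ylev -0.414 | 0.0 2.1
0 -50 21 [ 2.21  0.65 -1.54  1.98  0.61  0.52  2.57] t=[ 0.386 -0.482  0.354] tilt 40.2 az -19.7 ylev -0.494 | 0.0 0.8
0 -60 22 [ 2.18  0.68 -1.54  2.    0.77  0.52  2.57] t=[ 0.396 -0.483  0.344] tilt 40.4 az -22.1 ylev -0.565 | 0.0 0.0
0 -70 23 [ 2.15  0.7  -1.54  2.03  0.93  0.5   2.57] t=[ 0.403 -0.48   0.333] tilt 41.3 az -24.4 ylev -0.626 | 0.2 2.1
1 -40 21 [ 2.25  0.6  -1.52  2.    0.43  0.47  2.57] t=[ 0.38 -0.48  0.36] tilt 42.1 az -18.6 ylev -0.426 | 0.0 2.7
1 -50 22 [ 2.23  0.64 -1.54  2.    0.6   0.48  2.57] t=[ 0.386 -0.482  0.354] tilt 41.8 az -20.0 ylev -0.508 | 0.0 1.9
1 -60 23 [ 2.19  0.67 -1.54  2.01  0.77  0.48  2.57] t=[ 0.395 -0.483  0.345] tilt 42.0 az -22.1 ylev -0.580 | 0.0 1.8
1 -70 24 [ 2.17  0.69 -1.54  2.04  0.93  0.46  2.57] t=[ 0.401 -0.48   0.335] tilt 42.7 az -24.3 ylev -0.641 | 5.0 2.8
2 -40 23 [ 2.27  0.6  -1.52  2.02  0.43  0.43  2.57] t=[ 0.38 -0.48  0.36] tilt 43.8 az -19.1 ylev -0.440 | 0.0 3.9
2 -50 23 [ 2.24  0.64 -1.54  2.02  0.6   0.44  2.57] t=[ 0.386 -0.482  0.354] tilt 43.6 az -20.4 ylev -0.525 | 0.9 3.5
2 -60 24 [ 2.21  0.67 -1.54  2.03  0.77  0.43  2.57] t=[ 0.393 -0.483  0.345] tilt 43.7 az -22.3 ylev -0.599 | 5.0 3.4
2 -70 25 [ 2.19  0.69 -1.54  2.06  0.93  0.41  2.57] t=[ 0.399 -0.481  0.337] tilt 44.5 az -24.2 ylev -0.661 | 9.6 3.6
```

Run:
```python
from leg import *
q=cur();tn=-58
r=rows_to(q,[.38,-.49,.5],tn-levturn(q),per=55);print(r);q=call(q,r);print(desc(q))
r=rows_to(q,[.38,-.48,.36],0,extra=4);print(r);q=call(q,r);print(desc(q)); runpath(q,True)
```

```text
[[31, 8, 40, np.float64(-1.7)], [61, 16, 79, np.float64(-3.3)], [92, 25, 119, np.float64(-5.0)], [122, 33, 159, np.float64(-6.7)], [153, 41, 199, np.float64(-8.3)], [183, 49, 238, np.float64(-10.0)], [214, 57, 278, np.float64(-11.7)], [245, 66, 318, np.float64(-13.3)], [275, 74, 357, np.float64(-15.0)], [306, 82, 397, np.float64(-16.7)], [336, 90, 437, np.float64(-18.3)]]
[ 1.77  0.49 -1.54  1.33  0.5   1.06  2.57] t=[ 0.552 -0.461  0.651] tilt 40.4 az -20.4 ylev -0.549
[[33, 31, 17, 0.0], [65, 62, 35, 0.0], [98, 93, 52, 0.0], [131, 124, 69, 0.0], [163, 155, 87, 0.0], [196, 187, 104, 0.0], [229, 218, 121, 0.0], [229, 218, 121, 0], [229, 218, 121, 0], [229, 218, 121, 0], [229, 218, 121, 0]]
[ 2.18  0.67 -1.54  2.    0.74  0.52  2.57] t=[ 0.393 -0.483  0.346] tilt 40.3 az -21.6 ylev -0.552
(-35, -53, 80) [-0.  0.  0.] [ 2.17  0.44 -1.47  2.28  0.73  0.19  1.38] t=[ 0.385 -0.366  0.276] tilt 40.3 az -21.6 ylev -0.000 err 0.0 lev -0.0
(-20, -53, 45) [-0. -0.  0.] [ 2.14  0.53 -1.43  2.34  1.29  0.19  0.89] t=[ 0.369 -0.36   0.242] tilt 40.3 az -21.6 ylev 0.000 err 0.0 lev 0.0
(-16, -53, 26) [-0. -0.  0.] [ 2.15  0.56 -1.41  2.37  1.5   0.19  0.7 ] t=[ 0.358 -0.355  0.226] tilt 40.3 az -21.6 ylev 0.000 err 0.0 lev 0.0
(-8, -53, 16) [-0. -0.  0.] [ 2.13  0.61 -1.41  2.39  1.67  0.24  0.56] t=[ 0.356 -0.355  0.214] tilt 40.3 az -21.6 ylev 0.000 err 0.0 lev 0.0
(0, -53, 8) [-0. -0.  0.] [ 2.12  0.68 -1.41  2.39  1.77  0.29  0.49] t=[ 0.355 -0.354  0.202] tilt 40.3 az -21.6 ylev 0.000 err 0.0 lev 0.0
(12, -53, 6) [ 0. -0.  0.] [ 2.08  0.73 -1.39  2.39  1.84  0.34  0.45] t=[ 0.36  -0.356  0.192] tilt 40.3 az -21.6 ylev 0.000 err 0.0 lev 0.0
(25, -53, 6) [ 0. -0.  0.] [ 2.05  0.78 -1.38  2.38  1.9   0.39  0.42] t=[ 0.368 -0.359  0.182] tilt 40.3 az -21.6 ylev 0.000 err 0.0 lev 0.0
(46, -53, 6) [ 0. -0.  0.] [ 1.99  0.85 -1.35  2.36  1.97  0.45  0.38] t=[ 0.381 -0.364  0.166] tilt 40.3 az -21.6 ylev 0.000 err 0.0 lev 0.0
```

Call:
play_rows --plan '[[[0, 34, 9, 44, -1.8], [0, 67, 18, 87, -3.7], [0, 101, 27, 131, -5.5], [0, 134, 36, 175, -7.3], [0, 168, 45, 218, -9.2], [0, 202, 54, 262, -11], [0, 235, 63, 306, -12.8], [0, 269, 72, 350, -14.6], [0, 302, 81, 393, -16.5], [0, 336, 90, 437, -18.3]]]'

```text
t: 13.85
position: [0.5597, -0.4378, 0.6898]
eef_rot: [[-0.663, -0.435, 0.609], [-0.663, 0.719, -0.208], [-0.348, -0.542, -0.765]]
contact_force: [1.0, -0.1, -0.9]
grip_width: -0.0001
```

```bash
cat > n.py <<'E'
from leg import *
q=cur();s=manip.get_state();print(s['t'],s['contact_force'].round(1),desc(q))
r=rows_to(q,[.38,-.48,.36],0,per=58,extra=3);print(r);q=call(q,r);print(desc(q)); runpath(q,True)
E
python3 n.py
```

```text
13.85 [ 1.  -0.1 -0.9] [ 1.73  0.46 -1.54  1.26  0.47  1.14  2.57] t=[ 0.56  -0.437  0.689] tilt 40.1 az -18.9 ylev -0.542
[[37, 32, 22, 0.0], [75, 64, 43, 0.0], [112, 97, 65, 0.0], [150, 129, 86, 0.0], [187, 161, 108, 0.0], [224, 193, 129, 0.0], [262, 225, 151, 0.0], [262, 225, 151, 0], [262, 225, 151, 0], [262, 225, 151, 0]]
[ 2.17  0.69 -1.54  1.99  0.75  0.54  2.57] t=[ 0.397 -0.483  0.343] tilt 40.0 az -20.4 ylev -0.545
(-35, -53, 80) [-0.  0.  0.] [ 2.16  0.43 -1.45  2.27  0.56  0.19  1.57] t=[ 0.385 -0.367  0.276] tilt 40.0 az -20.4 ylev -0.000 err 0.0 lev -0.0
(-20, -53, 45) [-0. -0.  0.] [ 2.15  0.53 -1.43  2.33  1.17  0.19  1.03] t=[ 0.369 -0.361  0.242] tilt 40.0 az -20.4 ylev 0.000 err 0.0 lev 0.0
(-16, -53, 26) [-0. -0.  0.] [ 2.15  0.56 -1.42  2.36  1.39  0.19  0.84] t=[ 0.358 -0.356  0.227] tilt 40.0 az -20.4 ylev 0.000 err 0.0 lev 0.0
(-8, -53, 16) [-0. -0.  0.] [ 2.12  0.59 -1.39  2.38  1.57  0.2   0.68] t=[ 0.356 -0.355  0.214] tilt 40.0 az -20.4 ylev 0.000 err 0.0 lev 0.0
(0, -53, 8) [-0. -0.  0.] [ 2.11  0.65 -1.39  2.38  1.7   0.25  0.58] t=[ 0.355 -0.355  0.203] tilt 40.0 az -20.4 ylev 0.000 err 0.0 lev 0.0
(12, -53, 6) [ 0. -0.  0.] [ 2.08  0.71 -1.38  2.38  1.79  0.31  0.52] t=[ 0.36  -0.357  0.192] tilt 40.0 az -20.4 ylev 0.000 err 0.0 lev 0.0
(25, -53, 6) [ 0. -0.  0.] [ 2.05  0.77 -1.36  2.37  1.85  0.35  0.48] t=[ 0.368 -0.36   0.182] tilt 40.0 az -20.4 ylev 0.000 err 0.0 lev 0.0
(46, -53, 6) [ 0. -0.  0.] [ 1.99  0.84 -1.34  2.35  1.93  0.42  0.43] t=[ 0.381 -0.365  0.166] tilt 40.0 az -20.4 ylev 0.000 err 0.0 lev 0.0
```

Call:
play_rows --plan '[[[0, 37, 32, 22, 0], [0, 75, 64, 43, 0], [0, 112, 97, 65, 0], [0, 150, 129, 86, 0], [0, 187, 161, 108, 0], [0, 224, 193, 129, 0], [0, 262, 225, 151, 0], [0, 262, 225, 151, 0], [0, 262, 225, 151, 0], [0, 262, 225, 151, 0]]]'

```text
t: 15.1
position: [0.3972, -0.4847, 0.3459]
eef_rot: [[-0.679, -0.423, 0.6], [-0.651, 0.724, -0.227], [-0.338, -0.545, -0.767]]
contact_force: [-0.1, -0.1, 0.1]
grip_width: 0.0005
```

```bash
cat > n2.py <<'E'
from leg import *
q=cur();s=manip.get_state();print(s['t'],s['contact_force'].round(1),desc(q),'err',err(q),'tip',tipsn(q).round(1))
w=[float(x) for x in sys.argv[1:4]]
sh=shift_to(q,w);th=-levturn(q);n=int(max(2,np.ceil(np.linalg.norm(sh)/45),np.ceil(abs(th)/9)))
r=[[*(sh*k/n).round(1).tolist(),round(float(th*k/n),1)] for k in range(1,n+1)];r+=[r[-1]]*2;print(r)
q2=call(q,r);print(desc(q2),tipsn(q2).round(1)); 
if len(sys.argv)>4: runpath(q,True)
E
python3 n2.py -35 -53 80 1
```

```text
15.1 [-0.1 -0.1  0.1] [ 2.17  0.68 -1.54  1.98  0.74  0.54  2.57] t=[ 0.396 -0.483  0.344] tilt 39.9 az -20.8 ylev -0.545 err 0.0 tip [ -53.2 -157.2  164.7]
[[-6.4, 18.1, 2.7, 8.3], [-12.9, 36.1, 5.5, 16.6], [-19.3, 54.2, 8.2, 24.9], [-25.7, 72.2, 10.9, 33.3], [-32.2, 90.3, 13.7, 41.6], [-38.6, 108.3, 16.4, 49.9], [-45.0, 126.4, 19.2, 58.2], [-45.0, 126.4, 19.2, 58.2], [-45.0, 126.4, 19.2, 58.2]]
[ 2.16  0.42 -1.45  2.28  0.58  0.19  1.54] t=[ 0.385 -0.367  0.276] tilt 39.9 az -20.8 ylev 0.000 [-35. -53.  80.]
(-35, -53, 80) [-0.  0.  0.] [ 2.16  0.42 -1.45  2.28  0.58  0.19  1.54] t=[ 0.385 -0.367  0.276] tilt 39.9 az -20.8 ylev -0.000 err 0.0 lev -0.0
(-20, -53, 45) [-0. -0.  0.] [ 2.14  0.53 -1.43  2.33  1.18  0.19  1.  ] t=[ 0.369 -0.361  0.242] tilt 39.9 az -20.8 ylev 0.000 err 0.0 lev 0.0
(-16, -53, 26) [-0. -0.  0.] [ 2.15  0.56 -1.41  2.36  1.4   0.19  0.82] t=[ 0.358 -0.356  0.227] tilt 39.9 az -20.8 ylev 0.000 err 0.0 lev 0.0
(-8, -53, 16) [-0. -0.  0.] [ 2.12  0.59 -1.39  2.38  1.58  0.21  0.65] t=[ 0.356 -0.355  0.214] tilt 39.9 az -20.8 ylev 0.000 err 0.0 lev 0.0
(0, -53, 8) [-0. -0.  0.] [ 2.11  0.65 -1.39  2.39  1.71  0.26  0.56] t=[ 0.355 -0.355  0.203] tilt 39.9 az -20.8 ylev 0.000 err 0.0 lev 0.0
(12, -53, 6) [ 0. -0.  0.] [ 2.08  0.71 -1.38  2.38  1.79  0.31  0.5 ] t=[ 0.361 -0.357  0.192] tilt 39.9 az -20.8 ylev 0.000 err 0.0 lev 0.0
(25, -53, 6) [ 0. -0.  0.] [ 2.04  0.76 -1.36  2.37  1.85  0.36  0.46] t=[ 0.368 -0.36   0.182] tilt 39.9 az -20.8 ylev 0.000 err 0.0 lev 0.0
(46, -53, 6) [ 0. -0.  0.] [ 1.99  0.84 -1.34  2.35  1.93  0.42  0.42] t=[ 0.381 -0.365  0.166] tilt 39.9 az -20.8 ylev 0.000 err 0.0 lev 0.0
```

Call:
play_rows --plan '[[[0, -6.4, 18.1, 2.7, 8.3], [0, -12.9, 36.1, 5.5, 16.6], [0, -19.3, 54.2, 8.2, 24.9], [0, -25.7, 72.2, 10.9, 33.3], [0, -32.2, 90.3, 13.7, 41.6], [0, -38.6, 108.3, 16.4, 49.9], [0, -45, 126.4, 19.2, 58.2], [0, -45, 126.4, 19.2, 58.2], [0, -45, 126.4, 19.2, 58.2]]]'

```text
t: 16.23
position: [0.3866, -0.3666, 0.2771]
eef_rot: [[-0.719, 0.35, 0.601], [0.269, 0.937, -0.225], [-0.642, -0.0, -0.767]]
contact_force: [0.3, -0.6, 0.3]
grip_width: 0.0009
```

```bash
python3 -c "
from h import *
s=manip.get_state()
cp=imaging.camera_params('wrist');p,d=imaging.camera('wrist');cv2.imwrite('pics/w3.png',p[:,:,::-1]);np.save('w3_d.npy',d);np.save('w3cp.npy',cp,allow_pickle=True)
p,d=imaging.camera('scene');cv2.imwrite('pics/s3.png',cv2.resize(p[270:470,300:540,::-1],None,fx=3,fy=3))
"
python3 n2.py -20 -53 45 1
```

```text
16.325 [-0.4 -0.  -0.3] [ 2.16  0.43 -1.45  2.28  0.58  0.19  1.54] t=[ 0.385 -0.366  0.275] tilt 39.9 az -20.6 ylev -0.000 err 0.0 tip [-35.  -52.3  79.1]
[[17.0, -0.2, 7.5, 0.0], [34.0, -0.5, 15.1, 0.0], [34.0, -0.5, 15.1, 0.0], [34.0, -0.5, 15.1, 0.0]]
[ 2.14  0.53 -1.43  2.33  1.17  0.19  1.02] t=[ 0.369 -0.361  0.242] tilt 39.9 az -20.6 ylev -0.000 [-20. -53.  45.]
(-35, -53, 80) [-0.  0.  0.] [ 2.16  0.43 -1.45  2.27  0.58  0.2   1.54] t=[ 0.385 -0.367  0.276] tilt 39.9 az -20.6 ylev -0.000 err 0.0 lev -0.0
(-20, -53, 45) [-0. -0.  0.] [ 2.14  0.53 -1.43  2.33  1.17  0.19  1.02] t=[ 0.369 -0.361  0.242] tilt 39.9 az -20.6 ylev 0.000 err 0.0 lev 0.0
(-16, -53, 26) [-0. -0.  0.] [ 2.15  0.56 -1.41  2.36  1.39  0.19  0.84] t=[ 0.358 -0.356  0.227] tilt 39.9 az -20.6 ylev 0.000 err 0.0 lev 0.0
(-8, -53, 16) [-0. -0.  0.] [ 2.12  0.59 -1.38  2.38  1.57  0.2   0.67] t=[ 0.356 -0.355  0.214] tilt 39.9 az -20.6 ylev 0.000 err 0.0 lev 0.0
(0, -53, 8) [-0. -0.  0.] [ 2.11  0.65 -1.38  2.38  1.7   0.25  0.57] t=[ 0.355 -0.355  0.203] tilt 39.9 az -20.6 ylev 0.000 err 0.0 lev 0.0
(12, -53, 6) [ 0. -0.  0.] [ 2.08  0.71 -1.37  2.38  1.79  0.31  0.51] t=[ 0.361 -0.357  0.192] tilt 39.9 az -20.6 ylev 0.000 err 0.0 lev 0.0
(25, -53, 6) [ 0. -0.  0.] [ 2.04  0.76 -1.36  2.37  1.85  0.35  0.47] t=[ 0.368 -0.36   0.182] tilt 39.9 az -20.6 ylev 0.000 err 0.0 lev 0.0
(46, -53, 6) [ 0. -0.  0.] [ 1.99  0.84 -1.33  2.35  1.93  0.42  0.42] t=[ 0.381 -0.365  0.166] tilt 39.9 az -20.6 ylev 0.000 err 0.0 lev 0.0
```

View pics/w3.png

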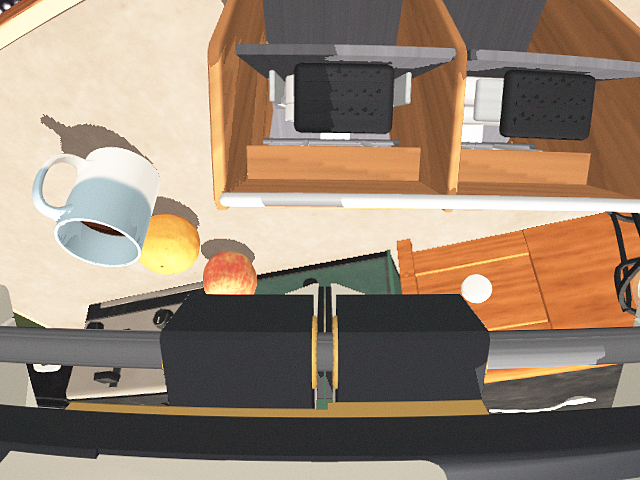

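View pics/s3.png

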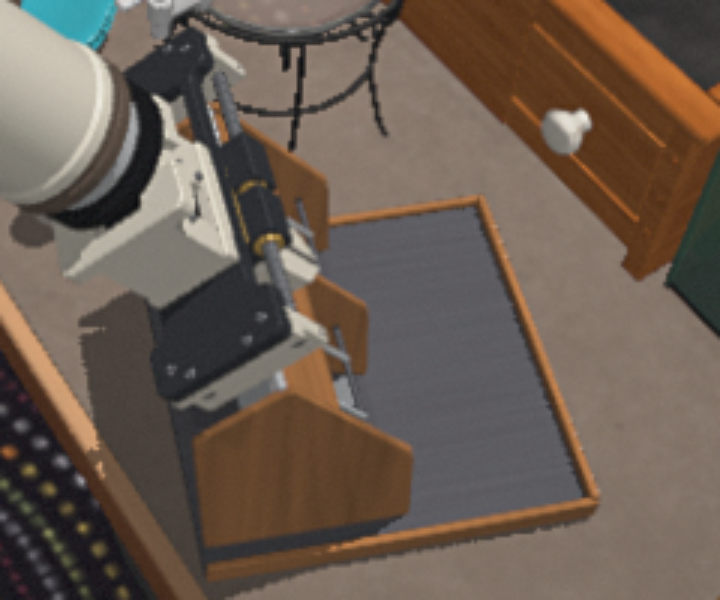

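```bash
python3 - <<'E' | grep -v '^1[0-9]\.\|yaw\|disp'
from h import *
import st
cp=np.load('w3cp.npy',allow_pickle=True).item();d=np.load('w3_d.npy')
for nm,u,v in [('padc',343,97),('padL',302,97),('padR',385,97),('padtopedge',345,125),('padlow',345,70),('bar',340,199),('bar2',250,198),('bar3',500,201),('bard',340,194),('baru',340,205),('boardL',222,100),('boardLtop',215,190),('mid',462,60),('mid2',460,100),('floor',400,48),('floorF',350,30),('L pad',545,105)]:
    print(nm,(1e3*st.sn(px2w('wrist',[(u,v)],d,cp=cp)[0])).round(1))
E
```

```text
padc [ -2.6 -44.9  -0.5]
padL [ -1.3 -62.6  -0.3]
padR [ -1.7 -26.6  -0.9]
padtopedge [ -1.6 -43.7  11.4]
padlow [ -1.4 -44.2 -11.9]
bar [-17.5 -45.9  41.6]
bar2 [-17.9 -83.6  41.5]
bar3 [-18.2  22.7  41.1]
bard [-15.4 -45.8  39.8]
baru [-17.7 -45.8  44.1]
boardL [-13.6 -94.9   1.7]
boardLtop [-14.9 -99.   38.8]
mid [-15.2   2.1 -15.7]
mid2 [-15.5   2.4   0.1]
floor [-15.4 -23.4 -19.3]
floorF [129.9 -34.1 -54.7]
L pad [-2.4 46.1 -0.3]
```

```bash
cat > n3.py <<'E'
from leg import *
q=cur();s=manip.get_state();print(s['t'],s['contact_force'].round(1),desc(q),'tip',tipsn(q).round(1),'lev',levturn(q).round(2))
W=eval(sys.argv[1]);r=[]
for w in W: r.append([*shift_to(q,w).round(1).tolist(),0])
print(r);q2=call(q,r);print(desc(q2),tipsn(q2).round(1))
E
python3 n3.py "[(-27,-50,62),(-20,-50,45),(-20,-50,45),(-18,-50,35),(-16,-50,25),(-14,-50,18),(-10,-50,12),(-10,-50,12)]"
```

```text
16.325 [-0.4 -0.  -0.3] [ 2.16  0.43 -1.45  2.28  0.58  0.19  1.54] t=[ 0.385 -0.366  0.275] tilt 39.9 az -20.6 ylev -0.000 tip [-35.  -52.3  79.1] lev -0.01
[[17.0, 2.4, 8.1, 0], [34.0, 2.5, 15.1, 0], [34.0, 2.5, 15.1, 0], [44.0, 2.6, 17.1, 0], [54.0, 2.7, 19.2, 0], [61.0, 2.8, 21.2, 0], [67.0, 2.8, 25.2, 0], [67.0, 2.8, 25.2, 0]]
[ 2.13  0.59 -1.4   2.39  1.6   0.21  0.64] t=[ 0.353 -0.351  0.213] tilt 39.9 az -20.6 ylev -0.000 [-10. -50.  12.]
```

```bash
python3 n3.py "[(-29,-50,62),(-25,-50,45),(-25,-50,45),(-24,-50,34),(-23,-50,24),(-23,-50,24)]"; python3 n3.py "[(-29,-50,62),(-25,-50,45),(-25,-50,45),(-24,-50,34),(-23,-50,24),(-23,-50,22),(-15,-50,14),(-8,-50,10),(-8,-50,10)]"
```

```text
16.325 [-0.4 -0.  -0.3] [ 2.16  0.43 -1.45  2.28  0.58  0.19  1.54] t=[ 0.385 -0.366  0.275] tilt 39.9 az -20.6 ylev -0.000 tip [-35.  -52.3  79.1] lev -0.01
[[17.0, 2.4, 6.1, 0], [34.0, 2.6, 10.1, 0], [34.0, 2.6, 10.1, 0], [45.0, 2.7, 11.1, 0], [55.0, 2.8, 12.2, 0], [55.0, 2.8, 12.2, 0]]
[ 2.18  0.55 -1.45  2.37  1.33  0.19  0.88] t=[ 0.354 -0.351  0.231] tilt 39.9 az -20.6 ylev -0.000 [-23. -50.  24.]
16.325 [-0.4 -0.  -0.3] [ 2.16  0.43 -1.45  2.28  0.58  0.19  1.54] t=[ 0.385 -0.366  0.275] tilt 39.9 az -20.6 ylev -0.000 tip [-35.  -52.3  79.1] lev -0.01
[[17.0, 2.4, 6.1, 0], [34.0, 2.6, 10.1, 0], [34.0, 2.6, 10.1, 0], [45.0, 2.7, 11.1, 0], [55.0, 2.8, 12.2, 0], [57.0, 2.8, 12.2, 0], [65.0, 2.8, 20.2, 0], [69.0, 2.8, 27.2, 0], [69.0, 2.8, 27.2, 0]]
[ 2.13  0.61 -1.4   2.39  1.63  0.23  0.62] t=[ 0.353 -0.351  0.21 ] tilt 39.9 az -20.6 ylev -0.000 [ -8. -50.  10.]
```

Call:
play_rows --plan '[[[0, 17, 2.4, 6.1, 0], [0, 34, 2.6, 10.1, 0], [0, 34, 2.6, 10.1, 0], [0, 45, 2.7, 11.1, 0], [0, 55, 2.8, 12.2, 0], [0, 57, 2.8, 12.2, 0], [0, 65, 2.8, 20.2, 0], [0, 69, 2.8, 27.2, 0], [0, 69, 2.8, 27.2, 0]]]'

```text
t: 17.45
position: [0.3529, -0.3523, 0.211]
eef_rot: [[-0.718, 0.353, 0.599], [0.272, 0.936, -0.225], [-0.64, 0.002, -0.768]]
contact_force: [-0.0, -0.3, 0.6]
grip_width: 0.0007
```

```bash
python3 n3.py "[(0,-50,7),(10,-50,5),(20,-50,4),(30,-50,4),(40,-50,4),(45.5,-50,4),(45.5,-50,4)]"; python3 st.py
```

```text
17.45 [-0.  -0.3  0.6] [ 2.12  0.58 -1.37  2.39  1.64  0.19  0.6 ] t=[ 0.35  -0.352  0.209] tilt 39.8 az -20.6 ylev 0.002 tip [ -7.9 -51.5   7.7] lev 0.14
[[0.6, 1.4, 8.0, 0], [2.6, 1.3, 18.0, 0], [3.5, 1.2, 28.0, 0], [3.5, 1.1, 38.0, 0], [3.5, 1.0, 48.0, 0], [3.4, 1.0, 53.5, 0], [3.4, 1.0, 53.5, 0]]
[ 1.98  0.83 -1.33  2.36  1.94  0.41  0.4 ] t=[ 0.38  -0.362  0.165] tilt 39.8 az -20.6 ylev 0.002 [ 45.5 -50.    4. ]
17.45 [ 2.123  0.585 -1.373  2.391  1.642  0.193  0.603] [ 0.3529 -0.3523  0.211 ] tilt 39.8 az -20.6 R [[-0.718, 0.353, 0.599], [0.272, 0.936, -0.225], [-0.64, 0.002, -0.768]] F [-0.  -0.3  0.6] w 0.0007
y.z 0.002 yaw of y -20.7
disp tcp [-153.  -52.  211.] tip [-110.7  -51.2  160.3] tip s,y,n [ -8.  -51.2  11.1] Faxis -0.4
```

Call:
play_rows --plan '[[[0, 2, 0, 7, 0], [0, 4, 0, 16, 0], [0, 6, 0, 26, 0], [0, 6, 0, 36, 0], [0, 6, 0, 46, 0]]]'

```text
t: 18.08
position: [0.3776, -0.3624, 0.1737]
eef_rot: [[-0.716, 0.353, 0.602], [0.271, 0.936, -0.227], [-0.643, 0.0, -0.766]]
contact_force: [-0.7, -0.1, 9.2]
grip_width: 0.0001
```

```bash
python3 st.py
```

```text
18.07 [ 2.007  0.804 -1.339  2.364  1.924  0.39   0.412] [ 0.3776 -0.3624  0.1737] tilt 40.0 az -20.6 R [[-0.716, 0.353, 0.602], [0.271, 0.936, -0.227], [-0.643, 0.0, -0.766]] F [-0.7 -0.1  9.2] w 0.0001
y.z 0.0 yaw of y -20.7
disp tcp [-126.  -52.  174.] tip [-83.8 -51.6 123.1] tip s,y,n [ 37.7 -51.6   7.8] Faxis -7.5
```

Call:
play_rows --plan '[[[0, 2, 0, 5, 0], [0, 2, 0, 8, 0], [0, 2, 0, 8.5, 0], [0, 2, 0, 8.5, 0]]]'

```text
t: 18.58
position: [0.3812, -0.3636, 0.1661]
eef_rot: [[-0.717, 0.353, 0.602], [0.27, 0.936, -0.226], [-0.643, 0.0, -0.766]]
contact_force: [-0.6, -0.0, 9.2]
grip_width: 0.0005
```

```bash
python3 st.py; python3 -c "
from h import *
p,d=imaging.camera('scene');cv2.imwrite('pics/s4.png',cv2.resize(p[270:470,300:540,::-1],None,fx=3,fy=3));np.save('s4.npy',d)"
```

```text
18.57 [ 1.99   0.836 -1.329  2.36   1.958  0.415  0.395] [ 0.3812 -0.3636  0.1661] tilt 40.0 az -20.6 R [[-0.717, 0.353, 0.602], [0.27, 0.936, -0.226], [-0.643, 0.0, -0.766]] F [-0.6 -0.   9.2] w 0.0005
y.z 0.0 yaw of y -20.7
disp tcp [-123.  -52.  166.] tip [-80.1 -51.4 115.6] tip s,y,n [ 45.9 -51.4   5.8] Faxis -7.4
```

View pics/s4.png

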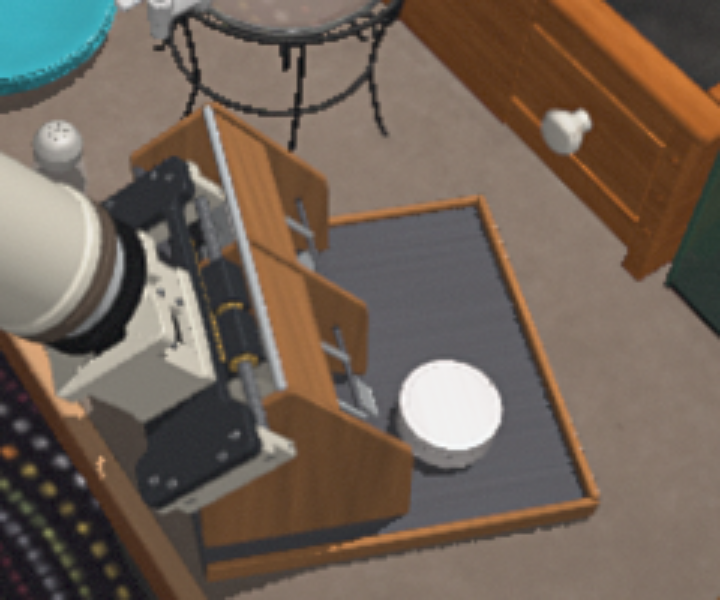

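Call:
play_rows --plan '[[[0, 0, 0, -25, 0], [0, -3, 0, -48, 0], [0, -6, 0, -58, 0], [0, -14, 0, -66, 0], [0, -22, 0, -69, 0], [0, -40, 0, -71, 0], [0, -70, 0, -85, 0], [0, -70, 0, -130, 0]]]'

```text
t: 19.62
position: [0.3649, -0.3588, 0.2692]
eef_rot: [[-0.739, 0.35, 0.575], [0.278, 0.937, -0.214], [-0.613, 0.002, -0.79]]
contact_force: [-1.1, -0.6, -1.7]
grip_width: 0.0008
```

```bash
python3 st.py
python3 - <<'E'
from h import *
import st
p,d=imaging.camera('scene');cv2.imwrite('pics/s5.png',cv2.resize(p[270:470,300:540,::-1],None,fx=3,fy=3))
w=px2w('scene',[(450,401.7)],z=.038)[0];print('tin',w.round(4),(1e3*st.toD(w)).round(1))
w=px2w('scene',[(450,401.7)],d)[0];print('tin depth',w.round(4))
E
```

```text
19.62 [ 2.241  0.476 -1.53   2.302  0.721  0.26   1.429] [ 0.3649 -0.3588  0.2692] tilt 37.8 az -20.4 R [[-0.739, 0.35, 0.575], [0.278, 0.937, -0.214], [-0.613, 0.002, -0.79]] F [-1.1 -0.6 -1.7] w 0.0008
y.z 0.002 yaw of y -20.5
disp tcp [-139.  -53.  269.] tip [-98.9 -52.7 217.1] tip s,y,n [-44.  -52.7  56.7] Faxis 0.7
19.62 [ 2.241  0.476 -1.53   2.302  0.721  0.26   1.429] [ 0.3649 -0.3588  0.2692] tilt 37.8 az -20.4 R [[-0.739, 0.35, 0.575], [0.278, 0.937, -0.214], [-0.613, 0.002, -0.79]] F [-1.1 -0.6 -1.7] w 0.0008
y.z 0.002 yaw of y -20.5
tin [ 0.5394 -0.4142  0.038 ] [ 43.3 -41.1  38. ]
tin depth [ 0.5405 -0.4133  0.0358]
```

View pics/s5.png

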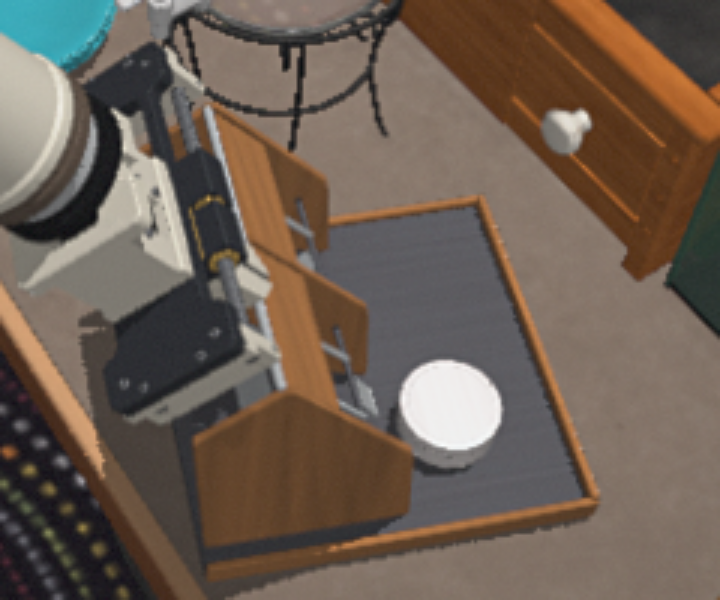

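```bash
cat > unt2.py <<'E'
from leg import *
def tilt(q):
    z=FK(q)[1].as_matrix()[:,2]; return np.degrees(np.arccos(-z[2]))
def tz(q): return FK(q)[1].as_matrix()[:,2]
def stepto(q,p,th=0,n=1,L=300):
    t,R=FK(q);d=np.array(p)-t
    s=R.inv().apply(d)*1e3
    return call(q,[[*s,th]]*n),s
if __name__=='__main__':
  q0=cur()
  for up in (.27,.33,.40):
   for p in ([.25,-.2,.27],[.2,-.1,.3],[.25,-.3,.25],[.2,-.25,.3],[.15,-.2,.3],[.25,-.1,.25],[.25,0,.25],[.1,-.1,.3],[.2,-.2,.4],[.3,-.1,.2]):
    q=q0;N=0
    if up>.27:
        q,_=stepto(q,FK(q)[0]+[0,0,up-.27],n=2);N+=2
    best=(99,)
    tr=[]
    for k in range(24):
        q,_=stepto(q,p,n=1);N+=1;tr.append(tilt(q).round(0))
        if tilt(q)<3.5: break
    print(up,p,N,tr[3::4],desc(q),tz(q).round(2))
E
timeout 500 python3 unt2.py
```

```text
0.27 [0.25, -0.2, 0.27] 24 [np.float64(34.0), np.float64(30.0), np.float64(27.0), np.float64(26.0), np.float64(26.0), np.float64(27.0)] [ 2.53  0.13 -1.54  2.33 -0.44  0.89  2.57] t=[ 0.258 -0.211  0.258] tilt 27.0 az 37.3 ylev 0.366 [ 0.36  0.28 -0.89]
0.27 [0.2, -0.1, 0.3] 24 [np.float64(34.0), np.float64(29.0), np.float64(26.0), np.float64(24.0), np.float64(25.0), np.float64(28.0)] [ 2.49  0.07 -1.54  2.39 -0.47  0.99  2.57] t=[ 0.234 -0.146  0.242] tilt 28.1 az 56.6 ylev 0.447 [ 0.26  0.39 -0.88]
0.27 [0.25, -0.3, 0.25] 24 [np.float64(35.0), np.float64(33.0), np.float64(32.0), np.float64(31.0), np.float64(31.0), np.float64(31.0)] [ 2.58  0.33 -1.54  2.37 -0.29  0.52  2.57] t=[ 0.254 -0.306  0.243] tilt 30.6 az -0.4 ylev 0.159 [ 0.51 -0.   -0.86]
0.27 [0.2, -0.25, 0.3] 24 [np.float64(34.0), np.float64(32.0), np.float64(31.0), np.float64(30.0), np.float64(30.0), np.float64(31.0)] [ 2.7   0.27 -1.54  2.25 -0.31  1.    2.57] t=[ 0.207 -0.266  0.287] tilt 31.0 az 33.5 ylev 0.411 [ 0.43  0.28 -0.86]
0.27 [0.15, -0.2, 0.3] 24 [np.float64(34.0), np.float64(32.0), np.float64(31.0), np.flo
[... 5743 characters left out ...]
at64(27.0), np.float64(26.0), np.float64(27.0), np.float64(31.0), np.float64(36.0)] [ 2.84  0.37 -1.54  2.42 -0.14  1.1   2.57] t=[ 0.115 -0.162  0.24 ] tilt 36.0 az 54.5 ylev 0.563 [ 0.34  0.48 -0.81]
0.4 [0.2, -0.2, 0.4] 26 [np.float64(30.0), np.float64(27.0), np.float64(25.0), np.float64(24.0), np.float64(26.0), np.float64(31.0)] [ 2.72  0.01 -1.54  2.06 -0.43  1.42  2.57] t=[ 0.222 -0.248  0.373] tilt 30.6 az 57.0 ylev 0.493 [ 0.28  0.43 -0.86]
0.4 [0.3, -0.1, 0.2] 26 [np.float64(31.0), np.float64(23.0), np.float64(15.0), np.float64(10.0), np.float64(7.0), np.float64(6.0)] [ 1.87  0.01 -1.54  2.42 -0.08  0.64  1.63] t=[ 0.306 -0.102  0.202] tilt 5.9 az 12.4 ylev 0.054 [ 0.1   0.02 -0.99]
```

```bash
cat > unt3.py <<'E'
from unt2 import *
q0=cur()
res=[]
for p in ([.3,-.1,.22],[.28,-.06,.22],[.3,-.05,.2],[.26,-.06,.22],[.28,-.02,.22],[.27,-.1,.2],[.3,0,.2],[.25,-.05,.2]):
  for nn in (1,2,3):
    q=q0;N=0
    q,_=stepto(q,FK(q)[0]+[-.02,.03,.07],n=2);N+=2
    tr=[]
    for k in range(24//nn):
        q,_=stepto(q,p,n=nn);N+=nn;tr.append((N,tilt(q).round(0)))
        if tilt(q)<4: break
    print(p,nn,N,[int(x[1]) for x in tr][2::3],desc(q),tz(q).round(2))
E
timeout 500 python3 unt3.py
```

```text
[0.3, -0.1, 0.22] 1 26 [33, 27, 21, 16, 12, 10, 8, 8] [ 1.81 -0.29 -1.32  2.42 -0.53  0.76  2.11] t=[ 0.305 -0.102  0.223] tilt 7.7 az 8.9 ylev 0.062 [ 0.13  0.02 -0.99]
[0.3, -0.1, 0.22] 2 26 [30, 23, 16, 12] [ 1.7  -0.31 -1.23  2.42 -0.55  0.7   2.09] t=[ 0.324 -0.109  0.235] tilt 11.8 az -10.3 ylev 0.033 [ 0.2  -0.04 -0.98]
[0.3, -0.1, 0.22] 3 26 [28, 21] [ 1.58 -0.31 -1.16  2.42 -0.53  0.62  2.01] t=[ 0.344 -0.114  0.247] tilt 16.4 az -19.4 ylev 0.006 [ 0.27 -0.09 -0.96]
[0.28, -0.06, 0.22] 1 23 [33, 27, 22, 16, 10, 6, 4] [ 1.57 -0.31 -1.24  2.42 -0.43  0.81  1.87] t=[ 0.295 -0.063  0.229] tilt 3.8 az -5.8 ylev 0.015 [ 0.07 -0.01 -1.  ]
[0.28, -0.06, 0.22] 2 26 [30, 23, 16, 10] [ 1.38 -0.31 -1.11  2.42 -0.37  0.72  1.74] t=[ 0.319 -0.066  0.243] tilt 9.9 az -25.6 ylev -0.016 [ 0.16 -0.07 -0.99]
[0.28, -0.06, 0.22] 3 26 [29, 21] [ 1.2  -0.31 -1.    2.42 -0.29  0.63  1.59] t=[ 0.345 -0.066  0.26 ] tilt 16.7 az -27.8 ylev -0.033 [ 0.25 -0.13 -0.96]
[0.3, -0.05, 0.2] 1 26 [33, 28, 22, 16, 10, 7, 5, 4] [ 1.62 -0.06 -1.5   2.42 -0.05  0.67  1.38] t=[ 0.308 -0.051  0.204] tilt 3.8 az -3
[... 2033 characters left out ...]
0.88] t=[0.335 0.008 0.217] tilt 14.5 az -49.0 ylev -0.113 [ 0.16 -0.19 -0.97]
[0.3, 0, 0.2] 3 26 [29, 23] [ 1.15 -0.2  -1.37  2.42  0.16  0.56  0.81] t=[0.357 0.017 0.23 ] tilt 19.9 az -39.4 ylev -0.099 [ 0.26 -0.22 -0.94]
[0.25, -0.05, 0.2] 1 21 [33, 27, 22, 16, 10, 4] [ 1.67 -0.31 -1.31  2.42 -0.46  0.83  1.93] t=[ 0.29  -0.06   0.223] tilt 2.9 az 35.8 ylev 0.041 [ 0.04  0.03 -1.  ]
[0.25, -0.05, 0.2] 2 26 [30, 23, 16, 9] [ 1.41 -0.31 -1.14  2.42 -0.4   0.74  1.77] t=[ 0.316 -0.061  0.24 ] tilt 8.8 az -20.9 ylev -0.002 [ 0.14 -0.05 -0.99]
[0.25, -0.05, 0.2] 3 26 [28, 21] [ 1.19 -0.31 -1.01  2.42 -0.31  0.63  1.59] t=[ 0.346 -0.057  0.259] tilt 16.3 az -25.5 ylev -0.022 [ 0.25 -0.12 -0.96]
```

```bash
cat > seq.py <<'E'
from unt2 import *
q=cur();s=manip.get_state();print(s['t'],s['contact_force'].round(1),desc(q),tz(q).round(3))
p=eval(sys.argv[1])
if len(sys.argv)>3:
    q,sh=stepto(q,FK(q)[0]+[-.02,.03,.07],n=2);print('up x2',sh.round())
for k in range(int(sys.argv[2])):
    q,sh=stepto(q,p);print(sh.round().tolist(),desc(q))
E
python3 seq.py "[.25,-.05,.2]" 6 1
```

```text
19.675 [0.5 1.4 0.3] [ 2.24  0.47 -1.53  2.3   0.71  0.26  1.44] t=[ 0.362 -0.356  0.267] tilt 37.6 az -20.4 ylev 0.003 [ 0.572 -0.212 -0.792]
up x2 [-19.  21. -73.]
[209.0, 247.0, -48.0] [ 2.33  0.26 -1.53  2.33 -0.12  0.27  2.19] t=[ 0.346 -0.326  0.267] tilt 34.3 az -18.6 ylev 0.017
[193.0, 226.0, -46.0] [ 2.33  0.19 -1.54  2.39 -0.39  0.25  2.42] t=[ 0.345 -0.299  0.254] tilt 33.9 az -17.5 ylev 0.025
[177.0, 202.0, -47.0] [ 2.3   0.12 -1.54  2.42 -0.61  0.26  2.57] t=[ 0.349 -0.271  0.244] tilt 32.6 az -16.1 ylev 0.035
[168.0, 174.0, -47.0] [ 2.25  0.05 -1.54  2.42 -0.68  0.3   2.57] t=[ 0.359 -0.248  0.242] tilt 30.9 az -14.4 ylev 0.047
[169.0, 150.0, -43.0] [ 2.03 -0.02 -1.33  2.42 -0.73  0.35  2.57] t=[ 0.36  -0.233  0.24 ] tilt 29.0 az -13.5 ylev 0.052
[166.0, 135.0, -38.0] [ 1.91 -0.15 -1.23  2.42 -0.82  0.46  2.57] t=[ 0.363 -0.205  0.249] tilt 27.2 az -12.1 ylev 0.058
```

Call:
play_rows --plan '[[[0, -19, 21, -73, 0], [0, -19, 21, -73, 0]]]'

```text
t: 19.92
position: [0.3475, -0.3538, 0.277]
eef_rot: [[-0.772, 0.357, 0.526], [0.296, 0.934, -0.199], [-0.563, 0.003, -0.827]]
contact_force: [-0.5, 0.3, 0.3]
grip_width: 0.0005
```

Call:
play_rows --plan '[[[0, 209, 247, -55, 0]]]'

```text
t: 20.05
position: [0.3458, -0.3314, 0.2691]
eef_rot: [[-0.774, 0.346, 0.53], [0.293, 0.938, -0.183], [-0.561, 0.013, -0.828]]
contact_force: [0.3, 0.4, -0.2]
grip_width: 0.0004
```

Call:
play_rows --plan '[[[0, 193, 226, -55, 0]]]'

```text
t: 20.18
position: [0.3424, -0.3024, 0.2539]
eef_rot: [[-0.78, 0.337, 0.528], [0.293, 0.941, -0.168], [-0.553, 0.023, -0.833]]
contact_force: [0.9, 1.1, 0.1]
grip_width: 0.0005
```

Call:
play_rows --plan '[[[0, 177, 202, -55, 0]]]'

```text
t: 20.3
position: [0.343, -0.2706, 0.2409]
eef_rot: [[-0.792, 0.335, 0.511], [0.304, 0.942, -0.146], [-0.53, 0.04, -0.847]]
contact_force: [-2.7, -2.9, -8.1]
grip_width: 0.0003
```

Call:
play_rows --plan '[[[0, 168, 174, -55, 0]]]'

```text
t: 20.42
position: [0.3508, -0.2481, 0.2383]
eef_rot: [[-0.811, 0.325, 0.486], [0.307, 0.944, -0.118], [-0.498, 0.053, -0.866]]
contact_force: [0.2, -0.1, 0.7]
grip_width: 0.0004
```

Call:
play_rows --plan '[[[0, 169, 150, -50, 0]]]'

```text
t: 20.55
position: [0.3493, -0.2334, 0.2355]
eef_rot: [[-0.83, 0.322, 0.456], [0.311, 0.945, -0.101], [-0.463, 0.058, -0.884]]
contact_force: [-1.1, 0.5, -1.4]
grip_width: 0.0004
```

Call:
play_rows --plan '[[[0, 166, 135, -45, 0]]]'

```text
t: 20.68
position: [0.3481, -0.2051, 0.2474]
eef_rot: [[-0.847, 0.319, 0.426], [0.317, 0.945, -0.078], [-0.428, 0.069, -0.901]]
contact_force: [-0.4, 0.1, -0.9]
grip_width: 0.0006
```

```bash
python3 seq.py "[.24,-.05,.2]" 8
```

```text
20.675 [-0.4  0.1 -0.9] [ 1.89 -0.16 -1.18  2.42 -0.8   0.51  2.57] t=[ 0.348 -0.205  0.248] tilt 25.7 az -10.4 ylev 0.069 [ 0.426 -0.078 -0.901]
[161.0, 109.0, -15.0] [ 1.89 -0.29 -1.18  2.42 -0.86  0.64  2.57] t=[ 0.349 -0.179  0.258] tilt 23.8 az -8.7 ylev 0.075
[158.0, 83.0, 2.0] [ 1.74 -0.31 -1.09  2.42 -0.78  0.66  2.43] t=[ 0.346 -0.155  0.263] tilt 21.9 az -7.1 ylev 0.079
[150.0, 61.0, 14.0] [ 1.6  -0.31 -1.02  2.42 -0.7   0.68  2.3 ] t=[ 0.343 -0.134  0.265] tilt 20.1 az -5.4 ylev 0.082
[140.0, 42.0, 23.0] [ 1.5  -0.31 -0.99  2.42 -0.63  0.7   2.19] t=[ 0.339 -0.116  0.264] tilt 18.2 az -3.6 ylev 0.083
[130.0, 26.0, 29.0] [ 1.45 -0.31 -0.98  2.42 -0.58  0.72  2.11] t=[ 0.334 -0.102  0.262] tilt 16.2 az -1.8 ylev 0.083
[119.0, 14.0, 32.0] [ 1.43 -0.31 -0.99  2.42 -0.55  0.74  2.06] t=[ 0.328 -0.09   0.258] tilt 14.3 az 0.4 ylev 0.082
[108.0, 6.0, 34.0] [ 1.44 -0.31 -1.02  2.42 -0.53  0.76  2.03] t=[ 0.322 -0.082  0.253] tilt 12.4 az 3.0 ylev 0.080
[97.0, 0.0, 35.0] [ 1.47 -0.31 -1.06  2.42 -0.52  0.78  2.01] t=[ 0.315 -0.076  0.248] tilt 10.5 az 6.3 ylev 0.078
```

Call:
play_rows --plan '[[[0, 161, 125, -15, 0]]]'

```text
t: 20.8
position: [0.3494, -0.1723, 0.256]
eef_rot: [[-0.864, 0.313, 0.395], [0.316, 0.947, -0.059], [-0.393, 0.074, -0.917]]
contact_force: [-0.7, 0.9, 1.2]
grip_width: 0.0006
```

Call:
play_rows --plan '[[[0, 158, 103, 2, 0]]]'

```text
t: 20.92
position: [0.3479, -0.1588, 0.2477]
eef_rot: [[-0.88, 0.294, 0.374], [0.309, 0.951, -0.022], [-0.362, 0.096, -0.927]]
contact_force: [-0.6, -0.5, 0.8]
grip_width: 0.0004
```

Call:
play_rows --plan '[[[0, 150, 80, 14, 0]]]'

```text
t: 21.05
position: [0.3444, -0.1488, 0.2393]
eef_rot: [[-0.894, 0.281, 0.349], [0.303, 0.953, 0.009], [-0.33, 0.114, -0.937]]
contact_force: [0.3, 0.2, -0.4]
grip_width: 0.0004
```

Call:
play_rows --plan '[[[0, 140, 60, 23, 0]]]'

```text
t: 21.18
position: [0.3394, -0.1401, 0.2306]
eef_rot: [[-0.908, 0.269, 0.32], [0.297, 0.954, 0.04], [-0.295, 0.131, -0.946]]
contact_force: [0.0, 0.3, -0.8]
grip_width: 0.0004
```

Call:
play_rows --plan '[[[0, 130, 45, 29, 0]]]'

```text
t: 21.3
position: [0.3332, -0.133, 0.2218]
eef_rot: [[-0.921, 0.26, 0.289], [0.291, 0.954, 0.068], [-0.258, 0.146, -0.955]]
contact_force: [-0.2, 0.6, -0.2]
grip_width: 0.0005
```

Call:
play_rows --plan '[[[0, 119, 30, 32, 0]]]'

```text
t: 21.42
position: [0.325, -0.1284, 0.2133]
eef_rot: [[-0.933, 0.254, 0.255], [0.285, 0.954, 0.093], [-0.219, 0.159, -0.963]]
contact_force: [0.4, -0.0, -0.4]
grip_width: 0.0003
```

Call:
play_rows --plan '[[[0, 108, 25, 34, 0]]]'

```text
t: 21.55
position: [0.314, -0.1259, 0.2089]
eef_rot: [[-0.943, 0.249, 0.222], [0.28, 0.953, 0.117], [-0.183, 0.172, -0.968]]
contact_force: [1.5, 8.3, 0.1]
grip_width: 0.0003
```

```bash
python3 seq.py "[.23,-.03,.19]" 8
```

```text
21.55 [1.5 8.3 0.1] [ 2.23 -0.31 -1.54  2.42 -0.8   0.8   2.57] t=[ 0.314 -0.126  0.209] tilt 14.5 az 27.7 ylev 0.172 [ 0.222  0.117 -0.968]
[109.0, 67.0, 11.0] [ 2.   -0.25 -1.4   2.42 -0.68  0.79  2.39] t=[ 0.313 -0.106  0.221] tilt 13.7 az 32.3 ylev 0.175
[105.0, 46.0, 23.0] [ 1.89 -0.31 -1.32  2.42 -0.7   0.86  2.35] t=[ 0.308 -0.084  0.229] tilt 12.7 az 39.0 ylev 0.178
[94.0, 25.0, 32.0] [ 1.81 -0.31 -1.28  2.42 -0.66  0.88  2.29] t=[ 0.302 -0.07   0.231] tilt 11.7 az 47.0 ylev 0.180
[84.0, 12.0, 36.0] [ 1.8  -0.31 -1.3   2.42 -0.64  0.9   2.25] t=[ 0.296 -0.06   0.229] tilt 11.0 az 56.0 ylev 0.180
[74.0, 5.0, 36.0] [ 1.82 -0.3  -1.33  2.42 -0.62  0.92  2.23] t=[ 0.29  -0.054  0.225] tilt 10.5 az 66.0 ylev 0.181
[65.0, 2.0, 34.0] [ 1.81 -0.25 -1.37  2.42 -0.55  0.9   2.15] t=[ 0.283 -0.051  0.22 ] tilt 10.4 az 76.5 ylev 0.181
[57.0, 1.0, 31.0] [ 1.82 -0.18 -1.41  2.42 -0.46  0.87  2.05] t=[ 0.277 -0.048  0.215] tilt 10.6 az 86.9 ylev 0.181
[49.0, 1.0, 27.0] [ 1.84 -0.09 -1.48  2.42 -0.35  0.85  1.93] t=[ 0.271 -0.045  0.21 ] tilt 11.1 az 95.6 ylev 0.181
```

```bash
cat > beam3.py <<'E'
from unt2 import *
seed=int(sys.argv[1]);rng=np.random.default_rng(seed)
q0=cur()
def ok(q):
    t=FK(q)[0]; return .205<t[2]<.6 and .15<t[0]<.36 and -.3<t[1]<.3
beam=[(tilt(q0),q0,[],0)]
for depth in range(7):
    new=list(beam)
    for _ in range(60):
        e,q,h,n0=beam[rng.integers(len(beam))]
        p=rng.uniform([.1,-.3,.1],[.45,.3,.5]); n=int(rng.choice([1,2])); th=float(rng.choice([0,0,0,20,-20]))
        t,R=FK(q);s=(R.inv().apply(p-t)*1e3).round();s=s*min(1,300/np.linalg.norm(s));s=s.round()
        q2=call(q,[[*s,th]]*n)
        if not ok(q2): continue
        new.append((tilt(q2)+.5*(n0+n),q2,h+[(s.tolist(),th,n)],n0+n))
    new.sort(key=lambda b:b[0]); beam=new[:10]
for b in beam[:2]:
    print(seed,round(tilt(b[1]),1),b[3],desc(b[1]),b[2])
E
for i in 1 2 3 4; do timeout 560 python3 beam3.py $i > b$i.txt & done; wait; cat b[1-4].txt
```

```text
1 2.8 10 [ 0.59 -0.28 -0.62  2.4  -0.25  0.99  1.3 ] t=[0.26  0.029 0.272] tilt 2.8 az 102.9 ylev 0.040 [([188.0, 231.0, 40.0], 0.0, 2), ([13.0, 270.0, 130.0], 0.0, 2), ([205.0, 115.0, 41.0], 0.0, 2), ([-0.0, 8.0, 120.0], 0.0, 1), ([159.0, -97.0, -129.0], 20.0, 2), ([-8.0, -73.0, -94.0], -20.0, 1)]
1 3.4 9 [ 0.82 -0.26 -0.87  2.42 -0.32  0.93  1.25] t=[0.265 0.046 0.25 ] tilt 3.4 az 105.3 ylev 0.043 [([188.0, 231.0, 40.0], 0.0, 2), ([13.0, 270.0, 130.0], 0.0, 2), ([205.0, 115.0, 41.0], 0.0, 2), ([-0.0, 8.0, 120.0], 0.0, 1), ([159.0, -97.0, -129.0], 20.0, 2)]
2 7.7 5 [ 1.41 -0.23 -0.85  2.42 -0.39  0.93  2.22] t=[ 0.255 -0.105  0.25 ] tilt 7.7 az 60.9 ylev 0.127 [([95.0, -169.0, -5.0], 0.0, 1), ([-57.0, 210.0, 129.0], 0.0, 1), ([125.0, 141.0, -234.0], 0.0, 1), ([98.0, 101.0, -207.0], -20.0, 2)]
2 6.1 9 [ 0.97 -0.25 -0.78  2.42 -0.35  0.91  1.79] t=[ 0.28  -0.013  0.255] tilt 6.1 az 64.3 ylev 0.103 [([95.0, -169.0, -5.0], 0.0, 1), ([-57.0, 210.0, 129.0], 0.0, 1), ([185.0, 207.0, -114.0], -20.0, 1), ([57.0, 243.0, -167.0], 0.0, 2), ([-85.0, 189.0, 182.0], 0.0, 2), ([173.0, 126.0, -210.0
[... 456 characters left out ...]
1.0, 135.0, 60.0], 0.0, 2), ([193.0, 166.0, -159.0], 0.0, 1), ([-14.0, 69.0, 114.0], -20.0, 1), ([139.0, -29.0, -194.0], 0.0, 2)]
4 2.1 9 [ 1.4  -0.1  -1.29  2.41 -0.19  0.76  1.56] t=[ 0.295 -0.022  0.211] tilt 2.1 az 72.3 ylev 0.037 [([62.0, 280.0, 90.0], -20.0, 2), ([150.0, 150.0, -205.0], 20.0, 2), ([-25.0, 112.0, 95.0], 0.0, 1), ([103.0, -80.0, -270.0], 0.0, 2), ([17.0, 68.0, 98.0], 0.0, 2)]
4 2.0 10 [ 1.19 -0.31 -1.09  2.42 -0.39  0.92  1.68] t=[0.272 0.011 0.241] tilt 2.0 az 104.5 ylev 0.031 [([62.0, 280.0, 90.0], -20.0, 2), ([150.0, 150.0, -205.0], 20.0, 2), ([-25.0, 112.0, 95.0], 0.0, 1), ([103.0, -80.0, -270.0], 0.0, 2), ([17.0, 68.0, 98.0], 0.0, 2), ([204.0, 70.0, -45.0], 0.0, 1)]
```

Call:
play_rows --plan '[[[0, 62, 280, 90, -20], [0, 62, 280, 90, -20]]]'

```text
t: 21.8
position: [0.3537, -0.0231, 0.2093]
eef_rot: [[-0.972, -0.097, 0.216], [-0.071, 0.989, 0.127], [-0.226, 0.108, -0.968]]
contact_force: [0.9, 0.1, -0.7]
grip_width: 0.0007
```

Call:
play_rows --plan '[[[0, 150, 150, -205, 20], [0, 150, 150, -205, 20]]]'

```text
t: 22.05
position: [0.3348, -0.0056, 0.2428]
eef_rot: [[-0.978, 0.017, 0.206], [0.042, 0.992, 0.118], [-0.202, 0.124, -0.971]]
contact_force: [0.3, 0.2, 0.4]
grip_width: 0.0007
```

```bash
python3 - <<'E'
from unt2 import *
q=cur();s=manip.get_state();print(s['t'],s['contact_force'].round(1),desc(q),tz(q).round(3))
for r,n in (([-25,112,95,0],1),([103,-80,-270,0],2),([17,68,98,0],2)):
    q=call(q,[r]*n);print(desc(q),tz(q).round(3))
E
for i in 1 2 3 4; do timeout 560 python3 beam3.py $i > b$i.txt & done; wait; cat b[1-4].txt
```

```text
22.05 [0.3 0.2 0.4] [ 1.4  -0.31 -1.15  2.42 -0.66  0.78  2.25] t=[ 0.335 -0.006  0.243] tilt 13.7 az 29.8 ylev 0.124 [ 0.206  0.118 -0.971]
[ 1.42 -0.17 -1.34  2.42 -0.49  0.64  1.98] t=[0.345 0.02  0.22 ] tilt 12.2 az 29.6 ylev 0.111 [ 0.183  0.104 -0.978]
[ 0.97 -0.26 -0.83  2.42 -0.43  0.78  1.97] t=[ 0.32  -0.002  0.258] tilt 11.1 az 24.7 ylev 0.087 [ 0.175  0.081 -0.981]
[ 1.21 -0.1  -1.24  2.42 -0.22  0.67  1.66] t=[0.321 0.019 0.213] tilt 6.1 az 24.1 ylev 0.048 [ 0.096  0.043 -0.994]
1 2.1 5 [ 0.81 -0.28 -0.73  2.42 -0.27  0.95  1.61] t=[0.264 0.002 0.261] tilt 2.1 az 88.5 ylev 0.037 [([-16.0, -35.0, 60.0], -20.0, 1), ([124.0, 247.0, -116.0], 0.0, 1), ([-11.0, 73.0, 146.0], 0.0, 1), ([182.0, 6.0, -120.0], 20.0, 2)]
1 1.3 7 [ 0.55 -0.27 -0.53  2.36 -0.18  1.02  1.87] t=[0.277 0.006 0.291] tilt 1.3 az 83.0 ylev 0.021 [([-16.0, -35.0, 60.0], -20.0, 1), ([124.0, 247.0, -116.0], 0.0, 1), ([-11.0, 73.0, 146.0], 0.0, 1), ([-132.0, 149.0, -27.0], -20.0, 1), ([199.0, -76.0, -212.0], 0.0, 2), ([164.0, -1.0, -203.0], 0.0, 1)]
2 0.3 8 [ 1.01 -0.24 -1.2   2.42 -0.31  0.83  1.74] t=[0.276 
[... 811 characters left out ...]
, -22.0, 136.0], 0.0, 1), ([190.0, 171.0, -79.0], 0.0, 1), ([-45.0, 69.0, 123.0], 0.0, 1), ([140.0, -62.0, -188.0], 0.0, 2), ([78.0, 77.0, -91.0], 0.0, 1)]
4 3.9 7 [ 1.09 -0.09 -1.    2.4  -0.2   0.78  1.72] t=[ 0.303 -0.018  0.223] tilt 3.9 az 64.9 ylev 0.064 [([167.0, -129.0, -24.0], 0.0, 1), ([61.0, 118.0, 151.0], 0.0, 2), ([113.0, 201.0, -192.0], 0.0, 1), ([-84.0, 31.0, 99.0], 20.0, 2), ([114.0, -85.0, -172.0], -20.0, 1)]
4 3.6 8 [ 0.82 -0.22 -0.73  2.39 -0.25  0.89  1.65] t=[ 0.29  -0.007  0.258] tilt 3.6 az 52.6 ylev 0.056 [([167.0, -129.0, -24.0], 0.0, 1), ([61.0, 118.0, 151.0], 0.0, 2), ([113.0, 201.0, -192.0], 0.0, 1), ([-84.0, 31.0, 99.0], 20.0, 2), ([110.0, -5.0, -202.0], 0.0, 2)]
```

Call:
play_rows --plan '[[[0, 44, 133, 78, 0], [0, 44, 133, 78, 0]]]'

```text
t: 22.3
position: [0.3438, 0.1084, 0.2075]
eef_rot: [[-0.981, 0.019, 0.192], [0.041, 0.993, 0.114], [-0.189, 0.12, -0.975]]
contact_force: [1.6, 0.3, -0.4]
grip_width: 0.0005
```

Call:
play_rows --plan '[[[0, 115, 2, 47, 0]]]'

```text
t: 22.42
position: [0.3261, 0.1251, 0.205]
eef_rot: [[-0.988, 0.023, 0.155], [0.039, 0.994, 0.1], [-0.152, 0.105, -0.983]]
contact_force: [0.2, -0.5, 0.1]
grip_width: 0.0003
```

Call:
play_rows --plan '[[[0, 140, 14, -76, -20], [0, 140, 14, -76, -20]]]'

```text
t: 22.68
position: [0.2954, 0.1398, 0.2356]
eef_rot: [[-0.98, -0.14, 0.139], [-0.129, 0.988, 0.089], [-0.15, 0.07, -0.986]]
contact_force: [-0.3, 0.3, 0.1]
grip_width: 0.0002
```

Call:
play_rows --plan '[[[0, 78, 76, 91, 0], [0, 78, 76, 91, 0]]]'

```text
t: 22.92
position: [0.2622, 0.2139, 0.2028]
eef_rot: [[-0.983, -0.135, 0.122], [-0.126, 0.989, 0.077], [-0.131, 0.06, -0.989]]
contact_force: [-8.0, 19.6, -19.2]
grip_width: 0.0001
```

```bash
python3 - <<'E'
from unt2 import *
q=cur();s=manip.get_state();print(s['t'],s['contact_force'].round(1),desc(q),tz(q).round(3))
for r,n in (([56,-249,-158,0],1),):
    q=call(q,[r]*n);print(desc(q),tz(q).round(3))
E
sed -i 's/range(7)/range(5)/' beam3.py
for i in 1 2 3 4; do timeout 560 python3 beam3.py $i > b$i.txt & done; wait; cat b[1-4].txt
```

```text
22.925 [ -8.   19.6 -19.2] [ 0.95 -0.31 -1.54  2.42 -0.52  0.64  1.5 ] t=[0.262 0.214 0.203] tilt 8.3 az 32.3 ylev 0.060 [ 0.122  0.077 -0.989]
[ 0.76 -0.31 -1.26  2.42 -0.45  0.73  1.53] t=[0.268 0.184 0.229] tilt 8.0 az 30.7 ylev 0.054 [ 0.119  0.071 -0.99 ]
1 0.1 7 [ 1.18 -0.29 -1.12  2.42 -0.34  0.88  2.2 ] t=[0.277 0.008 0.237] tilt 0.1 az 53.9 ylev 0.001 [([150.0, -255.0, -14.0], 0.0, 2), ([87.0, 31.0, 120.0], 0.0, 1), ([135.0, -264.0, 46.0], -20.0, 1), ([21.0, -264.0, 31.0], -20.0, 2), ([133.0, 23.0, -29.0], 20.0, 1)]
1 1.8 4 [ 0.99 -0.22 -1.32  2.42 -0.3   0.77  1.67] t=[0.275 0.113 0.217] tilt 1.8 az 12.6 ylev 0.000 [([150.0, -255.0, -14.0], 0.0, 2), ([87.0, 31.0, 120.0], 0.0, 1), ([135.0, -264.0, 46.0], -20.0, 1)]
2 1.3 6 [ 1.08 -0.31 -1.29  2.42 -0.39  0.83  1.94] t=[0.276 0.09  0.224] tilt 1.3 az -15.7 ylev -0.012 [([116.0, -276.0, -18.0], -20.0, 1), ([31.0, -37.0, -25.0], 0.0, 1), ([-11.0, 103.0, 102.0], 0.0, 1), ([98.0, -283.0, -21.0], 0.0, 2), ([142.0, 133.0, 107.0], 0.0, 1)]
2 2.5 4 [ 1.   -0.3  -1.31  2.42 -0.41  0.8   1.48] t=[0.273 0.123 0.221] tilt 2.5 az 17.4 yle
[... 425 characters left out ...]
7 -0.31 -1.23  2.42 -0.38  0.85  1.56] t=[0.278 0.073 0.229] tilt 1.2 az -14.8 ylev -0.003 [([165.0, -142.0, 3.0], 20.0, 2), ([-1.0, -125.0, 109.0], -20.0, 1), ([-58.0, -286.0, -71.0], 0.0, 1), ([65.0, -292.0, 24.0], 0.0, 1)]
4 0.6 5 [ 1.   -0.31 -1.23  2.42 -0.38  0.86  1.73] t=[0.269 0.095 0.229] tilt 0.6 az -11.0 ylev -0.003 [([143.0, -263.0, 20.0], 0.0, 2), ([34.0, -40.0, 33.0], 0.0, 1), ([96.0, 117.0, -259.0], 0.0, 1), ([178.0, -192.0, 77.0], 0.0, 1)]
4 1.6 4 [ 0.87 -0.29 -1.09  2.42 -0.34  0.86  1.36] t=[0.271 0.088 0.239] tilt 1.6 az 16.5 ylev 0.014 [([96.0, -283.0, -29.0], 20.0, 1), ([-100.0, -160.0, 85.0], 0.0, 1), ([-21.0, -296.0, -45.0], 0.0, 1), ([165.0, -120.0, -51.0], 20.0, 1)]
```

Call:
play_rows --plan '[[[0, 150, -255, -14, 0], [0, 150, -255, -14, 0]]]'

```text
t: 23.18
position: [0.2772, 0.1371, 0.232]
eef_rot: [[-0.987, -0.139, 0.084], [-0.135, 0.989, 0.059], [-0.092, 0.046, -0.995]]
contact_force: [1.0, 0.1, 0.3]
grip_width: 0.0002
```

Call:
play_rows --plan '[[[0, 87, 31, 120, 0]]]'

```text
t: 23.3
position: [0.2804, 0.1516, 0.2106]
eef_rot: [[-0.991, -0.109, 0.079], [-0.105, 0.993, 0.048], [-0.084, 0.039, -0.996]]
contact_force: [-0.5, 2.9, -1.6]
grip_width: 0.0005
```

Call:
play_rows --plan '[[[0, 135, -264, 46, -20]]]'

```text
t: 23.42
position: [0.2789, 0.1271, 0.2066]
eef_rot: [[-0.952, -0.304, 0.036], [-0.303, 0.952, 0.035], [-0.045, 0.022, -0.999]]
contact_force: [1.3, -0.8, 0.8]
grip_width: 0.0006
```

Run:
```python
from unt2 import *
q=cur();s=manip.get_state();print(s['t'],s['contact_force'].round(1),desc(q),tz(q).round(3),s['eef_rot'].round(3).tolist())
# plan to pregrasp: above tin; both turns
tin=np.array([.5394,-.4142])
M=FK(q)[1].as_matrix();y=M[:,1];yaw=np.degrees(np.arctan2(-y[0],y[1]))
print('yaw y',yaw)
for tgt in (-21.5,-21.5+180,-21.5-180):
    th=-(tgt-yaw) # positive turn about tool z(down) = negative world yaw
    if abs(th)>185: continue
    via=[.40,-.25,.36]
    q2,n=goto(q,via,th*.6,per=58);
    q3,n3=goto(q2,[tin[0]+.004,tin[1],.30],th*.4,per=58,extra=1)
    q4,n4=goto(q3,[tin[0]+.004,tin[1],.078],0,per=58,extra=1)
    print(tgt,round(th),n+n3+n4,'\n',desc(q2),'\n',desc(q3),'\n',desc(q4),tz(q4).round(3))
```

```text
23.425 [ 1.3 -0.8  0.8] [ 1.17 -0.31 -1.47  2.42 -0.48  0.77  1.94] t=[0.278 0.127 0.207] tilt 2.9 az 43.9 ylev 0.022 [ 0.036  0.035 -0.999] [[-0.952, -0.304, 0.036], [-0.303, 0.952, 0.035], [-0.045, 0.022, -0.999]]
yaw y 17.69728392974822
-21.5 39 18 
 [ 1.44  0.16 -0.99  1.89  0.1   1.15  1.89] t=[ 0.4  -0.25  0.36] tilt 2.9 az 43.9 ylev 0.038 
 [ 1.12  0.62 -0.74  1.44  0.38  1.22  1.54] t=[ 0.543 -0.414  0.3  ] tilt 2.9 az 43.9 ylev 0.046 
 [ 1.04  0.86 -0.62  1.58  0.54  0.87  1.44] t=[ 0.543 -0.414  0.078] tilt 2.9 az 43.9 ylev 0.046 [ 0.036  0.035 -0.999]
158.5 -141 26 
 [-0.47 -0.26  0.5   2.27  0.15  0.97  2.56] t=[ 0.35  -0.066  0.327] tilt 7.7 az -1.3 ylev -0.118 
 [-1.69 -0.31  1.56  2.42  0.92  0.66  2.57] t=[ 0.411 -0.069  0.207] tilt 19.1 az -33.2 ylev -0.222 
 [-1.55 -0.31  1.56  2.42  1.04  0.63  2.57] t=[ 0.418 -0.133  0.215] tilt 23.3 az -37.4 ylev -0.259 [ 0.315 -0.241 -0.918]
```

Run:
```python
from h import *
p,d=imaging.camera('top');a=p[165:305,380:520,::-1];cv2.imwrite('pics/t6.png',cv2.resize(a,None,fx=4,fy=4,interpolation=3));np.save('t6.npy',d)
p,d2=imaging.camera('scene');np.save('s6.npy',d2)
# tin lid points from depth in scene: z in .032-.042 in trough zone
for n,dd in (('top',d),('scene',d2)):
    c=imaging.camera_params(n);K=np.array([[c['fx'],0,c['cx']],[0,c['fy'],c['cy']],[0,0,1]])
    u,v=np.meshgrid(np.arange(640),np.arange(480));uv=np.stack([u,v],-1).reshape(-1,1,2).astype(float)
    xy=cv2.undistortPoints(uv,K,c['dist_coeffs']).reshape(-1,2);z=dd.ravel();P=np.c_[xy*z[:,None],z];W=(P-c['t'])@c['R']
    m=(z>0)&(W[:,2]>.03)&(W[:,2]<.043)&(np.hypot(W[:,0]-.54,W[:,1]+.414)<.04)
    print(n,m.sum(),W[m].mean(0).round(4),W[m].min(0).round(3),W[m].max(0).round(3))
```

```text
top 414 [ 0.5363 -0.4135  0.0371] [ 0.505 -0.448  0.03 ] [ 0.567 -0.381  0.043]
scene 831 [ 0.5347 -0.4197  0.0367] [ 0.504 -0.451  0.03 ] [ 0.568 -0.386  0.043]
```

View pics/t6.png

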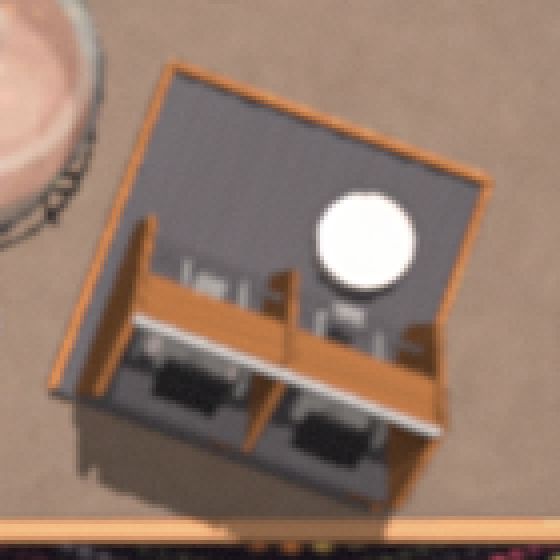

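Run:
```python
from leg import *
q=cur();t,R=FK(q);s=manip.get_state()
R=s['eef_rot'];t=s['position']
for p in ([.34,-.03,.30],[.38,-.2,.34],[.5395,-.4195,.28],[.5395,-.4195,.084]):
    print(p,(R.T@(np.array(p)-t)*1e3).round().tolist(),np.linalg.norm(np.array(p)-t))
```

```text
[0.34, -0.03, 0.3] [-17.0, -159.0, -95.0] 0.1855059294015697
[0.38, -0.2, 0.34] [-9.0, -332.0, -139.0] 0.35999943528857375
[0.5395, -0.4195, 0.28] [-95.0, -589.0, -80.0] 0.6023801970260203
[0.5395, -0.4195, 0.084] [-85.0, -594.0, 116.0] 0.6107778956337742
```

Call:
play_rows --plan '[[[91, -5, -50, -32, 5], [91, -11, -105, -63, 10], [91, -17, -159, -95, 15], [91, -14, -216, -110, 20], [91, -11, -274, -125, 25], [91, -9, -332, -139, 30], [91, -26, -383, -132, 33], [91, -45, -437, -120, 36], [91, -63, -490, -110, 39], [91, -80, -540, -95, 39]]]'

```text
t: 24.78
position: [0.5082, -0.3798, 0.294]
eef_rot: [[-0.921, 0.387, 0.042], [0.389, 0.921, 0.035], [-0.025, 0.049, -0.998]]
contact_force: [1.3, 0.1, 1.8]
grip_width: 0.0901
```

Run:
```python
from leg import *
q=cur();s=manip.get_state();print(s['t'],desc(q),s['contact_force'].round(1))
R=s['eef_rot'];t=s['position'];y=R[:,1];print('yaw',np.degrees(np.arctan2(-y[0],y[1])))
for p in ([.5395,-.4195,.22],[.5395,-.4195,.084]):
    sh=R.T@(np.array(p)-t)*1e3;print(p,sh.round().tolist()); print(desc(call(q,[[*sh,0]]*5)))
```

```text
24.775 [ 1.22  0.57 -0.85  1.59  0.4   1.16  1.47] t=[ 0.507 -0.379  0.293] tilt 3.1 az 40.1 ylev 0.049 [1.3 0.1 1.8]
yaw -22.819988520658086
[0.5395, -0.4195, 0.22] [-42.0, -28.0, 74.0]
[ 1.15  0.72 -0.78  1.52  0.49  1.09  1.46] t=[ 0.539 -0.419  0.219] tilt 3.1 az 40.1 ylev 0.049
[0.5395, -0.4195, 0.084] [-39.0, -35.0, 210.0]
[ 1.1   0.87 -0.68  1.58  0.59  0.89  1.39] t=[ 0.539 -0.419  0.083] tilt 3.1 az 40.1 ylev 0.049
```

Call:
play_rows --plan '[[[91, -22, -14, 30, 0], [91, -42, -28, 74, 0], [91, -41, -31, 120, 0], [91, -40, -33, 160, 0], [91, -40, -33, 160, 0], [91, -40, -33, 160, 0]]]'

```text
t: 25.52
position: [0.5387, -0.4182, 0.1359]
eef_rot: [[-0.922, 0.384, 0.043], [0.386, 0.922, 0.035], [-0.026, 0.049, -0.998]]
contact_force: [-0.1, -0.2, 0.1]
grip_width: 0.0909
```

Run:
```python
from h import *
s=manip.get_state();print(s['t'],s['position'].round(4),s['contact_force'].round(1))
p,d=imaging.camera('wrist');cp=imaging.camera_params('wrist');cv2.imwrite('pics/w7.png',p[:,:,::-1])
p2,d2=imaging.camera('scene');cv2.imwrite('pics/s7.png',cv2.resize(p2[270:470,300:540,::-1],None,fx=3,fy=3))
R=s['eef_rot'];t=s['position']
for dx,dy,dz in ((0,.046,.066),(0,-.046,.066),(0,0,.066)): print(w2px('scene',[t+R@np.array([dx,dy,dz])]).round(0))
```

```text
25.525 [ 0.5387 -0.4182  0.1359] [-0.1 -0.2  0.1]
[[447. 372.]]
[[461. 416.]]
[[454. 393.]]
```

View pics/s7.png

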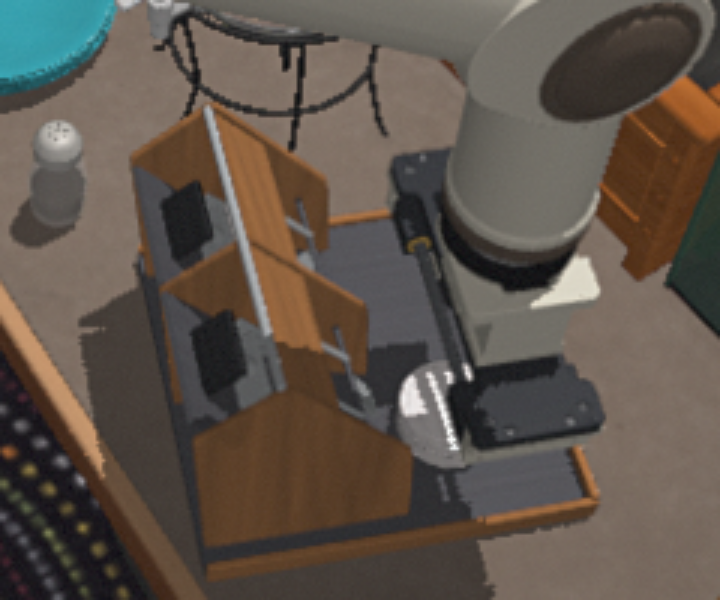

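View pics/w7.png

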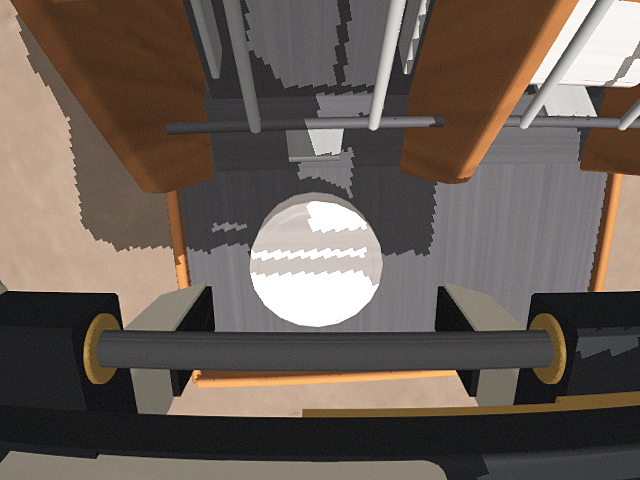

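Run:
```python
from h import *
s=manip.get_state();R=s['eef_rot'];t=s['position']
w=px2w('wrist',[(316,264)],z=.038)[0];print(w.round(4),px2w('wrist',[(250,264),(383,264)],z=.038).round(4).tolist())
g=t+.066*R[:,2]
print('tin in tool frame',(R.T@(w-t)*1e3).round(1))
c=np.array([.5365,-.416,.025]);print((R.T@(c-t)*1e3).round(1))
```

```text
[ 0.5363 -0.4168  0.038 ] [[0.5238, -0.4456, 0.038], [0.5492, -0.3871, 0.038]]
tin in tool frame [ 6.1 -4.  98.9]
[  6.5  -3.9 111.9]
```

Call:
play_rows --plan '[[[91, 2, -4, 18, 0], [91, 2, -4, 36, 0], [91, 2, -4, 47, 0], [91, 2, -4, 52, 0], [91, 2, -4, 52, 0]]]'

```text
t: 26.25
position: [0.5364, -0.4187, 0.0817]
eef_rot: [[-0.923, 0.383, 0.041], [0.385, 0.922, 0.036], [-0.024, 0.049, -0.999]]
contact_force: [0.1, -0.4, 0.4]
grip_width: 0.0909
```

Call:
play_rows --plan '[[[58, 0, 0, 0, 0], [58, 0, 0, 0, 0], [58, 0, 0, 0, 0], [58, 0, 0, 0, 0], [58, 0, 0, 0, 0]]]' --force 15

```text
t: 26.88
position: [0.5365, -0.4192, 0.0827]
eef_rot: [[-0.923, 0.384, 0.042], [0.385, 0.922, 0.035], [-0.025, 0.048, -0.999]]
contact_force: [-0.8, -0.2, 2.4]
grip_width: 0.0641
```

```bash
cat > carry.py <<'E'
from leg import *
q=cur();s=manip.get_state();R=s['eef_rot'];t=s['position'];print(s['t'],desc(q))
W=eval(sys.argv[1]);rows=[];last=t
for p in W:
    p=np.array(p);n=int(np.ceil(np.linalg.norm(p-last)/float(sys.argv[2])))
    for k in range(1,n+1): rows.append([*(R.T@(last+(p-last)*k/n-t)*1e3).round().tolist(),0])
    last=p
print(len(rows));print([[40]+r for r in rows[:10]])
for r in rows: q=call(q,[r]) if 0 else q
q2=cur();t0,R0=FK(q2)
for i,r in enumerate(rows):
    q2=row(q2,t0+R0.apply(np.array(r[:3])/1e3),R0,w=1)
    if i%3==2 or i==len(rows)-1: print(desc(q2))
E
python3 carry.py "[(.5365,-.4192,.25),(.40,-.25,.32),(.36,-.1,.31),(.42,.06,.22),(.4605,.0613,.14)]" 52
```

```text
26.875 [ 1.1   0.87 -0.68  1.59  0.6   0.89  1.39] t=[ 0.535 -0.418  0.082] tilt 3.1 az 40.0 ylev 0.048
5
[[40, -4.0, 8.0, -167.0, 0], [40, 185.0, 115.0, -237.0, 0], [40, 280.0, 238.0, -223.0, 0], [40, 289.0, 404.0, -125.0, 0], [40, 254.0, 417.0, -44.0, 0]]
[ 1.2   0.58 -0.83  1.8   0.45  0.95  1.38] t=[ 0.478 -0.329  0.206] tilt 3.1 az 40.1 ylev 0.048
[ 1.1   0.48 -0.87  1.99  0.43  0.85  1.18] t=[ 0.467 -0.206  0.196] tilt 3.1 az 40.1 ylev 0.048
```

Fix units of the spacing (mm → m) and rerun.

```bash
python3 carry.py "[(.5365,-.4192,.25),(.40,-.25,.32),(.36,-.1,.31),(.42,.06,.22),(.4605,.0613,.14)]" .052
```

```text
26.875 [ 1.1   0.87 -0.68  1.59  0.6   0.89  1.39] t=[ 0.535 -0.418  0.082] tilt 3.1 az 40.0 ylev 0.048
18
[[40, -1.0, 2.0, -42.0, 0], [40, -2.0, 4.0, -84.0, 0], [40, -3.0, 6.0, -125.0, 0], [40, -4.0, 8.0, -167.0, 0], [40, 34.0, 30.0, -181.0, 0], [40, 72.0, 51.0, -195.0, 0], [40, 109.0, 72.0, -209.0, 0], [40, 147.0, 94.0, -223.0, 0], [40, 185.0, 115.0, -237.0, 0], [40, 217.0, 156.0, -232.0, 0]]
[ 1.15  0.73 -0.77  1.54  0.5   1.07  1.46] t=[ 0.535 -0.418  0.207] tilt 3.1 az 40.0 ylev 0.048
[ 1.25  0.52 -0.87  1.71  0.38  1.09  1.46] t=[ 0.48  -0.35   0.277] tilt 3.1 az 40.1 ylev 0.048
[ 1.42  0.21 -0.99  1.95  0.15  1.06  1.55] t=[ 0.399 -0.249  0.319] tilt 3.1 az 40.1 ylev 0.048
[ 1.37 -0.1  -1.06  2.17 -0.16  1.    1.58] t=[ 0.359 -0.099  0.309] tilt 3.1 az 40.1 ylev 0.048
[ 0.95  0.2  -1.12  2.19  0.2   0.83  0.89] t=[0.404 0.02  0.242] tilt 3.1 az 40.1 ylev 0.049
[ 0.53  0.5  -0.85  2.14  0.56  0.68  0.5 ] t=[0.459 0.063 0.14 ] tilt 3.1 az 40.1 ylev 0.048
```

Call:
play_rows --plan '[[[40, 0, 1, -25, 0], [40, -2, 4, -75, 0], [40, -3, 6, -125, 0], [40, -4, 8, -167, 0], [40, 34, 30, -181, 0], [40, 72, 51, -195, 0], [40, 109, 72, -209, 0], [40, 147, 94, -223, 0], [40, 185, 115, -237, 0], [40, 185, 115, -237, 0]]]' --force 20

```text
t: 28.12
position: [0.399, -0.2478, 0.3217]
eef_rot: [[-0.924, 0.381, 0.04], [0.382, 0.923, 0.031], [-0.025, 0.044, -0.999]]
contact_force: [0.1, -0.6, -0.4]
grip_width: 0.0645
```

```bash
python3 carry.py "[(.36,-.1,.31),(.42,.06,.22),(.4605,.0613,.14)]" .052; python3 -c "
from h import *
p,d=imaging.camera('scene');cv2.imwrite('pics/s8.png',p[:,:,::-1])"
```

```text
28.125 [ 1.45  0.22 -1.03  1.95  0.16  1.06  1.54] t=[ 0.398 -0.247  0.321] tilt 2.9 az 37.9 ylev 0.044
9
[[40, 31.0, 40.0, 5.0, 0], [40, 62.0, 81.0, 10.0, 0], [40, 93.0, 121.0, 15.0, 0], [40, 95.0, 163.0, 39.0, 0], [40, 97.0, 204.0, 63.0, 0], [40, 99.0, 246.0, 88.0, 0], [40, 101.0, 288.0, 112.0, 0], [40, 83.0, 294.0, 153.0, 0], [40, 66.0, 301.0, 193.0, 0]]
[ 1.4  -0.1  -1.09  2.17 -0.16  1.    1.58] t=[ 0.359 -0.099  0.309] tilt 2.9 az 38.0 ylev 0.044
[ 0.96  0.2  -1.13  2.19  0.22  0.83  0.87] t=[0.404 0.02  0.242] tilt 2.9 az 38.0 ylev 0.044
[ 0.54  0.5  -0.86  2.14  0.57  0.69  0.49] t=[0.46  0.062 0.14 ] tilt 2.9 az 38.0 ylev 0.044
```

View pics/s8.png

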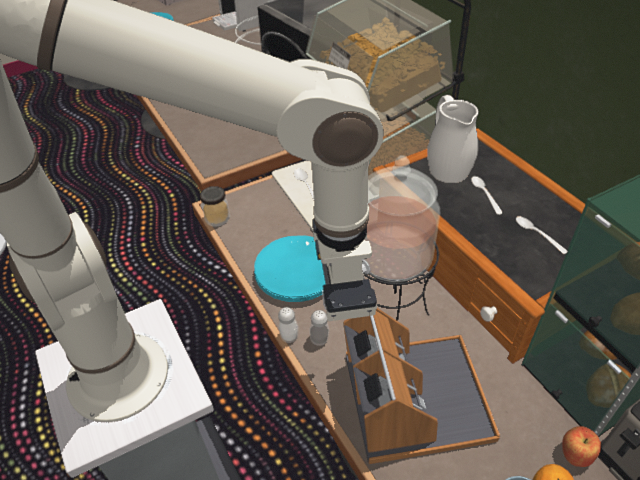

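Call:
play_rows --plan '[[[40, 31, 40, 5, 0], [40, 62, 81, 10, 0], [40, 93, 121, 15, 0], [40, 95, 163, 39, 0], [40, 97, 204, 63, 0], [40, 99, 246, 88, 0], [40, 101, 288, 112, 0], [40, 83, 294, 153, 0], [40, 66, 301, 193, 0], [40, 66, 301, 193, 0]]]'

```text
t: 29.42
position: [0.4624, 0.0606, 0.1378]
eef_rot: [[-0.923, 0.383, 0.036], [0.384, 0.923, 0.038], [-0.019, 0.049, -0.999]]
contact_force: [-0.6, 0.5, -0.6]
grip_width: 0.0639
```

```bash
python3 carry.py "[(.4605,.0613,.14),(.4605,.0613,.096)]" .03; python3 -c "
from h import *
p,d=imaging.camera('scene');cv2.imwrite('pics/s9.png',cv2.resize(p[150:350,180:420,::-1],None,fx=3,fy=3))"
```

```text
29.425 [ 0.6   0.55 -0.93  2.13  0.64  0.72  0.44] t=[0.46  0.06  0.137] tilt 3.0 az 46.1 ylev 0.049
3
[[40, 2.0, 0.0, -2.0, 0], [40, 2.0, -1.0, 20.0, 0], [40, 3.0, -2.0, 42.0, 0]]
[ 0.53  0.61 -0.84  2.15  0.73  0.64  0.36] t=[0.458 0.061 0.095] tilt 3.0 az 46.2 ylev 0.049
```

View pics/s9.png

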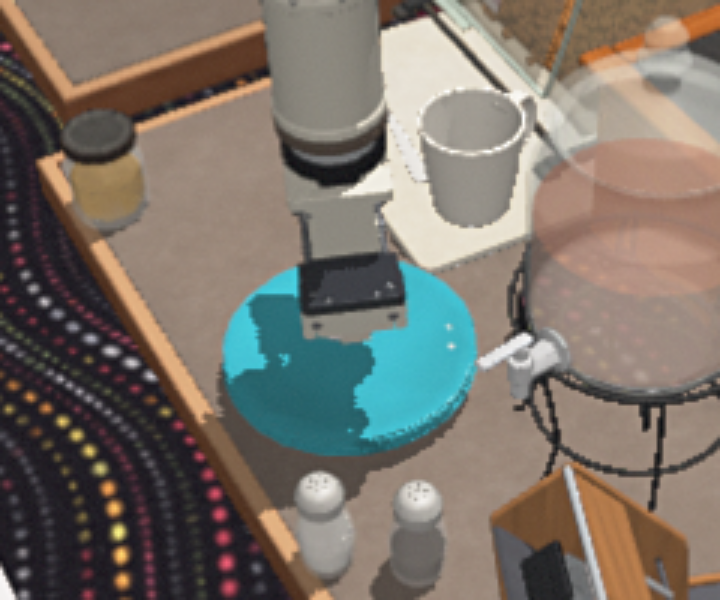

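Call:
play_rows --plan '[[[40, 2, -1, 20, 0], [40, 3, -2, 34, 0], [40, 3, -2, 40, 0], [40, 3, -2, 43, 0], [40, 3, -2, 43, 0]]]'

```text
t: 30.1
position: [0.461, 0.0604, 0.0976]
eef_rot: [[-0.922, 0.384, 0.042], [0.385, 0.922, 0.035], [-0.025, 0.049, -0.998]]
contact_force: [0.1, 0.6, -0.5]
grip_width: 0.0634
```

Call:
play_rows --plan '[[[40, 0, 0, 2, 0], [40, 0, 0, 3, 0], [40, 0, 0, 3, 0]]]'

```text
t: 30.48
position: [0.461, 0.0606, 0.0945]
eef_rot: [[-0.923, 0.383, 0.042], [0.385, 0.922, 0.035], [-0.025, 0.049, -0.999]]
contact_force: [-0.5, -0.1, 3.4]
grip_width: 0.0637
```

Call:
play_rows --plan '[[[40, 0, 0, 1, 0], [40, 0, 0, 2, 0], [40, 0, 0, 2, 0]]]'

```text
t: 30.85
position: [0.4613, 0.0608, 0.0938]
eef_rot: [[-0.923, 0.383, 0.042], [0.384, 0.923, 0.033], [-0.026, 0.047, -0.999]]
contact_force: [-6.0, -2.3, 24.1]
grip_width: 0.0638
```

Contact (24 N): back off 1.5 mm and release, then lift.

Call:
play_rows --plan '[[[40, 0, 0, -1.5, 0], [40, 0, 0, -1.5, 0], [75, 0, 0, -1.5, 0], [85, 0, 0, -1.5, 0], [91, 0, 0, -1.5, 0], [91, 0, 0, -1.5, 0], [91, 0, 0, -1.5, 0]]]'

```text
t: 31.72
position: [0.4611, 0.061, 0.0939]
eef_rot: [[-0.923, 0.383, 0.042], [0.385, 0.922, 0.036], [-0.025, 0.049, -0.998]]
contact_force: [0.9, 0.8, 1.3]
grip_width: 0.0908
```

Call:
play_rows --plan '[[[91, 0, 0, -20, 0], [91, 0, 0, -60, 0], [91, 0, 0, -110, 0], [91, 40, 0, -150, 0], [91, 80, 30, -170, 0], [91, 80, 80, -170, 0], [91, 80, 120, -170, 0], [91, 80, 120, -170, 0]]]'

```text
t: 32.72
position: [0.4261, 0.1994, 0.268]
eef_rot: [[-0.925, 0.379, 0.042], [0.38, 0.924, 0.038], [-0.024, 0.051, -0.998]]
contact_force: [-0.5, 0.1, -0.0]
grip_width: 0.0911
```

Run:
```python
from h import *
s=manip.get_state();print(s['t'],s['position'].round(3),s['contact_force'].round(1),s['grip_width'])
p,d=imaging.camera('scene');q,d2=imaging.camera('top')
cv2.imwrite('pics/s10.png',p[:,:,::-1]);cv2.imwrite('pics/t10.png',cv2.resize(q[160:320,240:520,::-1],None,fx=2.8,fy=2.8))
for n,dd in (('top',d2),('scene',d)):
    c=imaging.camera_params(n);K=np.array([[c['fx'],0,c['cx']],[0,c['fy'],c['cy']],[0,0,1]])
    u,v=np.meshgrid(np.arange(640),np.arange(480));uv=np.stack([u,v],-1).reshape(-1,1,2).astype(float)
    xy=cv2.undistortPoints(uv,K,c['dist_coeffs']).reshape(-1,2);z=dd.ravel();P=np.c_[xy*z[:,None],z];W=(P-c['t'])@c['R']
    m=(z>0)&(W[:,2]>.04)&(W[:,2]<.056)&(np.hypot(W[:,0]-.46,W[:,1]-.063)<.06)
    X=W[m];print(n,m.sum(),X.mean(0).round(4))
    if len(X)>50:
        A=np.c_[X[:,:2]-X[:,:2].mean(0),np.ones(len(X))];print('slopes',np.linalg.lstsq(A,X[:,2],rcond=None)[0].round(3))
print('shk',px2w('top',[(370,269),(353,289)],z=.09))
```

```text
32.725 [0.426 0.199 0.268] [-0.5  0.1 -0. ] 0.09111934689523105
top 414 [0.4612 0.0653 0.0491]
slopes [-0.001 -0.017  0.049]
scene 472 [0.4597 0.0588 0.0479]
slopes [0.017 0.013 0.048]
shk [[ 0.41278502 -0.12995783  0.09      ]
 [ 0.36054898 -0.08449393  0.09      ]]
```

View pics/s10.png

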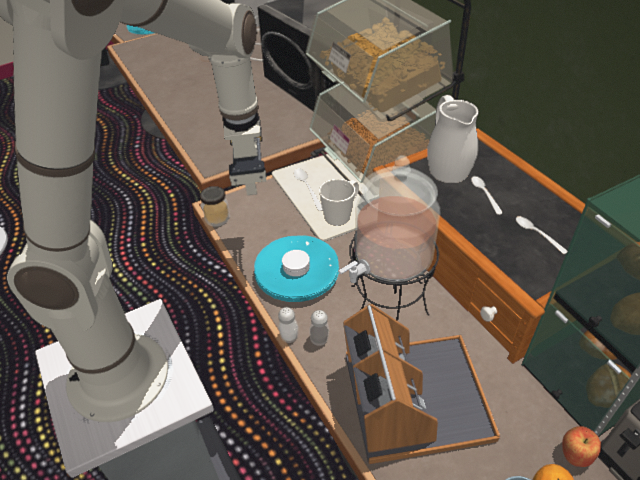

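View pics/t10.png

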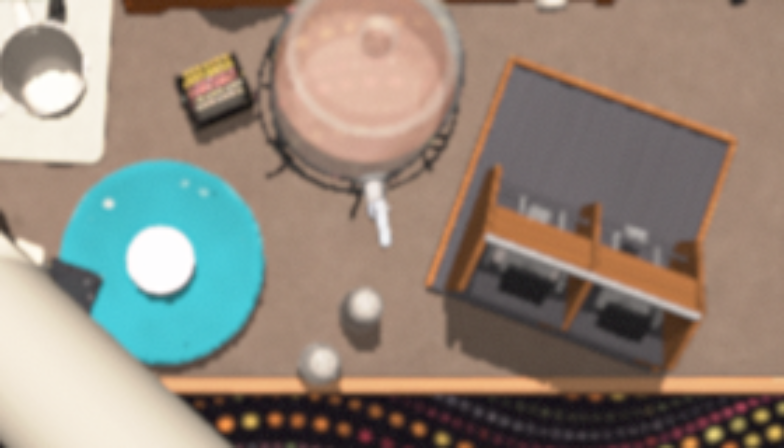

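The tin lies flat at the middle of the plates (lid at z ≈ 0.048–0.049 m), both pads are out and the bystanders have not moved. I'm handing the job in.

```bash
python3 -c "
from workcell import manip
print(manip.finish_job(), manip.get_state()['t'])"
```

```text
the job is handed in; nothing more can be done
the job is handed in; nothing more can be done
```

The round tin is out of the dispenser and lying flat in the middle of the plate stack. I handed the job in just after 32.8 s of the 53 s allowed, and no verdict was reported.

**What I did**
- The wrist camera's depth showed a curved tin face in the right lane and a flat one in the left, so I pressed the right slide.
- The moves have no tilt command. I got the 40° lean by commanding poses beyond the arm's reach, and later brought the tool back to about 3° from vertical the same way.
- I pressed the slide about 47 mm and let it spring back. The tin slid into the trough; I gripped it there, carried it round the front of the tea jar and set it down.

**Last checks**
- **Tin:** its centre is within about 5 mm of the plates' middle by both cameras. The lid is at z ≈ 0.048–0.049 m, as it should be for a 26 mm tin in a 23 mm hollow, and tilted about 1°.
- **Slides and bystanders:** both pads look fully out in the last pictures. The shakers, sugar caddy and honey jar look unmoved.
- **Robot:** the gripper is open and clear of everything, with no contact force.

**Not fully settled**
- **Square tin:** I did not measure its position again. I never touched its lane, and its slide looks at rest.
- **Setting down:** the tool force briefly reached about 24 N before I backed off and released.
- **Force spikes:** readings of up to about 29 N came up during fast swings in free space. I took them for inertia, because I saw no contact.
- **Camera agreement:** the top and scene cameras differed by up to 6 mm on the tin's position in y, well inside the 50 mm allowed.

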